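# Set glazed ware on its kiln bats

## Task

Get the four glazed pieces ready for the kiln: stand each one upright on the bat whose painted outline has its shape and colour, centred in the outline, with the square vase and the oblong dish turned to line up with theirs. Set them down without dropping any, leave them standing free, and do not shift the little glaze jar or the kiln post among them.

Things in the scene. Friction and masses are not known exactly. Their poses are not given: they have to be found in the camera images.
- tumbler: Open round cup glazed grey-green (celadon): foot 50 mm in diameter, widening to 58 mm at the rim, 68 mm tall, walls 4 mm, about 0.16 kg. A small lug 12 mm wide, 7 mm high sticks out along its +x to 40 mm from the axis at 59 mm height; which way the lug points does not matter. Stands upright. Origin: centre of the foot; z up the axis.
- vase: Square bud vase glazed cobalt blue: 46 x 46 mm, straight sides 66 mm tall, with a round 26 mm mouth collar to 70 mm; about 0.2 kg. Stands upright. Origin: centre of its underside; z up, x and y square to its sides.
- dish: Oblong open dish glazed rust red: 78 mm long (x), 42 mm wide (y), 36 mm tall, walls 5 mm, about 0.15 kg. Stands upright. Origin: centre of its underside; z up.
- caddy: Small round lidded pot glazed black, the lid part of it: 42 mm in diameter, straight sides 46 mm tall, lid and a 14 mm wide knob above to 59 mm; about 0.14 kg. Stands upright. Origin: centre of its underside; z up.
- pad_tumbler: Fixed square kiln bat, pale tan, 100 x 100 x 12 mm thick, lying flat on the bench (it cannot be moved). Painted centred on its top is a grey-green ring outline, 54 mm inside and 66 mm outside diameter. Origin: centre of its underside, so its top is 12 mm above it; z up, x and y along the bat's edges.
- pad_vase: Fixed square kiln bat, pale tan, 100 x 100 x 12 mm thick, lying flat on the bench (it cannot be moved). Painted centred on its top is a cobalt blue square outline, 50 mm inside and 62 mm outside. Origin: centre of its underside, so its top is 12 mm above it; z up, x and y along the bat's edges; the square's sides lie along x and y.
- pad_dish: Fixed square kiln bat, pale tan, 100 x 100 x 12 mm thick, lying flat on the bench (it cannot be moved). Painted centred on its top is a rust red oblong outline, inside 82 x 46 mm and outside 94 x 58 mm. Origin: centre of its underside, so its top is 12 mm above it; z up, x and y along the bat's edges; the oblong's long side lies along x.
- pad_caddy: Fixed square kiln bat, pale tan, 100 x 100 x 12 mm thick, lying flat on the bench (it cannot be moved). Painted centred on its top is a black ring outline, 46 mm inside and 58 mm outside diameter. Origin: centre of its underside, so its top is 12 mm above it; z up, x and y along the bat's edges.
- sample_jar: Bystander: small loose jar of yellow-olive glaze with a white cap, 38 mm in diameter, 55 mm tall. Stays where it stands. Origin: centre of its underside.
- kiln_post: Bystander: loose unglazed cream cylinder (kiln prop), 36 mm in diameter, 50 mm tall. Stays where it stands. Origin: centre of its underside.

How it is judged:
By the outcome, as a careful person would: the job done as asked, in the order asked, and still so for the second after the job is handed in, with the robot touching nothing.
It also fails if it takes over 122 s, if anything falls off the work surface, if the arm or the gripper's body presses on something with over 40 N, if the wrist force passes 120 N, or if a joint passes its speed limit or range.

## Robot

A 6-joint arm with a two-finger parallel gripper is mounted at the origin on the work surface. World frame = base frame: x ahead of the robot, y to its left, z up, the work surface at z = 0. Lengths are in m, angles in degrees, forces in N, time in s.
With the tool pointing down it reaches from about 0.325 to 0.9 m from the base axis. Payload 6.1 kg.
Tool frame: the origin (TCP) lies midway between the tips of the shut fingers; the grasp point (between the pads) lies 19 mm behind it (bot.grip_depth is the distance from the TCP to the grasp point, in m); z points along the fingers, y is the direction in which the jaws open and shut (so a half turn about z gives the same grasp; the last joint's range is limited). The gripper opens to 87 mm and grips with 3 to 60 N. Pads are 19 mm wide; open, the fingers measure 117 mm over their backs; the gripper's body (75 mm by 190 mm) begins 51 mm behind the grasp point.
Start: joints at [-70.709, 12.628, 87.462, -0, 79.91, -7.225], TCP at [0.279, -0.559, 0.188] pointing down, gripper open.
Joint ranges: [-170.65, 170.65], [-52.31, 119.04], [5.05, 147.46], [-71.25, 251.25], [11.57, 151.72], [-153.62, 153.62]. Speed limits (degrees/s): [147.25, 147.25, 172.46, 180, 180, 180].

## Interface

Orientations are given as a 3x3 rotation matrix whose columns are the frame's x, y, z axes.
In Python, from plant import bot, imaging gives the robot as it stands.
- The arm moves only by the shell command python3 -m crank 'ROWS'. ROWS is JSON, a list of rows, each an object of numbers: "dx", "dy", "dz": the shift along the tool's x, y, z scaled (see below); "rx", "ry", "rz": the turn, a rotation vector about the tool's x, y, z scaled (see below); "gripper": the opening, from -1 (shut) to 1 (fully open). In form: [{"dx": .., "dy": .., "dz": .., "rx": .., "ry": .., "rz": .., "gripper": ..}, ...]. A call has 1 to 8 rows; each row shifts and turns the commanded pose from where the row before left it, along the tool's axes as they then stand; what a row does not reach is not made up. The controller multiplies each number of a shift by 0.25 m and each number of a turn by 180 degrees. A row lasts 1/8 s, in which the tool goes at most 62.5 mm and 10.7 degrees, less where a joint would pass 70% of its speed; a pose out of reach is approached as far as the arm can. A call with a number of a shift or a turn outside -1 to 1 is refused whole. A call with a gripper value outside its range is refused whole. The fingers move at their own pace and stop on an object; the grip force is fixed at half the most. Time passes only in rows, so rows that do not move let the fingers close. It gives the time, the measured TCP pose, the force and the opening at its end, in the units of the state.
- bot.observe(): the state, without advancing time (a new reading comes with each control period).
- imaging.camera(name): name is "scene" or "top" or "wrist"; returns a dict with "color" (420x560x3 uint8, red, green, blue), "mtx" (3x3 intrinsics, pixels), "extrinsics" (4x4, takes a point from world to camera coordinates). Camera axes: x right, y up, looking along -z (the intrinsics and any distortion apply to the point x, -y, -z); pixel columns grow to the right and rows downward; lengths in m; the calibration is good to about 2 mm. A picture is of the moment at which its call begins. There is no depth.
- bot.sign_off(): hands the job in, once; it reports no verdict.
The state is a dict: "time_s": time; "joint_pos": joint angles; "qd": joint speeds; "tau": joint torques, N m; "tool_pos": TCP position; "ee_rot": TCP orientation; "wrist_force": force on the tool from outside, world axes, zero at the start; "moment": the same for the moment, N m; "gripper_width": finger opening in m.
Only numpy, scipy, OpenCV 4.12 (cv2) and the standard library are available. Lean on these libraries where they do the work, as an engineer would, in place of code of your own. Each camera call takes 0.05 s, during which the arm holds its last target.

## Working session

There is one attempt and no reset: what is moved stays moved. The work goes in short steps, Python scripts to look and compute and a shell command to move; the robot and the scene stay as the last step left them, time stands still between calls to the robot, and variables do not carry over. Pictures are saved under pics/ and viewed, and the job is handed in when it is done.

```bash
mkdir -p pics; ls; python3 - <<'E'
from plant import bot, imaging
import cv2
s=bot.observe(); print(s)
for n in ("scene","top","wrist"):
    c=imaging.camera(n); cv2.imwrite(f"pics/{n}0.png",cv2.cvtColor(c["color"],cv2.COLOR_RGB2BGR)); print(n,c["mtx"],c["extrinsics"])
E
```

```text
pics
{'time_s': 0.0, 'joint_pos': array([-7.07075950e+01,  1.26756747e+01,  8.75267779e+01, -2.56786429e-03,
        7.99109446e+01, -7.22432579e+00]), 'qd': array([ 0.09111011,  0.04129768, -0.05241637,  0.10353592,  0.11670786,
        0.02002124]), 'tau': array([ 1.68774136e-04, -4.94606853e+01, -3.87378538e+01,  7.00277765e-02,
        5.72219817e-02, -1.47858900e-04]), 'tool_pos': array([ 0.27879058, -0.55858854,  0.1870233 ]), 'ee_rot': array([[ 8.94800577e-01,  4.46465502e-01, -6.95537301e-04],
       [ 4.46465996e-01, -8.94798681e-01,  1.85343354e-03],
       [ 2.05128278e-04, -1.96898716e-03, -9.99998041e-01]]), 'wrist_force': array([-0.60998926,  0.0836708 ,  0.2699143 ]), 'moment': array([-0.04345276, -0.00091455,  0.01686927]), 'gripper_width': 0.08691193675110025}
scene [[467.87483843   0.         276.85889512]
 [  0.         467.87483843 202.4986424 ]
 [  0.           0.           1.        ]] [[ 0.73248654  0.68076742  0.00438134 -0.40051993]
 [-0.48323628  0.51539387  0.70770888  0.21185202]
 [ 0.47952703 -0.52050445  0.70649059 -1.33846704]
 [ 0.          0.          0.          1.        ]]
top [[388.69874632   0.         280.81972571]
 [  0.         388.69874632 214.19875254]
 [  0.           0.           1.        ]] [[ 0.02472905 -0.99950422  0.01948793 -0.01823637]
 [ 0.9933643   0.02675802  0.11185422 -0.5065295 ]
 [-0.11232023  0.01659257  0.99353352 -0.99001247]
 [ 0.          0.          0.          1.        ]]
wrist [[289.06515733   0.         276.69145407]
 [  0.         289.06515733 213.24880091]
 [  0.           0.           1.        ]] [[ 0.44648257 -0.89479076 -0.00167955 -0.623752  ]
 [ 0.86486026  0.43202776 -0.25567312  0.02954327]
 [ 0.22949956  0.11270102  0.96676183 -0.3903557 ]
 [ 0.          0.          0.          1.        ]]
```

View pics/top0.png

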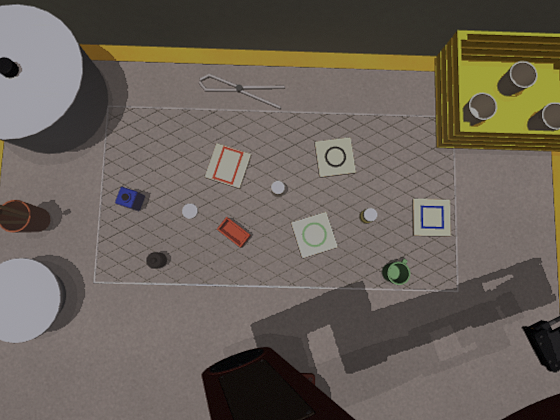

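View pics/scene0.png

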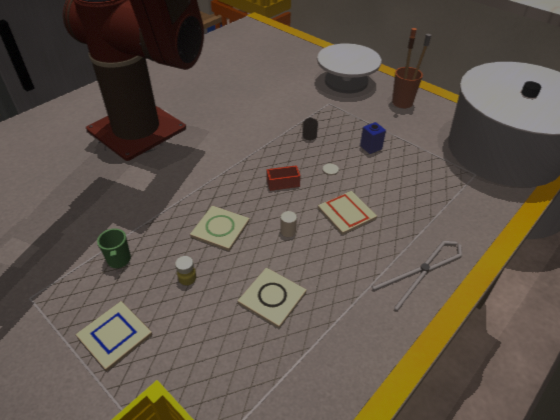

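View pics/wrist0.png

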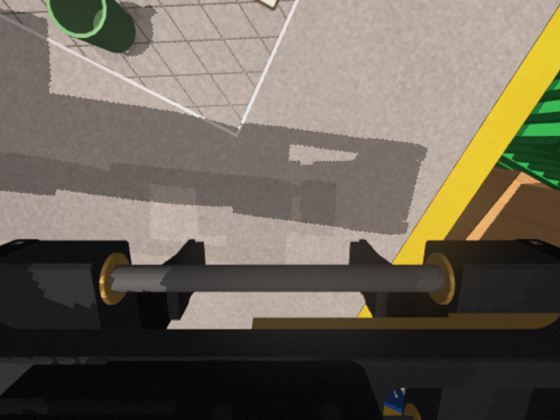

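```bash
cat > h.py <<'E'
import numpy as np, cv2
from plant import bot, imaging
def bp(c,uv,z):
    K=c["mtx"];E=c["extrinsics"];R=E[:3,:3];t=E[:3,3]
    uv=np.atleast_2d(np.array(uv,float)); o=-R.T@t
    d=np.c_[(uv[:,0]-K[0,2])/K[0,0],-(uv[:,1]-K[1,2])/K[1,1],-np.ones(len(uv))]@R
    return o+d*((z-o[2])/d[:,2])[:,None]
def pj(c,P):
    K=c["mtx"];E=c["extrinsics"]
    q=np.atleast_2d(P)@E[:3,:3].T+E[:3,3]
    return np.c_[K[0,0]*q[:,0]/-q[:,2]+K[0,2],K[1,1]*-q[:,1]/-q[:,2]+K[1,2]]
def crop(c,u,v,r,k,name):
    im=cv2.cvtColor(c["color"],cv2.COLOR_RGB2BGR)[v-r:v+r,u-r:u+r]
    im=np.clip(im.astype(float)*1.5,0,255).astype(np.uint8)
    return cv2.resize(im,None,fx=k,fy=k,interpolation=cv2.INTER_CUBIC)
E
python3 - <<'E'
from h import *
c=imaging.camera("top")
# pads: bright low-sat tan
im=c["color"]; hsv=cv2.cvtColor(im,cv2.COLOR_RGB2HSV)
for n,(u,v) in dict(dish=(228,166),caddy=(335,157),tumbler=(314,234),vase=(432,217)).items():
    r=30; g=im[v-r:v+r,u-r:u+r].min(2)
    m=(im[v-r:v+r,u-r:u+r,0]>165).astype(np.uint8)
    cs,_=cv2.findContours(m,cv2.RETR_EXTERNAL,cv2.CHAIN_APPROX_NONE)
    k=max(cs,key=cv2.contourArea); h=cv2.convexHull(k)
    P=bp(c,h[:,0,:]+[u-r,v-r],.012)
    rc=cv2.minAreaRect((P[:,:2]*1000).astype(np.float32)); print(n,rc)
tiles=[crop(c,u,v,20,10,'') for u,v in [(130,198),(156,260),(234,232),(397,271)]]
cv2.imwrite("pics/objs.png",np.vstack([np.hstack(tiles[:2]),np.hstack(tiles[2:])])[:,:][0:800])
tiles=[crop(c,u,v,30,5,'') for u,v in [(228,166),(335,157),(314,234),(432,217)]]
cv2.imwrite("pics/pads.png",np.vstack([np.hstack(tiles[:2]),np.hstack(tiles[2:])]))
a=cv2.imread("pics/objs.png"); cv2.imwrite("pics/objs.png",cv2.resize(a,(600,600)))
E
```

```text
dish ((583.0694580078125, 108.5541000366211), (2.7197928428649902, 0.0), -177.89439392089844)
caddy ((631.7042846679688, -200.6104736328125), (0.0, 0.0), 0.0)
tumbler ((399.523193359375, -67.91134643554688), (2.638150453567505, 0.0), 91.42314910888672)
vase ((512.2861328125, -417.4056396484375), (43.1622314453125, 32.51849365234375), 1.5581320524215698)
```

View pics/objs.png

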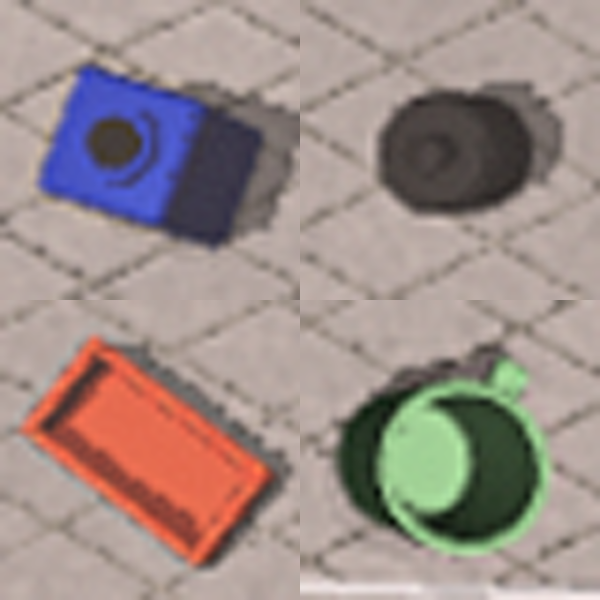

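View pics/pads.png

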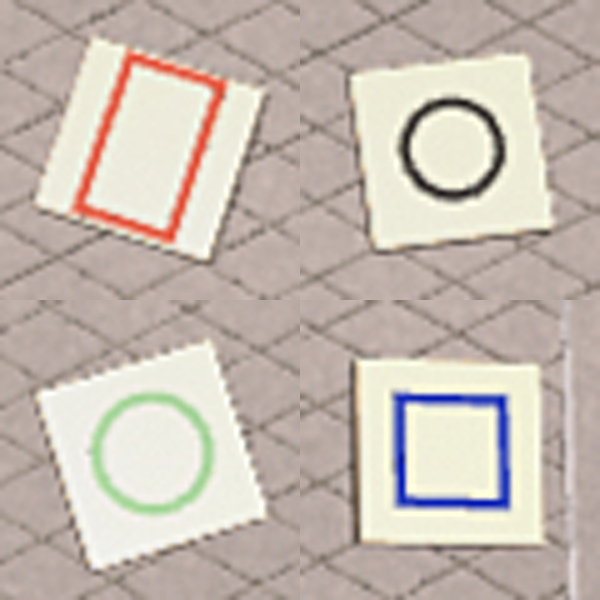

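```bash
python3 - <<'E'
from h import *
c=imaging.camera("top"); s=imaging.camera("scene")
im=c["color"]
print("cam",-c["extrinsics"][:3,:3].T@c["extrinsics"][:3,3])
def up(pts,u,v,r,k,ox,oy): return np.array([(u-r+(x-ox+.5)/k-.5, v-r+(y-oy+.5)/k-.5) for x,y in pts])
def poly(n,pts,z):
    P=bp(c,pts,z)[:,:2]*1000
    m=P.mean(0); e=np.roll(P,-1,0)-P; print(n,m.round(1),"len",np.hypot(*e.T).round(1),"ang",np.degrees(np.arctan2(e[:,1],e[:,0])).round(1))
    return m/1000
poly("vase",up([(87,65),(205,100),(160,225),(42,188)],130,198,20,7.5,0,0),.066)
poly("dish",up([(95,337),(275,470),(200,567),(22,427)],234,232,20,7.5,0,300),.036)
print("caddyknob",bp(c,up([(433,155)],156,260,20,7.5,300,0),.059)*1000)
L=up([(380,152),(488,152),(435,91),(435,213)],156,260,20,7.5,300,0); print("caddy rim",(bp(c,L,.046)*1000).round(1))
L=up([(377,466),(549,466),(463,379),(463,555)],397,271,20,7.5,300,300); print("tumb rim",(bp(c,L,.068)*1000).round(1))
print("lug",bp(c,up([(513,375)],397,271,20,7.5,300,300),.062)*1000)
poly("Pdish o",up([(128,52),(226,85),(172,243),(74,212)],228,166,30,5,0,0),.012)
poly("Pdish edge",up([(92,38),(265,93),(209,260),(36,206)],228,166,30,5,0,0),.012)
poly("Pcaddy edge",up([(350,75),(528,54),(553,228),(376,249)],335,157,30,5,300,0),.012)
poly("Ptum edge",up([(37,394),(210,340),(267,518),(95,571)],314,234,30,5,0,300),.012)
poly("Pvase edge",up([(357,360),(540,365),(544,544),(361,541)],432,217,30,5,300,300),.012)
poly("Pvase o",up([(393,394),(508,396),(511,508),(396,508)],432,217,30,5,300,300),.012)
L=up([(401,148),(505,148),(453,97),(453,199)],335,157,30,5,300,0); print("Pcaddy ring",(bp(c,L,.012)*1000).mean(0).round(1))
L=up([(91,454),(214,454),(152,392),(152,516)],314,234,30,5,0,300); print("Ptum ring",(bp(c,L,.012)*1000).mean(0).round(1))
print("jar",bp(c,[(370.5,214.5)],.055)*1000,"post",bp(c,[(278,187.5)],.05)*1000, "disc",bp(c,[(190,211)],.002)*1000)
tiles=[crop(s,u,v,28,10,'') for u,v in [(373,137),(311,128),(284,177),(114,250)]]
cv2.imwrite("pics/objs_s.png",cv2.resize(np.vstack([np.hstack(tiles[:2]),np.hstack(tiles[2:])]),(600,600)))
tiles=[crop(s,u,v,40,10,'') for u,v in [(347,211),(272,296),(220,227),(114,333)]]
cv2.imwrite("pics/pads_s.png",cv2.resize(np.vstack([np.hstack(tiles[:2]),np.hstack(tiles[2:])]),(600,600)))
E
```

```text
cam [0.39242087 0.01175325 1.04062343]
vase [536.1 386. ] len [41.6 44.4 41.6 43.8] ang [-105.   164.1   74.1  -15.9]
dish [457.6 116.6] len [77.6 41.9 78.2 39.7] ang [-124.9  144.1   53.5  -36.8]
caddyknob [[379.40011979 310.30155571  59.        ]]
caddy rim [[379.8 332.   46. ]
 [380.7 295.9  46. ]
 [400.7 314.9  46. ]
 [359.9 312.4  46. ]]
tumb rim [[ 363.  -272.    68. ]
 [ 364.3 -329.5   68. ]
 [ 392.4 -301.    68. ]
 [ 334.5 -300.5   68. ]]
lug [[ 394.1029346  -319.80077747   62.        ]]
Pdish o [637.9 141.2] len [56.2 91.3 55.3 92.4] ang [-107.3  163.6   73.8  -15.8]
Pdish edge [637.2 140.9] len [98.6 96.3 97.4 97. ] ang [-106.3  163.8   74.1  -15.5]
Pcaddy edge [ 669.5 -148.6] len [98.4 97.6 96.9 97.3] ang [ -81.4 -171.7   98.5    9.2]
Ptum edge [456.5 -94.9] len [97.1 99.1 95.5 98.3] ang [ -71.1 -161.6  108.4   19.4]
Pvase edge [ 512.  -410.2] len [99.4 96.6 98.3 97.6] ang [-90.  179.9  90.5   0.5]
Pvase o [ 512.4 -411. ] len [62.3 60.5 62.  61.5] ang [ -89.4 -179.7   91.5    0.6]
Pcaddy ring [ 671.2 -149.2   12. ]
Ptum ring [457.2 -94.9  12. ]
jar [[ 509.26171381 -234.58998718   55.        ]] post [[573.64069939   4.21404838  50.        ]] disc [[511.90725585 237.94421804   2.        ]]
```

View pics/objs_s.png

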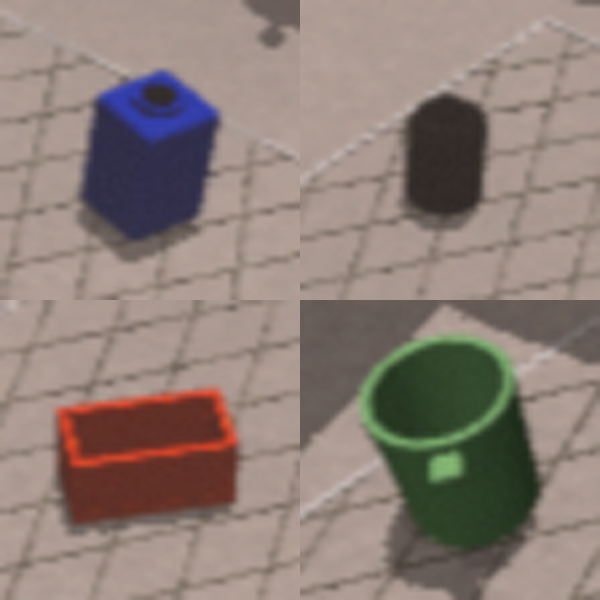

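View pics/pads_s.png

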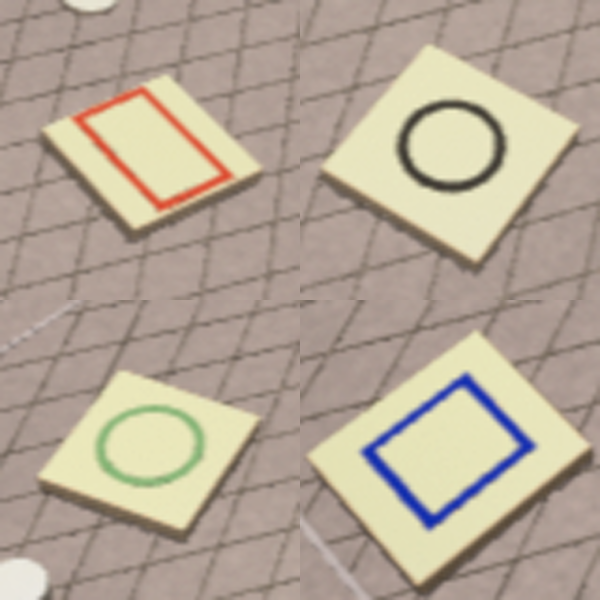

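```bash
python3 - <<'E'
from h import *
c=imaging.camera("scene")
def up(pts,u,v,r,k,ox,oy): return np.array([(u-r+(x-ox+.5)/k-.5, v-r+(y-oy+.5)/k-.5) for x,y in pts])
def poly(n,pts,z):
    P=bp(c,pts,z)[:,:2]*1000
    m=P.mean(0); e=np.roll(P,-1,0)-P; print(n,m.round(1),"len",np.hypot(*e.T).round(1),"ang",np.degrees(np.arctan2(e[:,1],e[:,0])).round(1))
k=300/56
poly("vase",up([(160,70),(219,115),(155,142),(96,98)],373,137,28,k,0,0),.066)
poly("dish",up([(57,409),(217,388),(238,441),(70,466)],284,177,28,k,0,300),.036)
print("tumb",(bp(c,up([(362,392),(515,392),(440,335),(440,448)],114,250,28,k,300,300),.068)*1000).mean(0))
print("caddy bottom front", bp(c,up([(443,215)],311,128,28,k,300,0),0)*1000, "sides",bp(c,up([(407,150),(487,150)],311,128,28,k,300,0),.03)*1000)
k=3.75
poly("Pdish",up([(166,74),(263,167),(134,230),(41,130)],347,211,40,k,0,0),.012)
poly("Pcaddy",up([(428,43),(580,128),(479,263),(321,170)],272,296,40,k,300,0),.012)
poly("Ptum",up([(122,371),(262,417),(184,530),(38,479)],220,227,40,k,0,300),.012)
poly("Pvase",up([(477,331),(593,450),(419,583),(307,456)],114,333,40,k,300,300),.012)
print("Pc ring",(bp(c,up([(397,145),(507,145),(452,99),(452,192)],272,296,40,k,300,0),.012)*1000).mean(0))
print("Pt ring",(bp(c,up([(96,446),(206,446),(151,404),(151,488)],220,227,40,k,0,300),.012)*1000).mean(0))
E
```

```text
vase [539.6 383.1] len [44.2 41.  43.  42.5] ang [ -15.2 -104.6  166.6   77.1]
dish [459.1 115.6] len [76.1 38.2 78.5 39.8] ang [  54.5  -34.2 -124.3  142.3]
tumb [ 367.14228135 -303.41612155   68.        ]
caddy bottom front [[393.62550926 297.6298851    0.        ]] sides [[368.89922667 295.68097947  30.        ]
 [399.00761583 324.00561964  30.        ]]
Pdish [641.3 138.7] len [97.4 99.6 97.7 99.1] ang [ -15.8 -105.5  163.9   74.3]
Pcaddy [ 674.6 -151.3] len [99.5 97.4 98.7 99.2] ang [   8.5  -80.9 -170.5   99.5]
Ptum [461.9 -97.2] len [97.9 98.6 97.3 99. ] ang [  19.2  -71.9 -160.5  108.5]
Pvase [ 516.9 -412.5] len [100.6  96.9  97.3  98.4] ang [-1.000e-01 -9.180e+01 -1.793e+02  9.020e+01]
Pc ring [ 673.21517877 -149.78699047   12.        ]
Pt ring [460.45497047 -96.54022992  12.        ]
```

```bash
cat >> h.py <<'E'
def plan(x,y,z,psi,mod=180):
    s=bot.observe(); R=s["ee_rot"]; p=s["tool_pos"]
    ps=np.degrees(np.arctan2(R[1,0],R[0,0])); d=(psi-ps+mod/2)%mod-mod/2
    a=np.radians(ps+d); R2=np.array([[np.cos(a),np.sin(a),0],[np.sin(a),-np.cos(a),0],[0,0,-1]])
    print("t",round(s["time_s"],2),"tcp",p.round(4),"psi",round(ps,2),"w",round(s["gripper_width"]*1000,1),"F",s["wrist_force"].round(1),"tilt",np.degrees(R[:2,2]).round(2))
    print(" turn rz total units",round(-d/180,4),"then shift units (tool)",((R2.T@(np.array([x,y,z])-p))/.25).round(4), "| shift in current axes",((R.T@(np.array([x,y,z])-p))/.25).round(4))
E
python3 -m crank '[{"rz":0.046,"gripper":1},{"rz":0.046,"gripper":1},{"rz":0.046,"gripper":1},{"rz":0.046,"gripper":1},{"rz":0.046,"gripper":1}]'
python3 -c "
from h import *
plan(.3653,-.302,.12,-15)"
```

```text
t 0.35 tcp [ 0.279  -0.5591  0.1879] psi 26.51 w 87.0 F [ 0.6 -0.6  0.1] tilt [-0.01  0.03]
 turn rz total units 0.2306 then shift units (tool) [ 0.0674 -1.0827  0.2715] | shift in current axes [ 0.7681 -0.7659  0.2719]validation failed for argument at $[0]...
```

```bash
python3 -m crank '[{"dx":0,"dy":0,"dz":0,"rx":0,"ry":0,"rz":0.046,"gripper":1},{"dx":0,"dy":0,"dz":0,"rx":0,"ry":0,"rz":0.046,"gripper":1},{"dx":0,"dy":0,"dz":0,"rx":0,"ry":0,"rz":0.046,"gripper":1},{"dx":0,"dy":0,"dz":0,"rx":0,"ry":0,"rz":0.046,"gripper":1},{"dx":0,"dy":0,"dz":0,"rx":0,"ry":0,"rz":0.046,"gripper":1}]'
python3 -c "
from h import *
plan(.3653,-.302,.12,-15)"
```

```text
time_s: 0.98
tool_pos: [0.279, -0.5592, 0.1881]
ee_rot: [[0.965, -0.261, 0.0], [-0.261, -0.965, 0.0], [-0.0, -0.0, -1.0]]
wrist_force: [0.8, 0.1, -0.0]
gripper_width: 0.0871
t 0.97 tcp [ 0.279  -0.5592  0.1881] psi -15.16 w 87.1 F [ 0.8  0.1 -0. ] tilt [0. 0.]
 turn rz total units -0.0009 then shift units (tool) [ 0.0671 -1.0831  0.2724] | shift in current axes [ 0.0641 -1.0833  0.2725]
```

```bash
python3 -m crank '[{"dx":0.0092,"dy":-0.1547,"dz":0.039,"rx":0,"ry":0,"rz":0,"gripper":1},{"dx":0.0092,"dy":-0.1547,"dz":0.039,"rx":0,"ry":0,"rz":0,"gripper":1},{"dx":0.0092,"dy":-0.1547,"dz":0.039,"rx":0,"ry":0,"rz":0,"gripper":1},{"dx":0.0092,"dy":-0.1547,"dz":0.039,"rx":0,"ry":0,"rz":0,"gripper":1},{"dx":0.0092,"dy":-0.1547,"dz":0.039,"rx":0,"ry":0,"rz":0,"gripper":1},{"dx":0.0092,"dy":-0.1547,"dz":0.039,"rx":0,"ry":0,"rz":0,"gripper":1},{"dx":0.0092,"dy":-0.1547,"dz":0.039,"rx":0,"ry":0,"rz":0,"gripper":1},{"dx":0,"dy":0,"dz":0,"rx":0,"ry":0,"rz":0,"gripper":1}]'
python3 -c "
from h import *
plan(.3653,-.302,.02,-15)
c=imaging.camera('wrist'); cv2.imwrite('pics/w1.png',c['color'][:,:,::-1])
P=np.array(bot.observe()['tool_pos']);print(pj(c,P),pj(c,[[.3653,-.302,.068]]))
c=imaging.camera('top'); cv2.imwrite('pics/t1.png',c['color'][:,:,::-1])
"
```

```text
time_s: 1.98
tool_pos: [0.3642, -0.2992, 0.119]
ee_rot: [[0.967, -0.254, -0.001], [-0.254, -0.967, 0.002], [-0.001, -0.001, -1.0]]
wrist_force: [-0.5, 0.1, -1.4]
gripper_width: 0.087
t 1.98 tcp [ 0.3642 -0.2992  0.119 ] psi -14.71 w 87.0 F [-0.5  0.1 -1.4] tilt [-0.06  0.1 ]
 turn rz total units 0.0016 then shift units (tool) [0.0072 0.0098 0.396 ] | shift in current axes [0.0078 0.0105 0.396 ]
[[280.80771866 237.79956255]] [[280.93401061 216.73787327]]
```

View pics/w1.png

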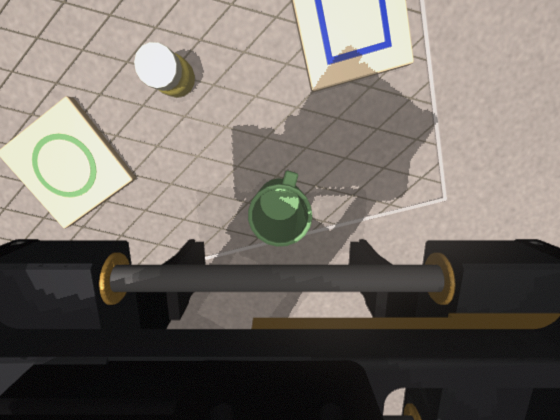

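```bash
python3 -c "
from h import *
c=imaging.camera('wrist')
plan(.366,-.302,.02,-15)
print(bp(c,[(280,214)],.068))
cv2.imwrite('pics/w2.png',crop(c,280,195,50,10,''))
t=imaging.camera('top');im=t['color'];cv2.imwrite('pics/t1.png',cv2.resize(im[200:320,330:470,::-1],None,fx=5,fy=5,interpolation=cv2.INTER_CUBIC))
"
```

```text
t 2.12 tcp [ 0.3643 -0.3027  0.1205] psi -14.88 w 86.4 F [-0.   0.6  0.4] tilt [ 0.03 -0.07]
 turn rz total units 0.0007 then shift units (tool) [ 0.0058 -0.0043  0.4018] | shift in current axes [ 0.0055 -0.0047  0.4018]
[[ 0.36784602 -0.30481514  0.068     ]]
```

View pics/w2.png

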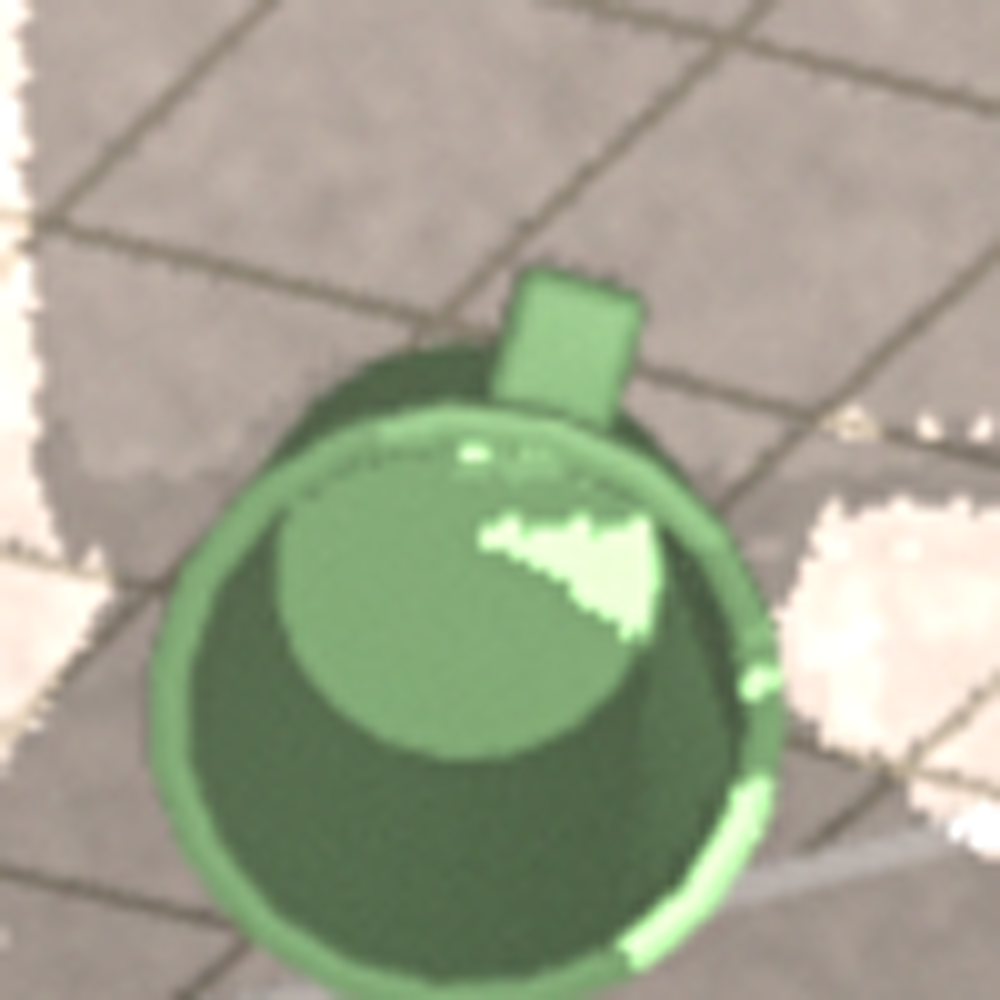

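View pics/t1.png

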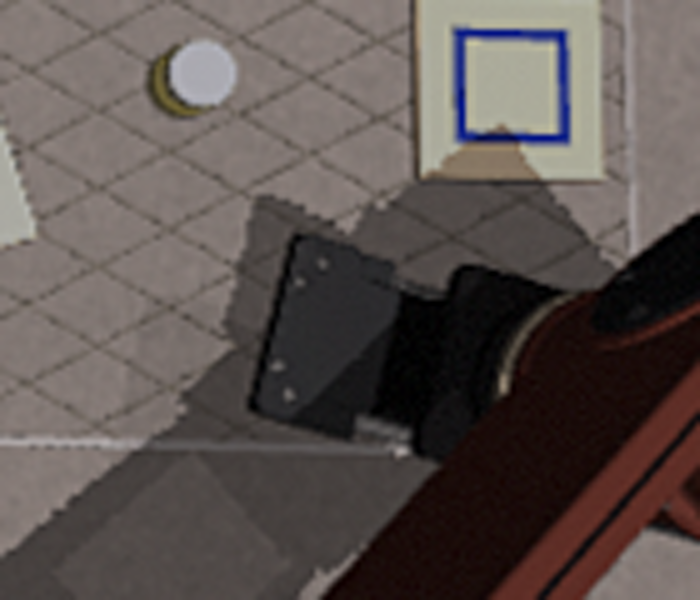

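```bash
python3 -c "
from h import *
c=imaging.camera('wrist'); cv2.imwrite('pics/w3.png',c['color'][:,:,::-1])
plan(.366,-.302,.02,-15)
print(bp(c,[(230+46.85-.45,145+70.3-.45)],.068))
im=c['color'][:,:,::-1]
cv2.imwrite('pics/w3a.png',cv2.resize(im[90:240,0:140],None,fx=4,fy=4,interpolation=cv2.INTER_CUBIC))
cv2.imwrite('pics/w3b.png',cv2.resize(im[0:95,280:420],None,fx=5,fy=5,interpolation=cv2.INTER_CUBIC))
"
```

```text
t 2.23 tcp [ 0.3642 -0.303   0.1205] psi -14.94 w 87.1 F [ 1.   0.4 -0.2] tilt [ 0.04 -0.06]
 turn rz total units 0.0003 then shift units (tool) [ 0.006  -0.0058  0.4019] | shift in current axes [ 0.0057 -0.0061  0.4019]
[[ 0.3677518  -0.30239314  0.068     ]]
```

View pics/w3a.png

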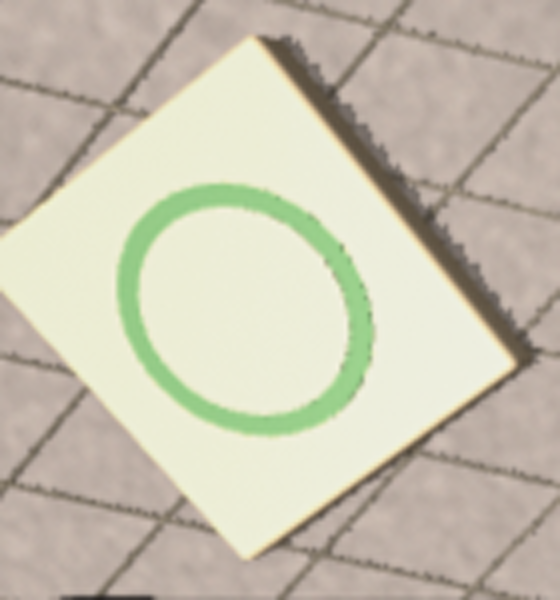

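View pics/w3b.png

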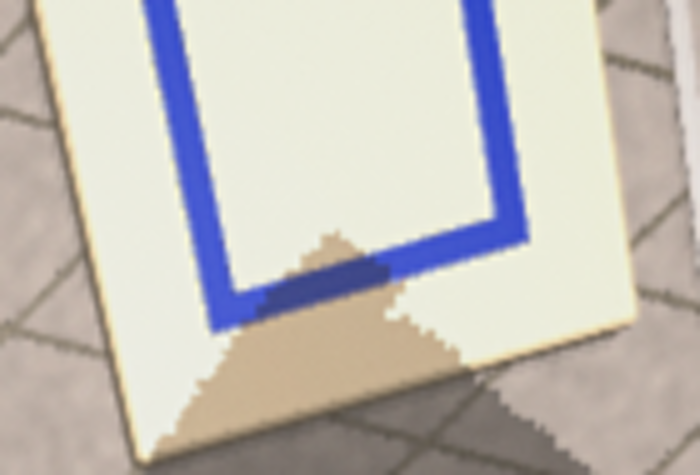

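```bash
python3 -c "
from h import *
c=imaging.camera('wrist')
q=lambda L,k,ox,oy: np.array([(ox+(x+.5)/k-.5,oy+(y+.5)/k-.5) for x,y in L])
P=bp(c,q([(256,36),(520,362),(246,558)],4,0,90),.012); print(P,(P[0]+P[2])/2,np.linalg.norm(P[0]-P[1]),np.linalg.norm(P[2]-P[1]))
a=q([(137,468),(636,320)],5,280,0); P=bp(c,a,.012); print(P,np.linalg.norm(P[0]-P[1]),np.degrees(np.arctan2(*(P[1]-P[0])[1::-1])))
P=bp(c,q([(213,333),(528,240)],5,280,0),.012); print(P,np.linalg.norm(P[0]-P[1]))
"
```

```text
[[ 0.52223013 -0.12617788  0.012     ]
 [ 0.4300322  -0.15817236  0.012     ]
 [ 0.39879284 -0.06409127  0.012     ]] [ 0.46051149 -0.09513457  0.012     ] 0.09759151434413899 0.09913197718298622
[[ 0.46513253 -0.35967223  0.012     ]
 [ 0.46621795 -0.45854432  0.012     ]] 0.09887804485978476 -89.3710289467585
[[ 0.48494569 -0.37944194  0.012     ]
 [ 0.48526122 -0.44075524  0.012     ]] 0.0613141121842289
```

```bash
python3 -m crank '[{"dx":0.006,"dy":-0.005,"dz":0.08,"rx":0,"ry":0,"rz":0,"gripper":1},{"dx":0,"dy":0,"dz":0.08,"rx":0,"ry":0,"rz":0,"gripper":1},{"dx":0,"dy":0,"dz":0.08,"rx":0,"ry":0,"rz":0,"gripper":1},{"dx":0,"dy":0,"dz":0.08,"rx":0,"ry":0,"rz":0,"gripper":1},{"dx":0,"dy":0,"dz":0.08,"rx":0,"ry":0,"rz":0,"gripper":1},{"dx":0,"dy":0,"dz":0,"rx":0,"ry":0,"rz":0,"gripper":1}]'
python3 -m crank '[{"dx":0,"dy":0,"dz":0,"rx":0,"ry":0,"rz":0,"gripper":-1},{"dx":0,"dy":0,"dz":0,"rx":0,"ry":0,"rz":0,"gripper":-1},{"dx":0,"dy":0,"dz":0,"rx":0,"ry":0,"rz":0,"gripper":-1},{"dx":0,"dy":0,"dz":0,"rx":0,"ry":0,"rz":0,"gripper":-1},{"dx":0,"dy":0,"dz":0,"rx":0,"ry":0,"rz":0,"gripper":-1},{"dx":0,"dy":0,"dz":0,"rx":0,"ry":0,"rz":0,"gripper":-1}]'
python3 -c "
from h import *
c=imaging.camera('wrist'); cv2.imwrite('pics/w4.png',c['color'][:,:,::-1])
plan(.4595,-.0958,.14,-15)"
```

```text
time_s: 3.02
tool_pos: [0.3646, -0.3004, 0.0185]
ee_rot: [[0.966, -0.258, -0.002], [-0.258, -0.966, 0.003], [-0.003, -0.002, -1.0]]
wrist_force: [-0.4, 0.0, 0.7]
gripper_width: 0.0869
time_s: 3.78
tool_pos: [0.3662, -0.3014, 0.0204]
ee_rot: [[0.966, -0.257, 0.001], [-0.257, -0.966, -0.001], [0.001, 0.001, -1.0]]
wrist_force: [-1.0, -0.7, 2.5]
gripper_width: 0.0558
t 3.83 tcp [ 0.3662 -0.3014  0.0203] psi -14.88 w 55.4 F [-1.6 -1.   4.6] tilt [ 0.03 -0.05]
 turn rz total units 0.0007 then shift units (tool) [ 0.1477 -0.8909 -0.4786] | shift in current axes [ 0.1499 -0.8902 -0.4791]
```

View pics/w4.png

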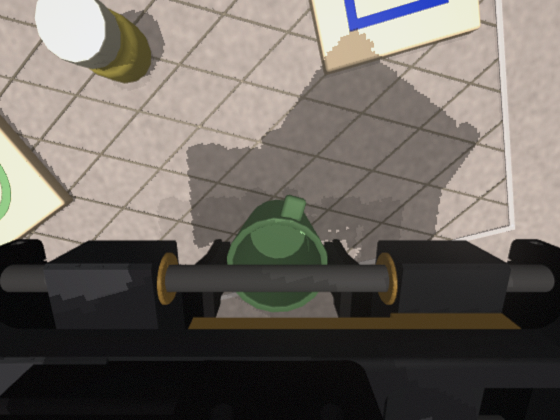

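```bash
python3 -m crank '[{"dx":0,"dy":0,"dz":-0.04,"rx":0,"ry":0,"rz":0,"gripper":-1},{"dx":0,"dy":0,"dz":-0.11,"rx":0,"ry":0,"rz":0,"gripper":-1},{"dx":0,"dy":0,"dz":-0.11,"rx":0,"ry":0,"rz":0,"gripper":-1},{"dx":0,"dy":0,"dz":-0.11,"rx":0,"ry":0,"rz":0,"gripper":-1},{"dx":0,"dy":0,"dz":-0.11,"rx":0,"ry":0,"rz":0,"gripper":-1},{"dx":0,"dy":0,"dz":0,"rx":0,"ry":0,"rz":0,"gripper":-1}]'
python3 -c "
from h import *
plan(.4595,-.0958,.14,-15)"
```

```text
time_s: 4.58
tool_pos: [0.367, -0.302, 0.1421]
ee_rot: [[0.966, -0.257, 0.003], [-0.257, -0.966, -0.003], [0.004, 0.002, -1.0]]
wrist_force: [-0.6, 0.0, -0.9]
gripper_width: 0.0557
t 4.58 tcp [ 0.367  -0.302   0.1421] psi -14.88 w 55.7 F [-0.6  0.  -0.9] tilt [ 0.17 -0.18]
 turn rz total units 0.0007 then shift units (tool) [ 0.1438 -0.8925  0.0085] | shift in current axes [ 0.1457 -0.8922  0.007 ]
```

```bash
python3 -m crank '[{"dx":0.021,"dy":-0.1275,"dz":0,"rx":0,"ry":0,"rz":0,"gripper":-1},{"dx":0.021,"dy":-0.1275,"dz":0,"rx":0,"ry":0,"rz":0,"gripper":-1},{"dx":0.021,"dy":-0.1275,"dz":0,"rx":0,"ry":0,"rz":0,"gripper":-1},{"dx":0.021,"dy":-0.1275,"dz":0,"rx":0,"ry":0,"rz":0,"gripper":-1},{"dx":0.021,"dy":-0.1275,"dz":0,"rx":0,"ry":0,"rz":0,"gripper":-1},{"dx":0.021,"dy":-0.1275,"dz":0,"rx":0,"ry":0,"rz":0,"gripper":-1},{"dx":0.021,"dy":-0.1275,"dz":0,"rx":0,"ry":0,"rz":0,"gripper":-1},{"dx":0,"dy":0,"dz":0,"rx":0,"ry":0,"rz":0,"gripper":-1}]'
python3 -m crank '[{"dx":0,"dy":0,"dz":0.16,"rx":0,"ry":0,"rz":0,"gripper":-1},{"dx":0,"dy":0,"dz":0.16,"rx":0,"ry":0,"rz":0,"gripper":-1},{"dx":0,"dy":0,"dz":0,"rx":0,"ry":0,"rz":0,"gripper":-1},{"dx":0,"dy":0,"dz":0,"rx":0,"ry":0,"rz":0,"gripper":-1}]'
cat > look.py <<'E'
from h import *
import sys
tag,ut,vt,rt,us,vs,rs=sys.argv[1],*map(int,sys.argv[2:8])
a=crop(imaging.camera('top'),ut,vt,rt,1,''); b=crop(imaging.camera('scene'),us,vs,rs,1,''); w=imaging.camera('wrist')
S=lambda x:cv2.resize(x,(390,390),interpolation=cv2.INTER_CUBIC)
cv2.imwrite(f'pics/{tag}.png',np.hstack([S(a),S(b)])); cv2.imwrite(f'pics/{tag}w.png',w['color'][:,:,::-1])
E
python3 look.py p1 314 234 35 220 220 35; python3 -c "
from h import *
plan(.4595,-.0958,.0325,-15)"
```

```text
time_s: 5.58
tool_pos: [0.458, -0.0925, 0.1381]
ee_rot: [[0.967, -0.254, -0.003], [-0.254, -0.967, 0.002], [-0.003, -0.001, -1.0]]
wrist_force: [-0.1, -1.0, -1.2]
gripper_width: 0.056
time_s: 6.08
tool_pos: [0.459, -0.0953, 0.0606]
ee_rot: [[0.966, -0.257, 0.0], [-0.257, -0.966, -0.0], [0.0, 0.0, -1.0]]
wrist_force: [0.5, -0.5, -0.8]
gripper_width: 0.0562
t 6.22 tcp [ 0.4602 -0.0955  0.0617] psi -14.9 w 55.9 F [-0.2  0.2 -1.9] tilt [ 0.18 -0.07]
 turn rz total units 0.0006 then shift units (tool) [-0.0022  0.0018  0.117 ] | shift in current axes [-0.0026  0.0018  0.117 ]
```

View pics/p1.png

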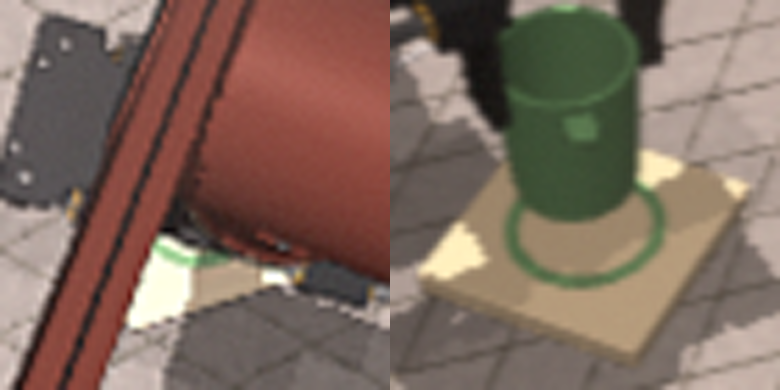

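View pics/p1w.png

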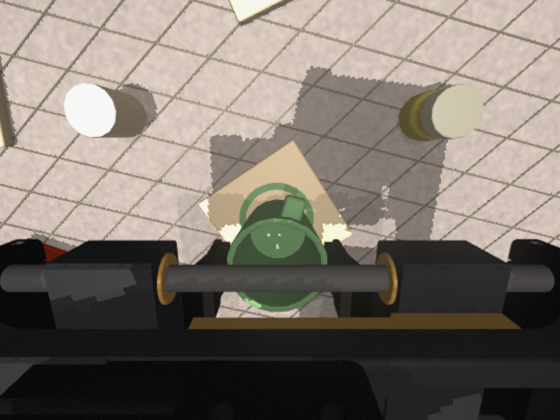

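```bash
python3 -m crank '[{"dx":-0.002,"dy":0.001,"dz":0.05,"rx":0,"ry":0,"rz":0,"gripper":-1},{"dx":0,"dy":0,"dz":0.05,"rx":0,"ry":0,"rz":0,"gripper":-1},{"dx":0,"dy":0,"dz":0,"rx":0,"ry":0,"rz":0,"gripper":-1},{"dx":0,"dy":0,"dz":0,"rx":0,"ry":0,"rz":0,"gripper":-1}]'
cat > ov.py <<'E'
# overlay model rings in scene (and top): args tag cam u v r  x y z(base)  kind
from h import *
import sys
def circ(x,y,z,r): a=np.linspace(0,2*np.pi,72); return np.c_[x+r*np.cos(a),y+r*np.sin(a),np.full(72,z)]
def rect(x,y,z,l,w,yaw):
    c,s=np.cos(np.radians(yaw)),np.sin(np.radians(yaw)); q=np.array([(-l,-w),(l,-w),(l,w),(-l,w),(-l,-w)])/2
    return np.c_[x+q[:,0]*c-q[:,1]*s,y+q[:,0]*s+q[:,1]*c,np.full(5,z)]
def show(name,cam,u,v,r,curves,size=780):
    c=imaging.camera(cam); k=size/(2*r); im=cv2.resize(crop(c,u,v,r,1,''),(size,size),interpolation=cv2.INTER_CUBIC)[:600]
    for P,col in curves:
        q=(pj(c,P)-[u-r,v-r]+.5)*k-.5
        cv2.polylines(im,[np.round(q*8).astype(int)],False,col,1,cv2.LINE_AA,3)
    cv2.imwrite(f'pics/{name}.png',im)
E
python3 -c "
from ov import *
plan(.4595,-.0958,.0325,-15)
show('p2','scene',220,222,30,[(circ(.4605,-.0970,.012,.033),(0,0,255)),(circ(.4605,-.0970,.012,.027),(0,0,255)),(circ(.462,-.0975,.016,.025),(255,0,255)),(circ(.462,-.0975,.084,.029),(255,0,255))])"
```

```text
time_s: 6.72
tool_pos: [0.458, -0.0947, 0.0346]
ee_rot: [[0.966, -0.257, -0.001], [-0.257, -0.966, 0.0], [-0.001, -0.0, -1.0]]
wrist_force: [0.2, 0.2, -1.7]
gripper_width: 0.0558
t 6.72 tcp [ 0.458  -0.0947  0.0346] psi -14.88 w 55.8 F [ 0.2  0.2 -1.7] tilt [-0.04  0.01]
 turn rz total units 0.0007 then shift units (tool) [0.007  0.0026 0.0085] | shift in current axes [0.007  0.0026 0.0085]
```

View pics/p2.png

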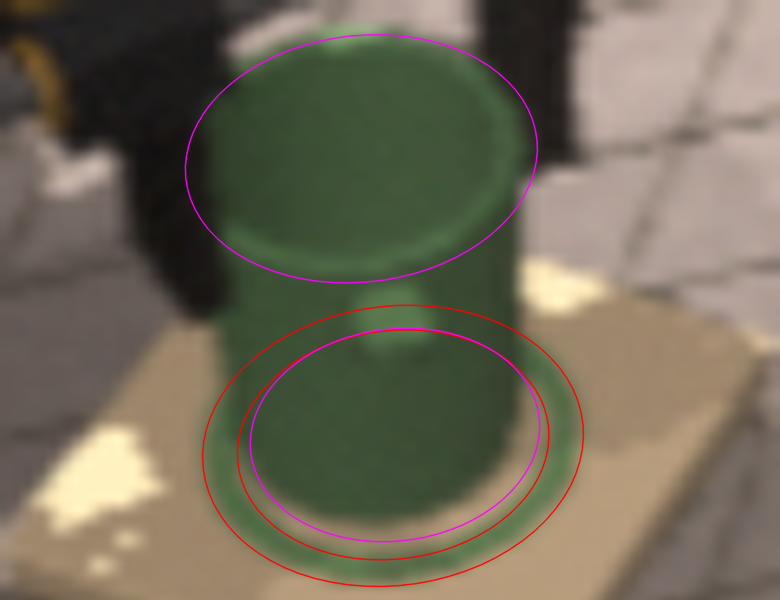

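```bash
python3 -c "
from ov import *
print(np.mean([bot.observe()['tool_pos'] for i in range(5)],0))
c=imaging.camera('scene');im=c['color'][190:255,185:255,::-1]
im=np.clip(im.astype(float)*2.2,0,255).astype(np.uint8)
cv2.imwrite('pics/p3.png',cv2.resize(im,None,fx=9,fy=9,interpolation=cv2.INTER_CUBIC))
print([bot.observe()['tool_pos'] for i in range(3)],bot.observe()['joint_pos'])
"
```

```text
[ 0.45828287 -0.09483487  0.03493689]
[array([ 0.45844271, -0.09489514,  0.03511404]), array([ 0.45844271, -0.09489514,  0.03511404]), array([ 0.45844271, -0.09489514,  0.03511404])] [-2.13607810e+01  9.91563508e-01  1.17895097e+02  1.13559567e-03
  6.10902929e+01  8.35173573e+01]
```

View pics/p3.png

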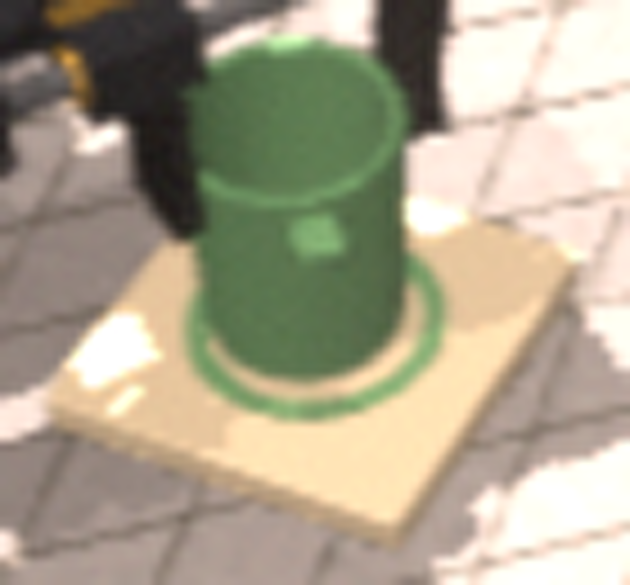

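```bash
python3 -c "
from h import *
c=imaging.camera('scene')
q=lambda L: np.array([(185+(x+.5)/9-.5,190+(y+.5)/9-.5) for x,y in L])
print('rim',bp(c,q([(192,123),(408,123),(293,38),(300,208)]),.0828), bp(c,q([(300,123)]),.0828))
print('foot',bp(c,q([(300,380)]),.0148),'ringbot',bp(c,q([(307,418)]),.012))
print('ring',bp(c,q([(187,325),(443,312)]),.012))
print(pj(c,[.4605,-.097,.012]))
plan(.461,-.0958,.0325,-15)
"
```

```text
rim [[ 0.44237153 -0.11300255  0.0828    ]
 [ 0.48010708 -0.07762243  0.0828    ]
 [ 0.43807534 -0.07675464  0.0828    ]
 [ 0.48228279 -0.11426599  0.0828    ]] [[ 0.46123631 -0.0953153   0.0828    ]]
foot [[ 0.4734038  -0.11398462  0.0148    ]] ringbot [[ 0.48193492 -0.11967507  0.012     ]]
ring [[ 0.43694251 -0.11952052  0.012     ]
 [ 0.48064997 -0.07251704  0.012     ]]
[[219.76357069 225.55875519]]
t 6.88 tcp [ 0.4585 -0.0949  0.0352] psi -14.88 w 55.9 F [ 0.3 -0.9 -1. ] tilt [ 0.03 -0.01]
 turn rz total units 0.0007 then shift units (tool) [0.0105 0.0008 0.0108] | shift in current axes [0.0105 0.0008 0.0109]
```

```bash
python3 -m crank '[{"dx":0.008,"dy":-0.002,"dz":0,"rx":0,"ry":0,"rz":0,"gripper":-1},{"dx":0,"dy":0,"dz":0.008,"rx":0,"ry":0,"rz":0,"gripper":-1},{"dx":0,"dy":0,"dz":0.005,"rx":0,"ry":0,"rz":0,"gripper":-1},{"dx":0,"dy":0,"dz":0,"rx":0,"ry":0,"rz":0,"gripper":-1},{"dx":0,"dy":0,"dz":0,"rx":0,"ry":0,"rz":0,"gripper":-1}]'
python3 -c "
from ov import *
plan(.461,-.0958,.0325,-15)
c=imaging.camera('scene');im=c['color'][190:255,185:255,::-1]
im=np.clip(im.astype(float)*2.2,0,255).astype(np.uint8)
cv2.imwrite('pics/p4.png',cv2.resize(im,None,fx=9,fy=9,interpolation=cv2.INTER_CUBIC))
"
```

```text
time_s: 7.5
tool_pos: [0.4608, -0.0951, 0.0323]
ee_rot: [[0.966, -0.257, 0.001], [-0.257, -0.966, -0.0], [0.001, 0.0, -1.0]]
wrist_force: [-1.7, 0.3, 5.5]
gripper_width: 0.0554
t 7.5 tcp [ 0.4608 -0.0951  0.0323] psi -14.88 w 55.4 F [-1.7  0.3  5.5] tilt [ 0.05 -0.02]
 turn rz total units 0.0006 then shift units (tool) [ 0.0016  0.0025 -0.0007] | shift in current axes [ 0.0016  0.0025 -0.0007]
```

View pics/p4.png

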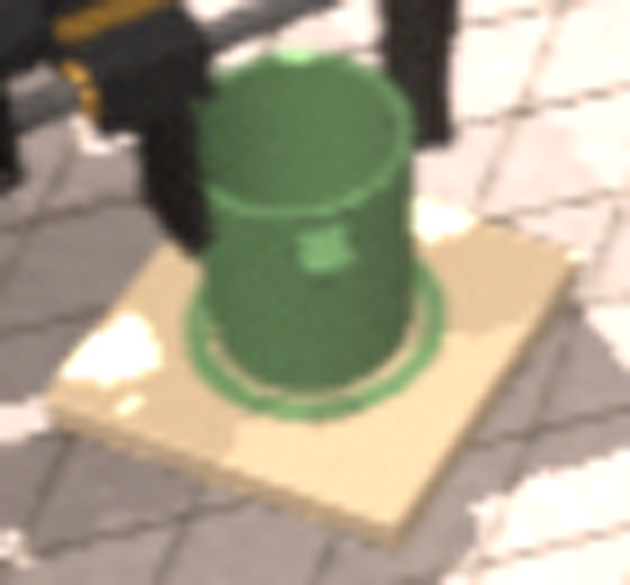

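```bash
python3 -m crank '[{"dx":0,"dy":0,"dz":0,"rx":0,"ry":0,"rz":0,"gripper":0.6},{"dx":0,"dy":0,"dz":0,"rx":0,"ry":0,"rz":0,"gripper":0.8},{"dx":0,"dy":0,"dz":0,"rx":0,"ry":0,"rz":0,"gripper":1},{"dx":0,"dy":0,"dz":0,"rx":0,"ry":0,"rz":0,"gripper":1},{"dx":0,"dy":0,"dz":-0.1,"rx":0,"ry":0,"rz":0,"gripper":1},{"dx":0,"dy":0,"dz":-0.1,"rx":0,"ry":0,"rz":0,"gripper":1},{"dx":0,"dy":0,"dz":-0.1,"rx":0,"ry":0,"rz":0,"gripper":1},{"dx":0,"dy":0,"dz":-0.1,"rx":0,"ry":0,"rz":0,"gripper":1}]'
python3 -c "
from ov import *
plan(.5377,.3848,.15,75,90)
c=imaging.camera('scene');im=c['color'][190:255,185:255,::-1]
im=np.clip(im.astype(float)*2.2,0,255).astype(np.uint8)
cv2.imwrite('pics/p5.png',cv2.resize(im,None,fx=9,fy=9,interpolation=cv2.INTER_CUBIC))
"
```

```text
time_s: 8.55
tool_pos: [0.4601, -0.0948, 0.1324]
ee_rot: [[0.966, -0.257, -0.0], [-0.257, -0.966, 0.0], [-0.0, -0.0, -1.0]]
wrist_force: [0.5, 0.2, -0.1]
gripper_width: 0.087
t 8.55 tcp [ 0.4601 -0.0948  0.1324] psi -14.88 w 87.0 F [ 0.5  0.2 -0.1] tilt [-0.  0.]
 turn rz total units 0.0007 then shift units (tool) [-0.1968 -1.9334 -0.0706] | shift in current axes [-0.1928 -1.9338 -0.0705]
```

View pics/p5.png

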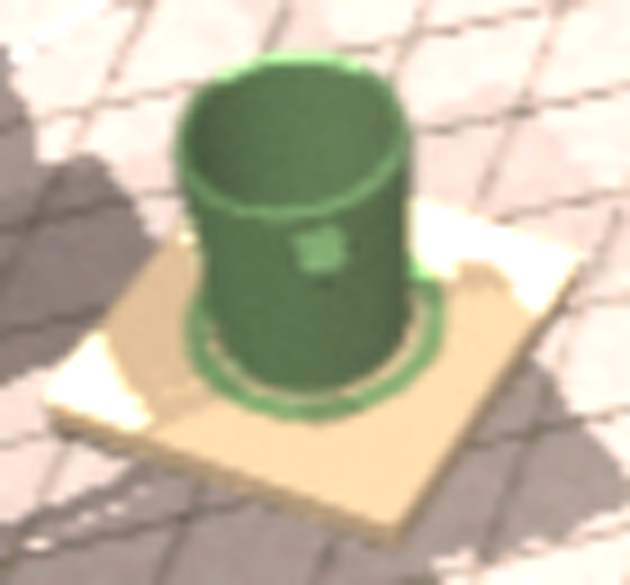

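```bash
python3 -m crank '[{"dx":-0.019,"dy":-0.193,"dz":-0.007,"rx":0,"ry":0,"rz":0,"gripper":1},{"dx":-0.019,"dy":-0.193,"dz":-0.007,"rx":0,"ry":0,"rz":0,"gripper":1},{"dx":-0.019,"dy":-0.193,"dz":-0.007,"rx":0,"ry":0,"rz":0,"gripper":1},{"dx":-0.019,"dy":-0.193,"dz":-0.007,"rx":0,"ry":0,"rz":0,"gripper":1},{"dx":-0.019,"dy":-0.193,"dz":-0.007,"rx":0,"ry":0,"rz":0,"gripper":1},{"dx":-0.019,"dy":-0.193,"dz":-0.007,"rx":0,"ry":0,"rz":0,"gripper":1},{"dx":-0.019,"dy":-0.193,"dz":-0.007,"rx":0,"ry":0,"rz":0,"gripper":1},{"dx":-0.019,"dy":-0.193,"dz":-0.007,"rx":0,"ry":0,"rz":0,"gripper":1}]'
python3 -m crank '[{"dx":-0.019,"dy":-0.193,"dz":-0.007,"rx":0,"ry":0,"rz":0,"gripper":1},{"dx":-0.019,"dy":-0.193,"dz":-0.007,"rx":0,"ry":0,"rz":0,"gripper":1},{"dx":0,"dy":0,"dz":0,"rx":0,"ry":0,"rz":0,"gripper":1},{"dx":0,"dy":0,"dz":0,"rx":0,"ry":0,"rz":0,"gripper":1}]'
python3 -c "
from ov import *
plan(.539,.385,.022,-15,90); print(bot.observe()['joint_pos'].round(1))
c=imaging.camera('wrist');im=c['color'][:,:,::-1]
cv2.imwrite('pics/v1.png',im)
print(pj(c,[.539,.385,.066]))
cv2.imwrite('pics/v1c.png',cv2.resize(im[150:250,210:345],None,fx=5.9,fy=5.9,interpolation=cv2.INTER_CUBIC))
"
```

```text
time_s: 9.6
tool_pos: [0.5226, 0.2895, 0.1449]
ee_rot: [[0.966, -0.257, -0.0], [-0.257, -0.966, -0.0], [-0.0, 0.0, -1.0]]
wrist_force: [0.2, 0.5, 0.8]
gripper_width: 0.0872
time_s: 10.1
tool_pos: [0.5377, 0.3832, 0.148]
ee_rot: [[0.967, -0.256, -0.001], [-0.256, -0.967, -0.001], [-0.001, 0.001, -1.0]]
wrist_force: [-0.2, -0.6, 0.4]
gripper_width: 0.0868
t 10.1 tcp [0.5377 0.3832 0.148 ] psi -14.85 w 86.8 F [-0.2 -0.6  0.4] tilt [-0.07 -0.07]
 turn rz total units 0.0008 then shift units (tool) [ 0.0031 -0.0082  0.5041] | shift in current axes [ 0.0036 -0.0089  0.5041]
[ 28.7  19.1  84.   -0.   77.  133.5]
[[275.70821212 209.40048001]]
```

View pics/v1.png

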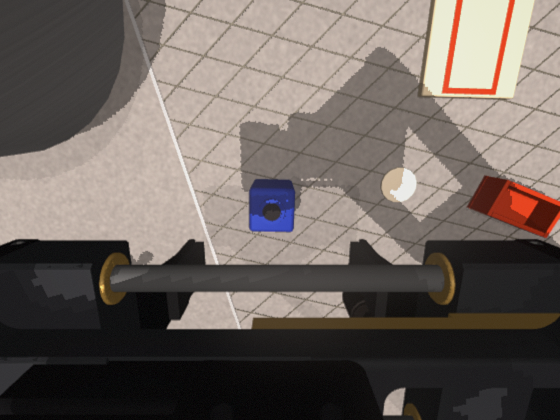

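View pics/v1c.png

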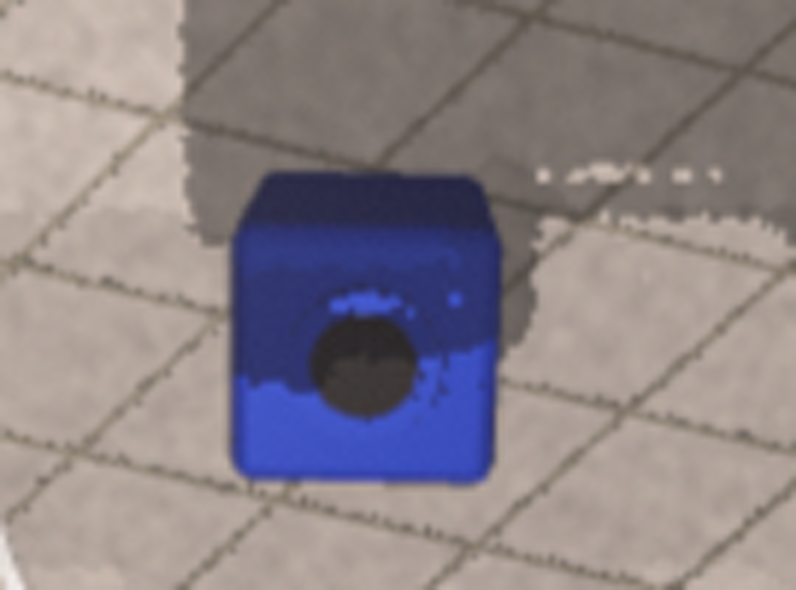

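```bash
python3 -c "
from ov import *
c=imaging.camera('wrist')
q=np.array([(210+(x+.5)/5.9-.5,150+(y+.5)/5.9-.5) for x,y in [(235,225),(502,235),(495,482),(232,478)]])
P=bp(c,q,.066);e=np.roll(P,-1,0)-P;print(P.mean(0),np.hypot(e[:,0],e[:,1]),np.degrees(np.arctan2(e[:,1],e[:,0])))
plan(.539,.3865,.022,-15,90)
"
```

```text
[0.53942079 0.38867515 0.066     ] [0.04421512 0.04304787 0.04525078 0.04401244] [-107.08753832  164.40854636   74.15233097  -16.95884775]
t 10.2 tcp [0.5381 0.3825 0.1487] psi -14.93 w 87.0 F [-0.1 -0.8 -0.3] tilt [-0.04 -0.04]
 turn rz total units 0.0004 then shift units (tool) [-0.0007 -0.0165  0.5067] | shift in current axes [-5.000e-04 -1.690e-02  5.067e-01]
```

```bash
python3 -m crank '[{"dx":0,"dy":-0.017,"dz":0.09,"rx":0,"ry":0,"rz":0.005,"gripper":1},{"dx":0,"dy":0,"dz":0.1,"rx":0,"ry":0,"rz":0,"gripper":1},{"dx":0,"dy":0,"dz":0.1,"rx":0,"ry":0,"rz":0,"gripper":1},{"dx":0,"dy":0,"dz":0.1,"rx":0,"ry":0,"rz":0,"gripper":1},{"dx":0,"dy":0,"dz":0.08,"rx":0,"ry":0,"rz":0,"gripper":1},{"dx":0,"dy":0,"dz":0.06,"rx":0,"ry":0,"rz":0,"gripper":1},{"dx":0,"dy":0,"dz":0,"rx":0,"ry":0,"rz":0,"gripper":1}]'
python3 -m crank '[{"dx":0,"dy":0,"dz":0,"rx":0,"ry":0,"rz":0,"gripper":-1},{"dx":0,"dy":0,"dz":0,"rx":0,"ry":0,"rz":0,"gripper":-1},{"dx":0,"dy":0,"dz":0,"rx":0,"ry":0,"rz":0,"gripper":-1},{"dx":0,"dy":0,"dz":0,"rx":0,"ry":0,"rz":0,"gripper":-1},{"dx":0,"dy":0,"dz":0,"rx":0,"ry":0,"rz":0,"gripper":-1},{"dx":0,"dy":0,"dz":0,"rx":0,"ry":0,"rz":0,"gripper":-1},{"dx":0,"dy":0,"dz":0,"rx":0,"ry":0,"rz":0,"gripper":-1}]'
python3 -c "
from ov import *
c=imaging.camera('wrist');im=c['color'][:,:,::-1]
cv2.imwrite('pics/v2.png',im)
plan(.539,.3865,.14,-15,90)
"
```

```text
time_s: 11.08
tool_pos: [0.5383, 0.387, 0.0149]
ee_rot: [[0.962, -0.272, -0.002], [-0.272, -0.962, -0.001], [-0.002, 0.002, -1.0]]
wrist_force: [0.2, 0.2, -0.3]
gripper_width: 0.087
time_s: 11.95
tool_pos: [0.5395, 0.3878, 0.0168]
ee_rot: [[0.962, -0.272, 0.0], [-0.272, -0.962, 0.0], [0.0, -0.0, -1.0]]
wrist_force: [-0.7, 0.8, 1.0]
gripper_width: 0.0457
t 12.0 tcp [0.5394 0.3878 0.0168] psi -15.78 w 45.4 F [ 0.2 -0.3  0.8] tilt [0.01 0.01]
 turn rz total units -0.0043 then shift units (tool) [-3.000e-04  5.600e-03 -4.927e-01] | shift in current axes [-1.000e-04  5.500e-03 -4.927e-01]
```

View pics/v2.png

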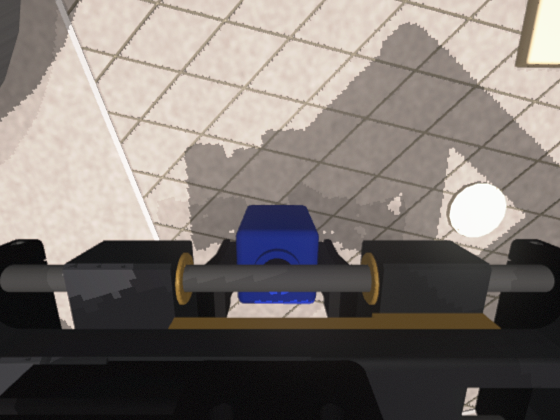

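```bash
python3 -m crank '[{"dx":0,"dy":0,"dz":-0.05,"rx":0,"ry":0,"rz":0,"gripper":-1},{"dx":0,"dy":0,"dz":-0.11,"rx":0,"ry":0,"rz":0,"gripper":-1},{"dx":0,"dy":0,"dz":-0.12,"rx":0,"ry":0,"rz":0,"gripper":-1},{"dx":0,"dy":0,"dz":-0.12,"rx":0,"ry":0,"rz":0,"gripper":-1},{"dx":0,"dy":0,"dz":-0.1,"rx":0,"ry":0,"rz":0,"gripper":-1},{"dx":0,"dy":0,"dz":0,"rx":0,"ry":0,"rz":0,"gripper":-1}]'
python3 -c "
from ov import *
plan(.516,-.411,.14,0.3,90)
"
```

```text
time_s: 12.75
tool_pos: [0.5411, 0.3887, 0.145]
ee_rot: [[0.962, -0.272, 0.005], [-0.272, -0.962, 0.003], [0.004, -0.004, -1.0]]
wrist_force: [0.8, -0.5, -1.8]
gripper_width: 0.0457
t 12.75 tcp [0.5411 0.3887 0.145 ] psi -15.78 w 45.7 F [ 0.8 -0.5 -1.8] tilt [0.28 0.16]
 turn rz total units -0.0893 then shift units (tool) [-0.1171  3.1983  0.0201] | shift in current axes [0.7735 3.1057 0.0109]
```

```bash
python3 -m crank '[{"dx":0.03,"dy":0.12,"dz":0,"rx":0,"ry":0,"rz":0,"gripper":-1},{"dx":0.05,"dy":0.2,"dz":0,"rx":0,"ry":0,"rz":0,"gripper":-1},{"dx":0.05,"dy":0.2,"dz":0,"rx":0,"ry":0,"rz":0,"gripper":-1},{"dx":0.05,"dy":0.2,"dz":0,"rx":0,"ry":0,"rz":0,"gripper":-1},{"dx":0.05,"dy":0.2,"dz":0,"rx":0,"ry":0,"rz":0,"gripper":-1},{"dx":0.05,"dy":0.2,"dz":0,"rx":0,"ry":0,"rz":0,"gripper":-1},{"dx":0.05,"dy":0.2,"dz":0,"rx":0,"ry":0,"rz":0,"gripper":-1},{"dx":0.05,"dy":0.2,"dz":0,"rx":0,"ry":0,"rz":0,"gripper":-1}]'
python3 -m crank '[{"dx":0.05,"dy":0.2,"dz":0,"rx":0,"ry":0,"rz":0,"gripper":-1},{"dx":0.05,"dy":0.2,"dz":0,"rx":0,"ry":0,"rz":0,"gripper":-1},{"dx":0.05,"dy":0.2,"dz":0,"rx":0,"ry":0,"rz":0,"gripper":-1},{"dx":0.05,"dy":0.2,"dz":0,"rx":0,"ry":0,"rz":0,"gripper":-1},{"dx":0.05,"dy":0.2,"dz":0,"rx":0,"ry":0,"rz":0,"gripper":-1},{"dx":0.05,"dy":0.2,"dz":0,"rx":0,"ry":0,"rz":0,"gripper":-1},{"dx":0.05,"dy":0.2,"dz":0,"rx":0,"ry":0,"rz":0,"gripper":-1},{"dx":0.03,"dy":0.13,"dz":0,"rx":0,"ry":0,"rz":0,"gripper":-1}]'
python3 -m crank '[{"dx":0.01,"dy":0.05,"dz":0,"rx":0,"ry":0,"rz":0,"gripper":-1},{"dx":0,"dy":0,"dz":0,"rx":0,"ry":0,"rz":-0.045,"gripper":-1},{"dx":0,"dy":0,"dz":0,"rx":0,"ry":0,"rz":-0.044,"gripper":-1},{"dx":0,"dy":0,"dz":0,"rx":0,"ry":0,"rz":0,"gripper":-1},{"dx":0,"dy":0,"dz":0,"rx":0,"ry":0,"rz":0,"gripper":-1}]'
python3 -c "
from ov import *
plan(.516,-.411,.05,0.3,90)
"
```

```text
time_s: 13.75
tool_pos: [0.5262, -0.0052, 0.1402]
ee_rot: [[0.962, -0.272, -0.002], [-0.272, -0.962, 0.0], [-0.002, 0.0, -1.0]]
wrist_force: [0.9, -0.0, -1.3]
gripper_width: 0.0459
time_s: 14.75
tool_pos: [0.5135, -0.3995, 0.1397]
ee_rot: [[0.962, -0.274, -0.002], [-0.274, -0.962, 0.001], [-0.002, -0.001, -1.0]]
wrist_force: [1.2, -0.0, -2.2]
gripper_width: 0.0453
time_s: 15.38
tool_pos: [0.5138, -0.4095, 0.1412]
ee_rot: [[1.0, 0.002, -0.001], [0.002, -1.0, 0.001], [-0.001, -0.001, -1.0]]
wrist_force: [0.9, -0.4, -1.2]
gripper_width: 0.0453
t 15.38 tcp [ 0.5138 -0.4095  0.1412] psi 0.13 w 45.3 F [ 0.9 -0.4 -1.2] tilt [-0.03  0.04]
 turn rz total units -0.001 then shift units (tool) [0.0088 0.0061 0.3646] | shift in current axes [0.009  0.0063 0.3646]
```

```bash
python3 -m crank '[{"dx":0.009,"dy":0.006,"dz":0.08,"rx":0,"ry":0,"rz":0,"gripper":-1},{"dx":0,"dy":0,"dz":0.1,"rx":0,"ry":0,"rz":0,"gripper":-1},{"dx":0,"dy":0,"dz":0.1,"rx":0,"ry":0,"rz":0,"gripper":-1},{"dx":0,"dy":0,"dz":0.08,"rx":0,"ry":0,"rz":0,"gripper":-1},{"dx":0,"dy":0,"dz":0.06,"rx":0,"ry":0,"rz":0,"gripper":-1},{"dx":0,"dy":0,"dz":0.016,"rx":0,"ry":0,"rz":0,"gripper":-1},{"dx":0,"dy":0,"dz":0,"rx":0,"ry":0,"rz":0,"gripper":-1},{"dx":0,"dy":0,"dz":0,"rx":0,"ry":0,"rz":0,"gripper":-1}]'
cat > sc.py <<'E'
from h import *
import sys
tag,cam,u0,v0,w,hh=sys.argv[1],sys.argv[2],*map(int,sys.argv[3:7])
k=min(780//w,600//hh)
c=imaging.camera(cam); im=c['color'][v0:v0+hh,u0:u0+w,::-1]
im=np.clip(im.astype(float)*2.0,0,255).astype(np.uint8)
cv2.imwrite(f'pics/{tag}.png',cv2.resize(im,None,fx=k,fy=k,interpolation=cv2.INTER_CUBIC)); print('k',k)
E
python3 sc.py v3 scene 70 290 85 66; python3 sc.py v3t top 400 180 70 70
python3 -c "
from ov import *
plan(.516,-.411,.0288,0.3,90)
"
```

```text
time_s: 16.38
tool_pos: [0.5168, -0.4126, 0.0339]
ee_rot: [[1.0, 0.004, 0.001], [0.004, -1.0, -0.002], [0.001, 0.002, -1.0]]
wrist_force: [-0.3, -0.2, -1.5]
gripper_width: 0.046
k 9
k 8
t 16.48 tcp [ 0.5166 -0.4125  0.0338] psi 0.24 w 45.5 F [ 0.9  0.  -1.2] tilt [ 0.07 -0.08]
 turn rz total units -0.0004 then shift units (tool) [-0.0025 -0.0059  0.02  ] | shift in current axes [-0.0025 -0.0059  0.0199]
```

View pics/v3.png

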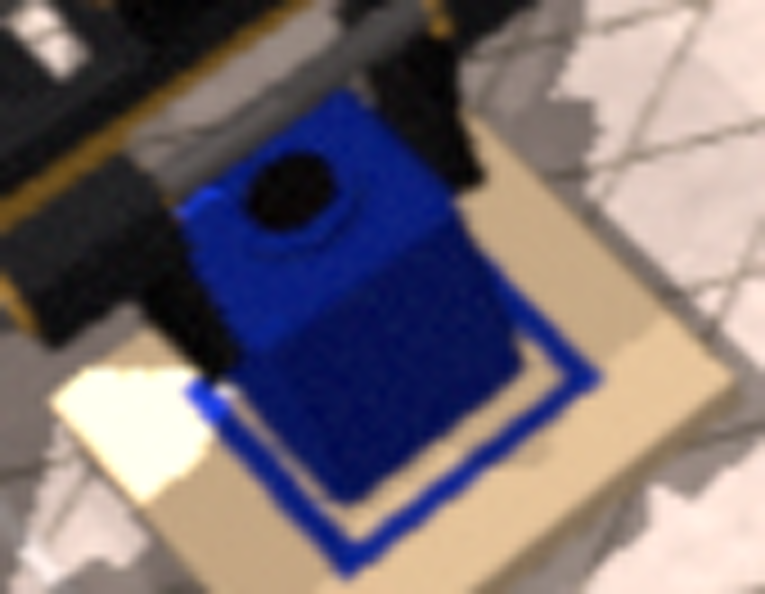

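View pics/v3t.png

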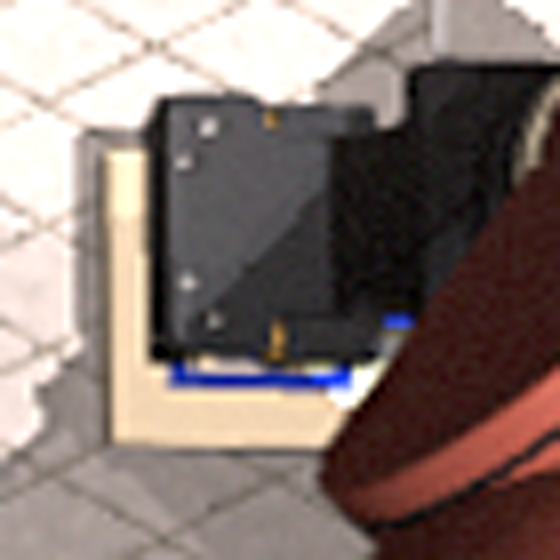

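```bash
python3 -c "
from h import *
c=imaging.camera('scene')
q=lambda L: np.array([(70+(x+.5)/9-.5,290+(y+.5)/9-.5) for x,y in L])
V=bp(c,q([(348,507),(522,365)]),.017); O=bp(c,q([(348,577),(600,378)]),.012)
T=bp(c,q([(243,352),(455,212)]),.083)
for P,w in((V,.046),(O,.062),(T,.046)):
    d=P[1]-P[0]; L=np.hypot(*d[:2]); u=d[:2]/L; n=np.array([-u[1],u[0]])
    print(L,np.degrees(np.arctan2(u[1],u[0])), P.mean(0)[:2]+n*w/2)
"
```

```text
0.04208395339408603 91.77899004016773 [ 0.51153484 -0.41401458]
0.060020814899184496 90.11527324831981 [ 0.51398399 -0.41218468]
0.04465997436577215 85.67215587383926 [ 0.51449354 -0.41449383]
```

```bash
python3 -m crank '[{"dx":0.005,"dy":-0.007,"dz":0,"rx":0,"ry":0,"rz":0,"gripper":-1},{"dx":0,"dy":0,"dz":0.01,"rx":0,"ry":0,"rz":0,"gripper":-1},{"dx":0,"dy":0,"dz":0.008,"rx":0,"ry":0,"rz":0,"gripper":-1},{"dx":0,"dy":0,"dz":0,"rx":0,"ry":0,"rz":0,"gripper":-1},{"dx":0,"dy":0,"dz":0,"rx":0,"ry":0,"rz":0,"gripper":-1}]'
python3 sc.py v4 scene 70 290 85 66; python3 sc.py v4t top 400 180 70 70
python3 -c "
from ov import *
plan(.516,-.411,.0288,0.3,90)
"
```

```text
time_s: 17.15
tool_pos: [0.5174, -0.4101, 0.0288]
ee_rot: [[1.0, 0.004, 0.0], [0.004, -1.0, 0.0], [0.0, -0.0, -1.0]]
wrist_force: [-1.4, 2.2, 5.2]
gripper_width: 0.0457
k 9
k 8
t 17.25 tcp [ 0.5175 -0.4101  0.0288] psi 0.24 w 45.7 F [-2.3  2.9  4.8] tilt [0.01 0.  ]
 turn rz total units -0.0003 then shift units (tool) [-0.0058  0.0037  0.0001] | shift in current axes [-0.0058  0.0037  0.0001]
```

View pics/v4.png

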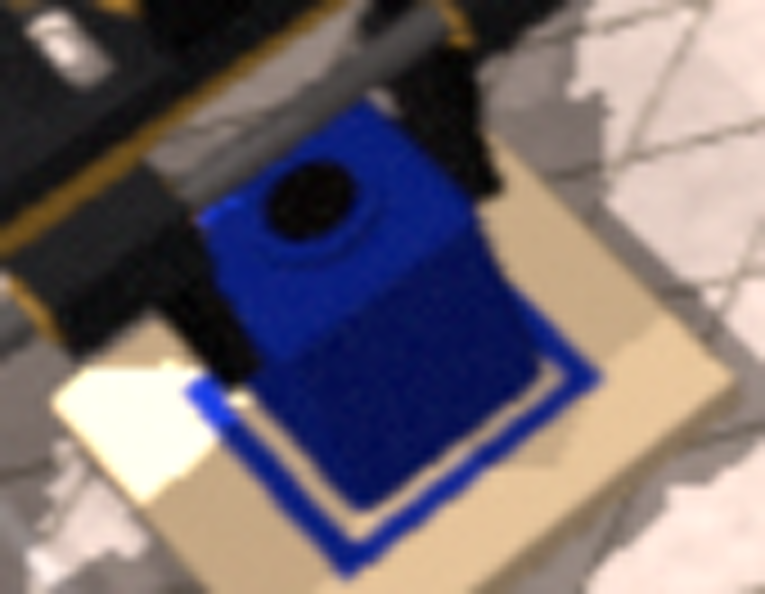

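```bash
cat > m.py <<'E'
from h import *
c=imaging.camera('scene')
q=lambda L: np.array([(70+(x+.5)/9-.5,290+(y+.5)/9-.5) for x,y in L])
# perpendicular gaps: sample points on vase base edges and inner outline edges
import sys
def line(a,b,z): P=bp(c,q([a,b]),z)[:,:2]; return P
def gap(v,o,zv=.012):
    V=line(*v,zv);O=line(*o,.012); d=O[1]-O[0];d/=np.hypot(*d);n=np.array([-d[1],d[0]])
    return ((V-O[0])@n*1000).round(2), np.degrees(np.arctan2(d[1],d[0])).round(1)
E
python3 - <<'E'
from m import *
# left-front edge (faces -y): vase (275,405)->(350,502); outer outline (190,393)->(345,577)
print(gap([(275,405),(345,494)],[(190,393),(347,577)]))
# right-front edge (faces +x): vase (380,503)->(535,380); outer outline (350,577)->(600,378)
print(gap([(380,505),(535,382)],[(350,577),(600,378)]))
E
```

```text
(array([10.58,  9.58]), np.float64(-0.6))
(array([8.96, 9.09]), np.float64(90.4))
```

```bash
python3 -c "
from ov import *
show('v5','scene',115,336,22,[(rect(.5145,-.412,.012,.062,.062,0),(0,0,255)),(rect(.5145,-.412,.012,.046,.046,0),(0,255,255))],)"
```

```text
(no output)
```

View pics/v5.png

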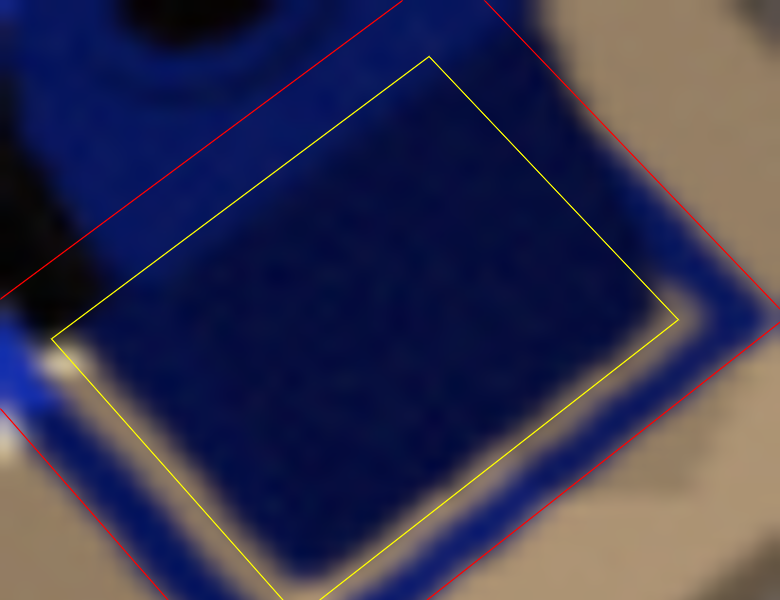

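```bash
python3 -m crank '[{"dx":0,"dy":0,"dz":-0.012,"rx":0,"ry":0,"rz":0,"gripper":-1},{"dx":0.002,"dy":0.005,"dz":0,"rx":0,"ry":0,"rz":0,"gripper":-1},{"dx":0,"dy":0,"dz":0,"rx":0,"ry":0,"rz":0,"gripper":-1},{"dx":0,"dy":0,"dz":0.008,"rx":0,"ry":0,"rz":0,"gripper":-1},{"dx":0,"dy":0,"dz":0.004,"rx":0,"ry":0,"rz":0,"gripper":-1},{"dx":0,"dy":0,"dz":0,"rx":0,"ry":0,"rz":0,"gripper":-1},{"dx":0,"dy":0,"dz":0,"rx":0,"ry":0,"rz":0,"gripper":-1}]'
python3 -c "
from ov import *
plan(.516,-.411,.0288,0.3,90)
show('v6','scene',115,340,22,[(rect(.514,-.412,.012,.062,.062,0),(0,0,255)),(rect(.514,-.412,.012,.046,.046,0),(0,255,255))],)"
```

```text
time_s: 18.23
tool_pos: [0.5179, -0.4114, 0.0288]
ee_rot: [[1.0, 0.004, 0.0], [0.004, -1.0, -0.0], [0.0, 0.0, -1.0]]
wrist_force: [-2.1, 2.4, 4.8]
gripper_width: 0.0457
t 18.23 tcp [ 0.5179 -0.4114  0.0288] psi 0.24 w 45.7 F [-2.1  2.4  4.8] tilt [ 0.01 -0.01]
 turn rz total units -0.0003 then shift units (tool) [-0.0077 -0.0018 -0.    ] | shift in current axes [-0.0077 -0.0018 -0.    ]
```

View pics/v6.png

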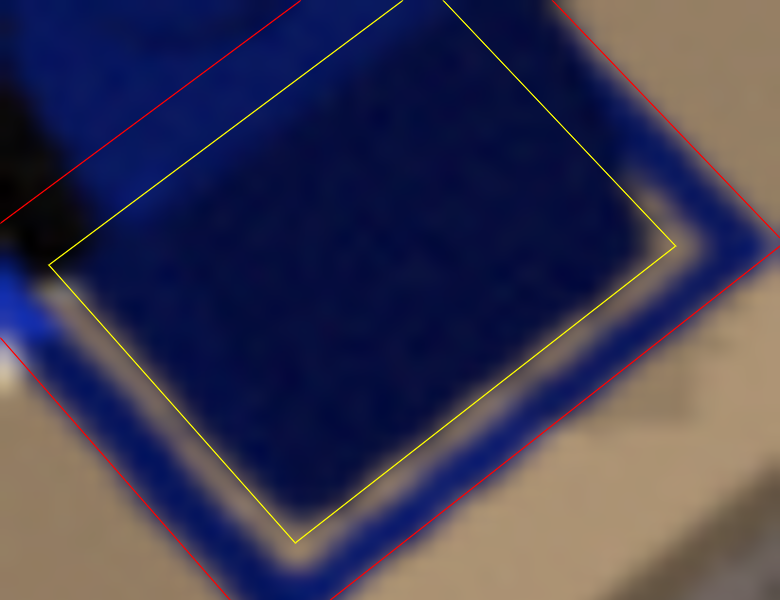

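```bash
python3 -m crank '[{"dx":0,"dy":0,"dz":0,"rx":0,"ry":0,"rz":0,"gripper":0.4},{"dx":0,"dy":0,"dz":0,"rx":0,"ry":0,"rz":0,"gripper":0.8},{"dx":0,"dy":0,"dz":0,"rx":0,"ry":0,"rz":0,"gripper":1},{"dx":0,"dy":0,"dz":0,"rx":0,"ry":0,"rz":0,"gripper":1},{"dx":0,"dy":0,"dz":-0.1,"rx":0,"ry":0,"rz":0,"gripper":1},{"dx":0,"dy":0,"dz":-0.12,"rx":0,"ry":0,"rz":0,"gripper":1},{"dx":0,"dy":0,"dz":-0.14,"rx":0,"ry":0,"rz":0,"gripper":1},{"dx":0,"dy":0,"dz":-0.12,"rx":0,"ry":0,"rz":0,"gripper":1}]'
python3 sc.py v7 scene 70 290 85 66
python3 -c "
from ov import *
plan(.460,.1158,.14,54.4,180);print(bot.observe()['joint_pos'].round(1))
"
```

```text
time_s: 19.27
tool_pos: [0.518, -0.4116, 0.1495]
ee_rot: [[1.0, 0.004, 0.001], [0.004, -1.0, -0.001], [0.001, 0.001, -1.0]]
wrist_force: [0.5, 0.6, -0.4]
gripper_width: 0.0869
k 9
t 19.32 tcp [ 0.5198 -0.4133  0.1547] psi 0.24 w 87.3 F [ 1.  -0.7  3.9] tilt [ 0.3 -0.3]
 turn rz total units -0.3009 then shift units (tool) [ 1.5816 -1.4265  0.0586] | shift in current axes [-0.2305 -2.1177  0.0461]
[-45.3  18.8  83.6   0.   77.2  44.5]
```

View pics/v7.png

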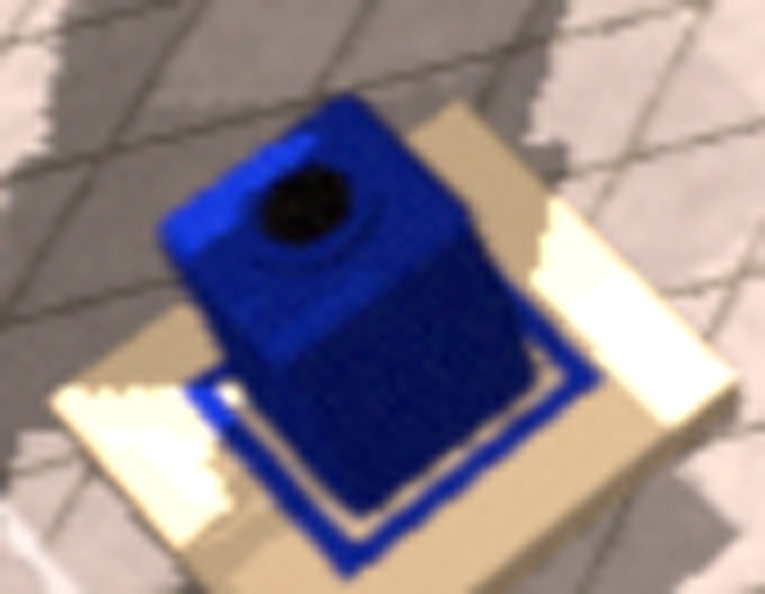

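```bash
python3 -m crank '[{"dx":-0.02,"dy":-0.16,"dz":0,"rx":0,"ry":0,"rz":0,"gripper":1},{"dx":-0.022,"dy":-0.2,"dz":0,"rx":0,"ry":0,"rz":0,"gripper":1},{"dx":-0.022,"dy":-0.2,"dz":0,"rx":0,"ry":0,"rz":0,"gripper":1},{"dx":-0.022,"dy":-0.2,"dz":0,"rx":0,"ry":0,"rz":0,"gripper":1},{"dx":-0.022,"dy":-0.2,"dz":0,"rx":0,"ry":0,"rz":0,"gripper":1},{"dx":-0.022,"dy":-0.2,"dz":0,"rx":0,"ry":0,"rz":0,"gripper":1},{"dx":-0.022,"dy":-0.2,"dz":0,"rx":0,"ry":0,"rz":0,"gripper":1},{"dx":-0.022,"dy":-0.2,"dz":0,"rx":0,"ry":0,"rz":0,"gripper":1}]'
python3 -m crank '[{"dx":-0.022,"dy":-0.2,"dz":0,"rx":0,"ry":0,"rz":0,"gripper":1},{"dx":-0.022,"dy":-0.2,"dz":0,"rx":0,"ry":0,"rz":0,"gripper":1},{"dx":-0.012,"dy":-0.158,"dz":0.03,"rx":0,"ry":0,"rz":0,"gripper":1},{"dx":0,"dy":0,"dz":0,"rx":0,"ry":0,"rz":-0.05,"gripper":1},{"dx":0,"dy":0,"dz":0,"rx":0,"ry":0,"rz":-0.05,"gripper":1},{"dx":0,"dy":0,"dz":0,"rx":0,"ry":0,"rz":-0.05,"gripper":1},{"dx":0,"dy":0,"dz":0,"rx":0,"ry":0,"rz":-0.05,"gripper":1},{"dx":0,"dy":0,"dz":0,"rx":0,"ry":0,"rz":-0.05,"gripper":1}]'
python3 -m crank '[{"dx":0,"dy":0,"dz":0,"rx":0,"ry":0,"rz":-0.05,"gripper":1},{"dx":0,"dy":0,"dz":0,"rx":0,"ry":0,"rz":0,"gripper":1},{"dx":0,"dy":0,"dz":0,"rx":0,"ry":0,"rz":0,"gripper":1}]'
python3 -c "
from ov import *
plan(.460,.1158,.006,54.4,180);print(bot.observe()['joint_pos'].round(1))
c=imaging.camera('wrist');im=c['color'][:,:,::-1]
cv2.imwrite('pics/d1.png',im)
print(pj(c,rect(.46,.1158,.036,.078,.042,54.4)))
"
```

```text
time_s: 20.32
tool_pos: [0.4724, -0.02, 0.1481]
ee_rot: [[1.0, 0.004, 0.001], [0.004, -1.0, -0.0], [0.001, 0.0, -1.0]]
wrist_force: [0.7, 0.1, -0.2]
gripper_width: 0.0869
time_s: 21.32
tool_pos: [0.4581, 0.1179, 0.1405]
ee_rot: [[0.7, 0.714, 0.0], [0.714, -0.7, 0.0], [0.0, 0.0, -1.0]]
wrist_force: [0.7, -0.2, 0.6]
gripper_width: 0.0874
time_s: 21.7
tool_pos: [0.4581, 0.1179, 0.1405]
ee_rot: [[0.587, 0.81, 0.0], [0.81, -0.587, 0.0], [0.0, 0.0, -1.0]]
wrist_force: [-0.7, 0.3, -0.2]
gripper_width: 0.0868
t 21.7 tcp [0.4581 0.1179 0.1405] psi 54.06 w 86.8 F [-0.7  0.3 -0.2] tilt [0. 0.]
 turn rz total units -0.0019 then shift units (tool) [-0.0023  0.011   0.5382] | shift in current axes [-0.0023  0.011   0.5382]
[  4.9  -6.3 112.4   0.   73.9  40.8]
[[298.00423578 240.27719398]
 [298.98379376 169.33151035]
 [258.46876249 169.56914442]
 [260.0185768  240.48513033]
 [298.00423578 240.27719398]]
```

View pics/d1.png

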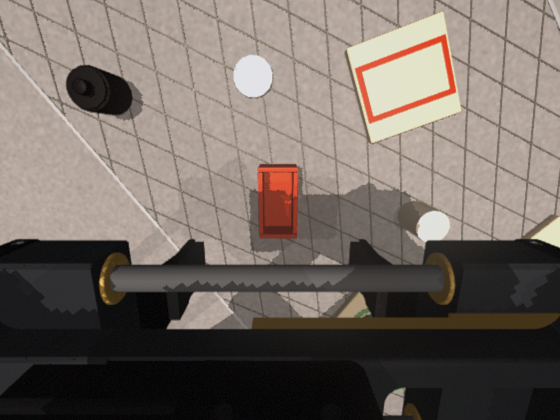

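```bash
python3 sc.py d2 wrist 245 150 68 100;python3 sc.py d3 wrist 340 5 130 145
```

```text
k 6
k 4
```

View pics/d2.png

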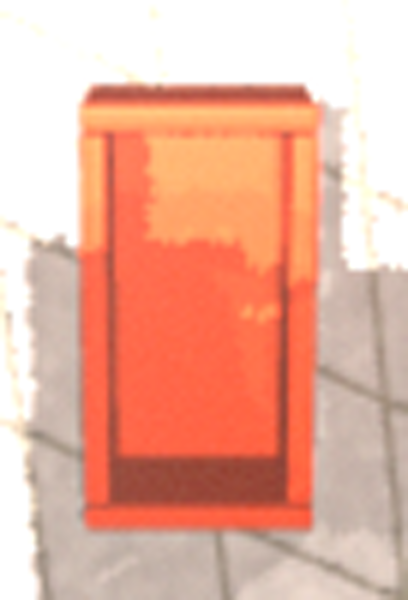

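View pics/d3.png

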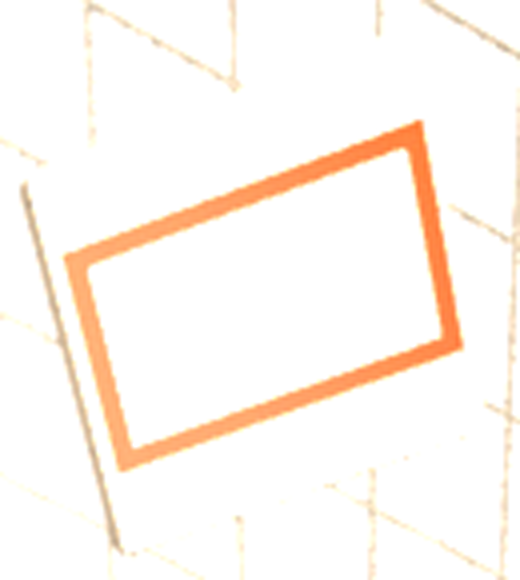

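```bash
python3 - <<'E'
from h import *
c=imaging.camera('wrist')
def f(n,L,k,ox,oy,z):
    q=np.array([(ox+(x+.5)/k-.5,oy+(y+.5)/k-.5) for x,y in L]); P=bp(c,q,z)[:,:2]
    e=np.roll(P,-1,0)-P; print(n,(P.mean(0)*1000).round(1),(np.hypot(*e.T)*1000).round(1),np.degrees(np.arctan2(e[:,1],e[:,0])).round(1))
f('dish',[(80,100),(320,102),(313,528),(86,528)],6,245,150,.036)
f('pad',[(65,256),(421,121),(463,348),(120,471)],4,340,5,.012)
plan(.460,.1158,.006,54.4,180)
E
```

```text
dish [461. 119.] [41.4 77.7 41.7 78. ] [ -36.3 -125.7  144.2   54. ]
pad [642.2 142.7] [92.2 56.1 92.6 55.9] [ -16.3 -106.2  163.6   73.4]
t 21.9 tcp [0.4581 0.1179 0.1406] psi 54.17 w 87.0 F [ 0.1 -0.4  0.2] tilt [0. 0.]
 turn rz total units -0.0013 then shift units (tool) [-0.0025  0.011   0.5385] | shift in current axes [-0.0025  0.011   0.5385]
```

```bash
python3 -m crank '[{"dx":0.003,"dy":0.01,"dz":0.1,"rx":0,"ry":0,"rz":0,"gripper":1},{"dx":0,"dy":0,"dz":0.11,"rx":0,"ry":0,"rz":0,"gripper":1},{"dx":0,"dy":0,"dz":0.11,"rx":0,"ry":0,"rz":0,"gripper":1},{"dx":0,"dy":0,"dz":0.1,"rx":0,"ry":0,"rz":0,"gripper":1},{"dx":0,"dy":0,"dz":0.07,"rx":0,"ry":0,"rz":0,"gripper":1},{"dx":0,"dy":0,"dz":0.045,"rx":0,"ry":0,"rz":0,"gripper":1},{"dx":0,"dy":0,"dz":0,"rx":0,"ry":0,"rz":0,"gripper":1},{"dx":0,"dy":0,"dz":0,"rx":0,"ry":0,"rz":0,"gripper":1}]'
python3 -m crank '[{"dx":0,"dy":0,"dz":0,"rx":0,"ry":0,"rz":0,"gripper":-1},{"dx":0,"dy":0,"dz":0,"rx":0,"ry":0,"rz":0,"gripper":-1},{"dx":0,"dy":0,"dz":0,"rx":0,"ry":0,"rz":0,"gripper":-1},{"dx":0,"dy":0,"dz":0,"rx":0,"ry":0,"rz":0,"gripper":-1},{"dx":0,"dy":0,"dz":0,"rx":0,"ry":0,"rz":0,"gripper":-1},{"dx":0,"dy":0,"dz":0,"rx":0,"ry":0,"rz":0,"gripper":-1},{"dx":0,"dy":0,"dz":0,"rx":0,"ry":0,"rz":0,"gripper":-1}]'
python3 -c "
from ov import *
c=imaging.camera('wrist');im=c['color'][:,:,::-1]
cv2.imwrite('pics/d4.png',im)
plan(.641,.141,.13,-16,180)
"
```

```text
time_s: 22.9
tool_pos: [0.4613, 0.1171, 0.0076]
ee_rot: [[0.585, 0.811, 0.001], [0.811, -0.585, 0.0], [0.001, 0.001, -1.0]]
wrist_force: [0.4, -0.1, 0.2]
gripper_width: 0.0873
time_s: 23.78
tool_pos: [0.4605, 0.117, 0.0068]
ee_rot: [[0.584, 0.811, -0.0], [0.811, -0.584, 0.0], [-0.0, -0.0, -1.0]]
wrist_force: [0.1, 0.4, -0.2]
gripper_width: 0.025
t 23.82 tcp [0.4605 0.1171 0.0069] psi 54.24 w 21.0 F [ 0.  -0.1 -0.6] tilt [-0.01  0.  ]
 turn rz total units 0.3902 then shift units (tool) [ 0.6675 -0.291  -0.4926] | shift in current axes [ 0.4996  0.5297 -0.4927]
```

View pics/d4.png

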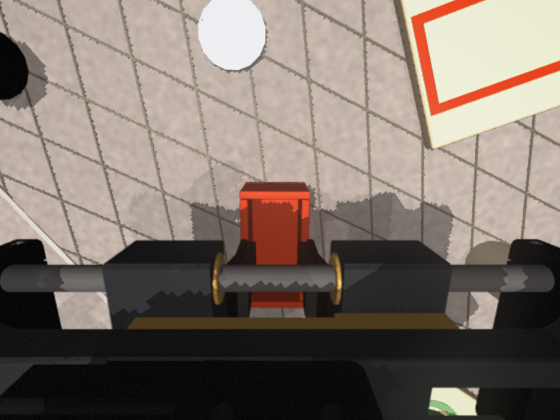

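```bash
python3 sc.py d5 scene 245 140 80 65;python3 sc.py d6 wrist 210 170 130 150; python3 -c "
from h import *
plan(.641,.141,.13,-16,180)"
```

```text
k 9
k 4
t 23.93 tcp [0.4606 0.117  0.0069] psi 54.23 w 13.3 F [-0.5 -0.1 -0.7] tilt [-0.  0.]
 turn rz total units 0.3902 then shift units (tool) [ 0.6674 -0.2911 -0.4925] | shift in current axes [ 0.4997  0.5296 -0.4926]
```

View pics/d5.png

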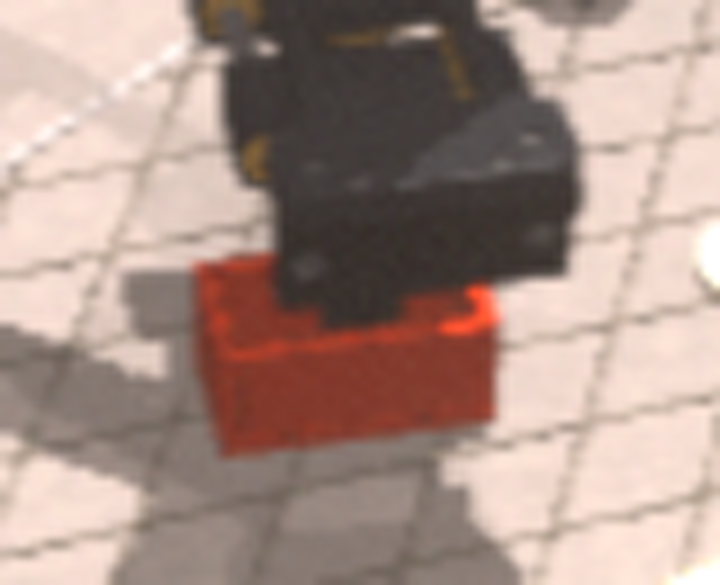

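View pics/d6.png

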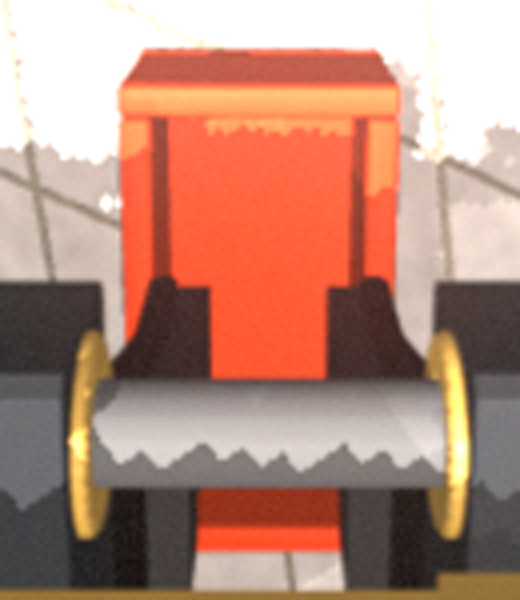

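```bash
python3 -m crank '[{"dx":0,"dy":0,"dz":0,"rx":0,"ry":0,"rz":0,"gripper":-0.6}]'; python3 sc.py d7 wrist 210 170 130 150; python3 sc.py d8 top 210 205 60 60
```

```text
time_s: 24.05
tool_pos: [0.4606, 0.117, 0.0069]
ee_rot: [[0.584, 0.811, 0.0], [0.811, -0.584, 0.0], [0.0, 0.0, -1.0]]
wrist_force: [0.6, 0.7, -0.4]
gripper_width: 0.0157
k 4
k 10
```

View pics/d7.png

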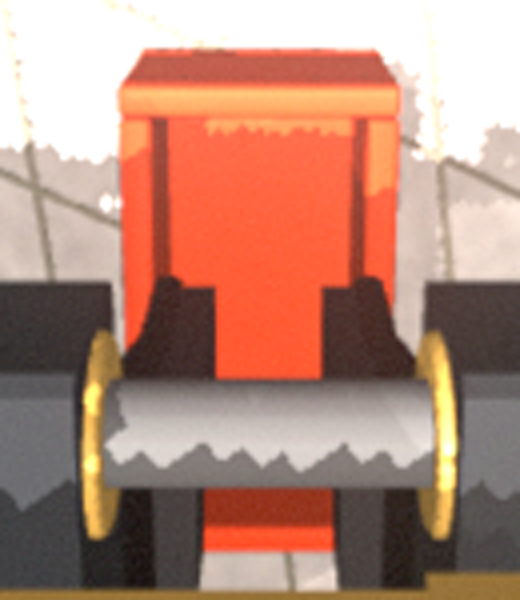

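View pics/d8.png

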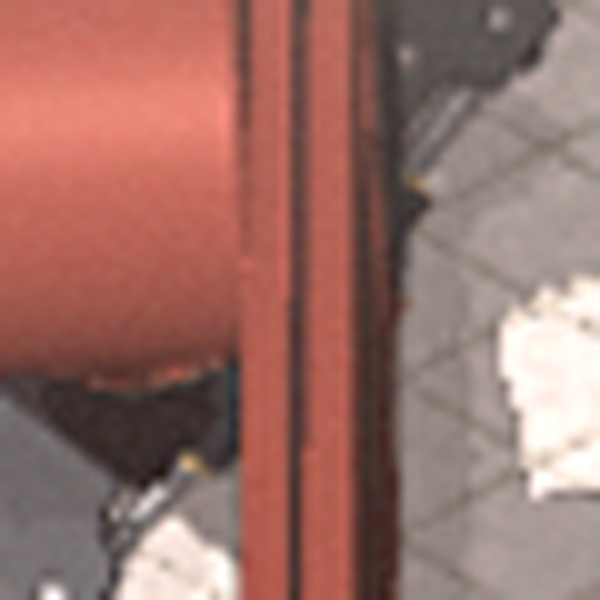

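```bash
python3 -c "
from ov import *
c=imaging.camera('wrist')
E=c['extrinsics'];print(-E[:3,:3].T@E[:3,3],bot.observe()['tool_pos'],bot.observe()['gripper_width'])
print(pj(c,rect(.461,.118,.036,.078,.042,54.2)))
t=np.array(bot.observe()['tool_pos']);print(pj(c,[t,t+[0,0,.019],t+[0,0,.04]]))
"; python3 sc.py d9 scene 235 120 90 75
```

```text
[0.50256985 0.17454082 0.20362047] [0.46052758 0.11703559 0.00685096] 0.017190086746296497
[[307.59632165 308.60115796]
 [311.31265344 191.59262733]
 [239.90384355 191.54361366]
 [243.68926957 308.55789499]
 [307.59632165 308.60115796]]
[[276.02807648 238.92500831]
 [275.95956133 248.79929427]
 [275.86658641 262.19868171]]
k 8
```

View pics/d9.png

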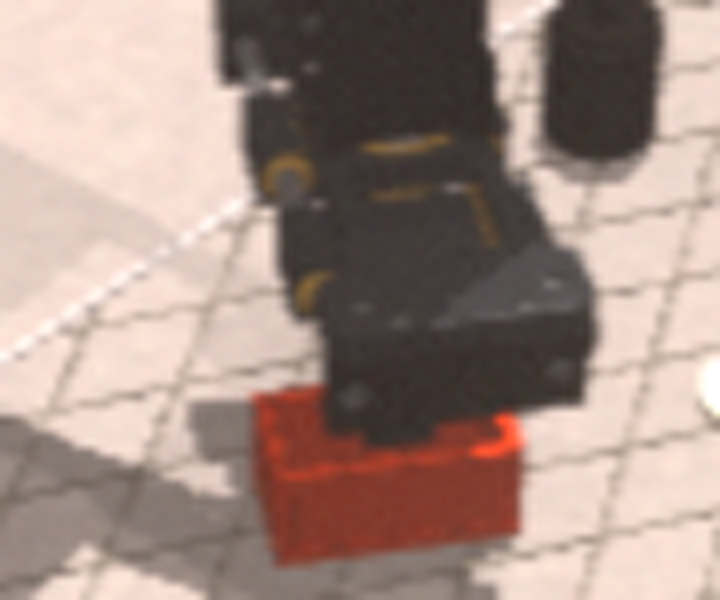

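```bash
python3 -m crank '[{"dx":0,"dy":0,"dz":0,"rx":0,"ry":0,"rz":0,"gripper":-0.8},{"dx":0,"dy":0,"dz":0,"rx":0,"ry":0,"rz":0,"gripper":-0.8},{"dx":0,"dy":0,"dz":-0.04,"rx":0,"ry":0,"rz":0,"gripper":-0.8}]'; python3 sc.py e1 scene 235 120 90 75
```

```text
time_s: 24.62
tool_pos: [0.4597, 0.1169, 0.0165]
ee_rot: [[0.584, 0.811, -0.002], [0.811, -0.584, -0.0], [-0.001, -0.001, -1.0]]
wrist_force: [0.2, 0.1, 0.3]
gripper_width: 0.009
k 8
```

View pics/e1.png

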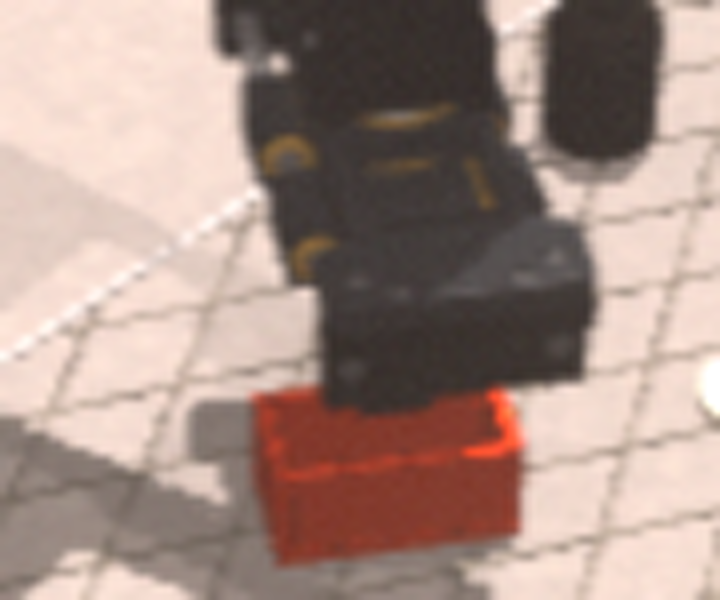

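```bash
python3 -m crank '[{"dx":0,"dy":0,"dz":-0.1,"rx":0,"ry":0,"rz":0,"gripper":-0.8},{"dx":0,"dy":0,"dz":-0.1,"rx":0,"ry":0,"rz":0,"gripper":-0.8},{"dx":0,"dy":0,"dz":0,"rx":0,"ry":0,"rz":0,"gripper":0.4},{"dx":0,"dy":0,"dz":0,"rx":0,"ry":0,"rz":0,"gripper":0.4},{"dx":0,"dy":0,"dz":0,"rx":0,"ry":0,"rz":0,"gripper":0.4},{"dx":0,"dy":0,"dz":0,"rx":0,"ry":0,"rz":0,"gripper":0.4},{"dx":0,"dy":0,"dz":0,"rx":0,"ry":0,"rz":0,"gripper":0.4},{"dx":0,"dy":0,"dz":0,"rx":0,"ry":0,"rz":0,"gripper":0.4}]'; python3 sc.py e2 wrist 200 160 150 150; python3 sc.py e3 scene 235 120 90 75;  python3 -c "
from ov import *
plan(.4605,.1175,.006,54.2,180)
c=imaging.camera('wrist')
print(pj(c,rect(.461,.118,.036,.078,.042,54.2)))"
```

```text
time_s: 25.68
tool_pos: [0.4605, 0.117, 0.0667]
ee_rot: [[0.584, 0.811, -0.0], [0.811, -0.584, -0.0], [-0.0, -0.0, -1.0]]
wrist_force: [0.9, 0.3, 0.1]
gripper_width: 0.0579
k 4
k 8
t 25.77 tcp [0.4606 0.117  0.0668] psi 54.24 w 60.1 F [-0.5  0.4 -0.3] tilt [-0.01 -0.  ]
 turn rz total units 0.0002 then shift units (tool) [ 0.0014 -0.0013  0.2433] | shift in current axes [ 0.0014 -0.0013  0.2433]
[[300.39741398 268.41862006]
 [302.53908177 177.63443395]
 [249.28047585 177.59748318]
 [251.42704902 268.3840038 ]
 [300.39741398 268.41862006]]
```

View pics/e2.png

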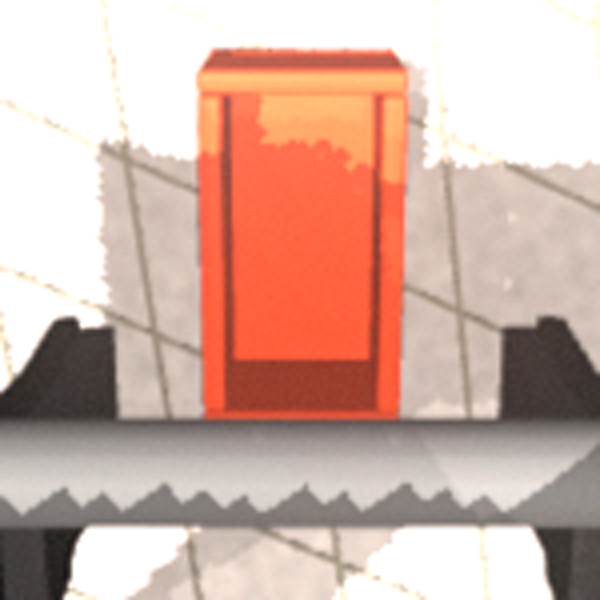

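View pics/e3.png

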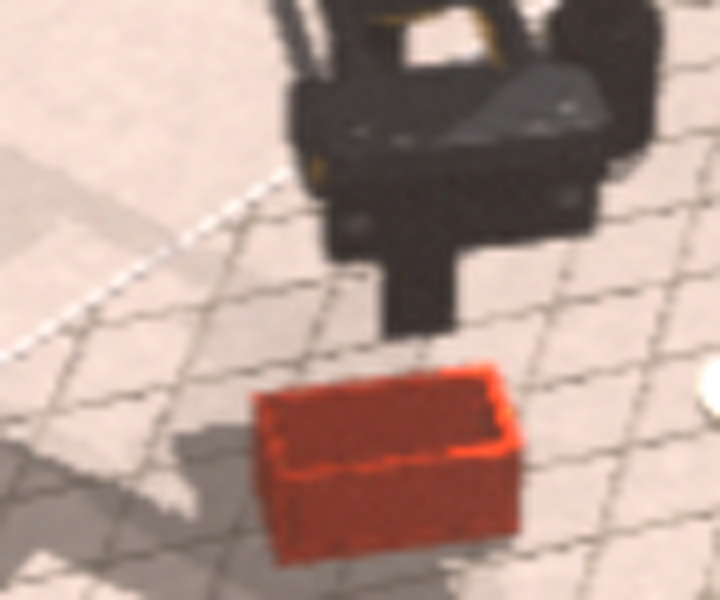

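```bash
python3 -m crank '[{"dx":0,"dy":0,"dz":0.08,"rx":0,"ry":0,"rz":0,"gripper":0.4},{"dx":0,"dy":0,"dz":0.08,"rx":0,"ry":0,"rz":0,"gripper":0.4},{"dx":0,"dy":0,"dz":0.08,"rx":0,"ry":0,"rz":0,"gripper":0.4},{"dx":0,"dy":0,"dz":0,"rx":0,"ry":0,"rz":0,"gripper":0.4},{"dx":0,"dy":0,"dz":0,"rx":0,"ry":0,"rz":0,"gripper":0.4}]'; python3 sc.py e4 wrist 200 160 150 150; python3 -m crank '[{"dx":0,"dy":0,"dz":0,"rx":0,"ry":0,"rz":0,"gripper":0.1},{"dx":0,"dy":0,"dz":0,"rx":0,"ry":0,"rz":0,"gripper":0.0}]';python3 -m crank '[{"dx":0,"dy":0,"dz":0,"rx":0,"ry":0,"rz":0,"gripper":-0.1}]'; python3 sc.py e5 wrist 200 160 150 150;python3 sc.py e6 scene 235 120 90 75; 
```

```text
time_s: 26.45
tool_pos: [0.4611, 0.1171, 0.0076]
ee_rot: [[0.584, 0.811, 0.001], [0.811, -0.584, 0.0], [0.001, 0.001, -1.0]]
wrist_force: [0.6, -0.5, 0.6]
gripper_width: 0.061
k 4
time_s: 26.75
tool_pos: [0.4611, 0.1171, 0.0075]
ee_rot: [[0.584, 0.811, 0.001], [0.811, -0.584, 0.0], [0.001, 0.001, -1.0]]
wrist_force: [-0.1, -0.5, 0.6]
gripper_width: 0.0481
time_s: 26.88
tool_pos: [0.4608, 0.1171, 0.0072]
ee_rot: [[0.584, 0.811, 0.001], [0.811, -0.584, 0.0], [0.0, 0.0, -1.0]]
wrist_force: [1.1, 0.3, 0.1]
gripper_width: 0.0424
k 4
k 8
```

View pics/e4.png

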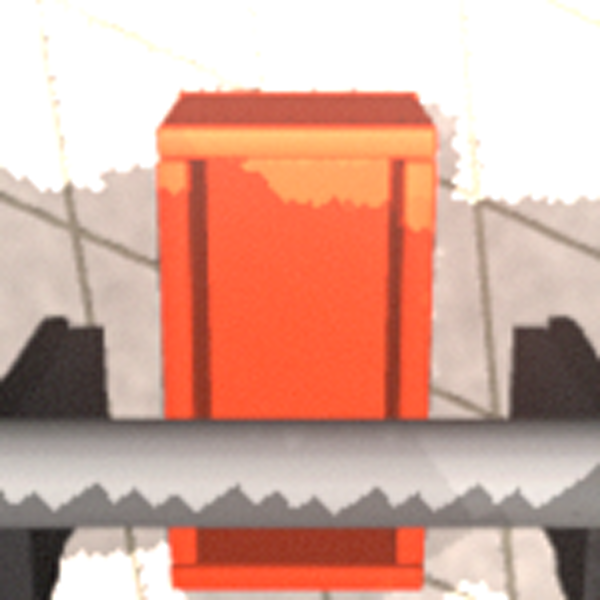

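View pics/e5.png

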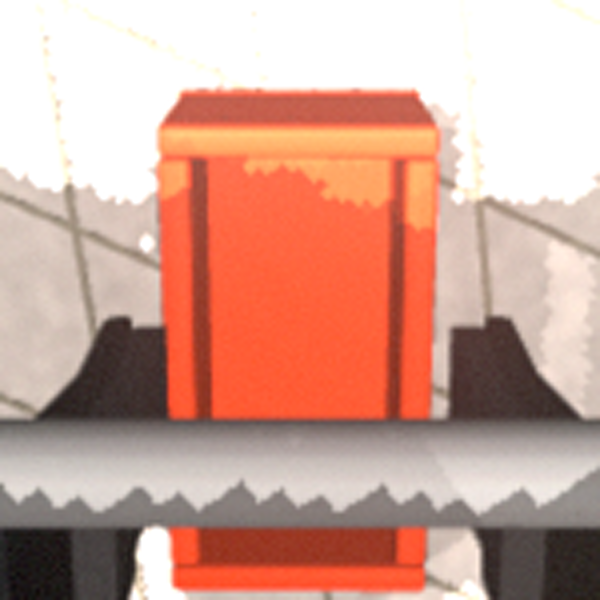

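View pics/e6.png

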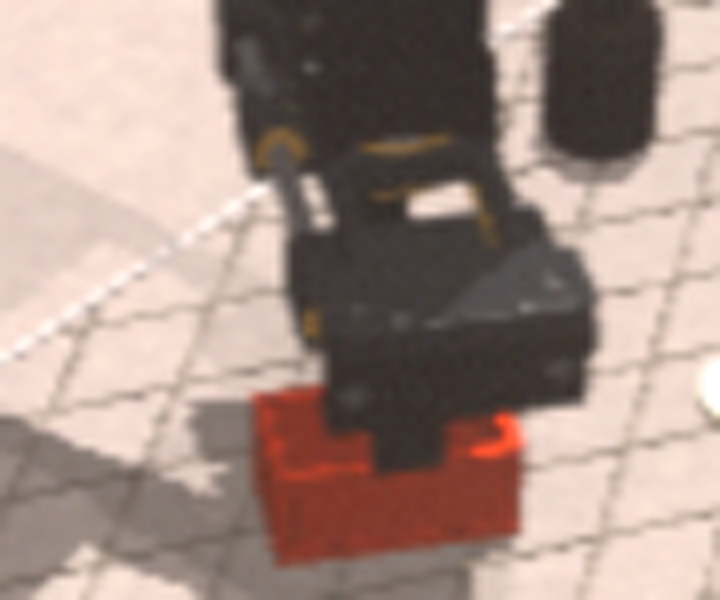

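```bash
python3 -c "
from ov import *
c=imaging.camera('scene')
for tcp,w in(((.4606,.117,.0668),.059),((.4608,.1171,.0072),.0424)):
    t=np.array(tcp)
    for z in (0,.01,.02,.03,.04):
        p=t+np.array([.811,-.584,0])*(w/2+.004)+[0,0,z]
        print(z,(pj(c,p)-[235,120]+.5)*8-.5)
plan(.46,.117,.006,54,180)
"
```

```text
0 [[417.37253146 414.75067355]]
0.01 [[418.0284022  389.09565608]]
0.02 [[418.69274428 363.10927355]]
0.03 [[419.36572291 336.78506428]]
0.04 [[420.0475076  310.11639746]]
0 [[408.67321635 543.14662128]]
0.01 [[409.24829297 519.34892891]]
0.02 [[409.83048633 495.25673292]]
0.03 [[410.41992936 470.86453243]]
0.04 [[411.01675834 446.16668868]]
t 27.02 tcp [0.4606 0.1171 0.0069] psi 54.24 w 39.7 F [ 0.5  0.1 -1. ] tilt [0. 0.]
 turn rz total units 0.0013 then shift units (tool) [-0.0016 -0.0018  0.0037] | shift in current axes [-0.0016 -0.0018  0.0037]
```

```bash
python3 -c "
from plant import bot; print(bot.grip_depth,[a for a in dir(bot) if a[0]!='_'])"; python3 -m crank '[{"dx":0,"dy":0,"dz":-0.03,"rx":0,"ry":0,"rz":0,"gripper":0.5},{"dx":0,"dy":0,"dz":0,"rx":0,"ry":0,"rz":0,"gripper":0.5},{"dx":0,"dy":0,"dz":0,"rx":0,"ry":0,"rz":0,"gripper":0.5},{"dx":0,"dy":0,"dz":0,"rx":0,"ry":0,"rz":0,"gripper":0.5},{"dx":0,"dy":0,"dz":0.03,"rx":0,"ry":0,"rz":0,"gripper":0.5},{"dx":0,"dy":0,"dz":0.04,"rx":0,"ry":0,"rz":0,"gripper":0.5},{"dx":0,"dy":0,"dz":0.03,"rx":0,"ry":0,"rz":0,"gripper":0.5}]';  python3 -m crank '[{"dx":0,"dy":0,"dz":0.013,"rx":0,"ry":0,"rz":0,"gripper":0.5},{"dx":0,"dy":0,"dz":0.013,"rx":0,"ry":0,"rz":0,"gripper":0.5},{"dx":0,"dy":0,"dz":0,"rx":0,"ry":0,"rz":0,"gripper":0.5}]'; python3 sc.py e7 scene 235 120 90 75; python3 sc.py e8 wrist 200 160 150 150
```

```text
0.0187 ['IKError', 'grip_depth', 'observe', 'sign_off']
time_s: 27.9
tool_pos: [0.4599, 0.117, -0.0118]
ee_rot: [[0.584, 0.811, -0.001], [0.811, -0.584, -0.0], [-0.001, -0.001, -1.0]]
wrist_force: [0.5, -0.1, -0.9]
gripper_width: 0.0655
time_s: 28.28
tool_pos: [0.4605, 0.117, -0.0173]
ee_rot: [[0.584, 0.811, -0.0], [0.811, -0.584, 0.0], [-0.0, -0.0, -1.0]]
wrist_force: [-0.2, 0.5, 0.8]
gripper_width: 0.0654
k 8
k 4
```

View pics/e7.png

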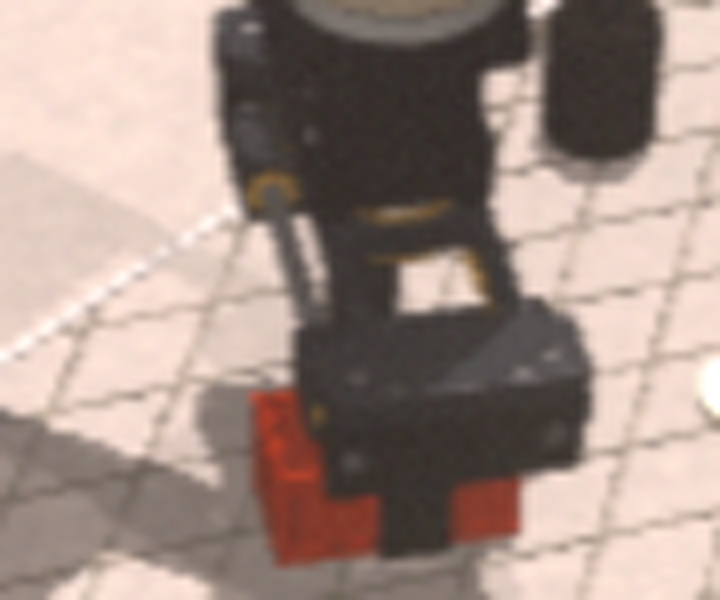

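View pics/e8.png

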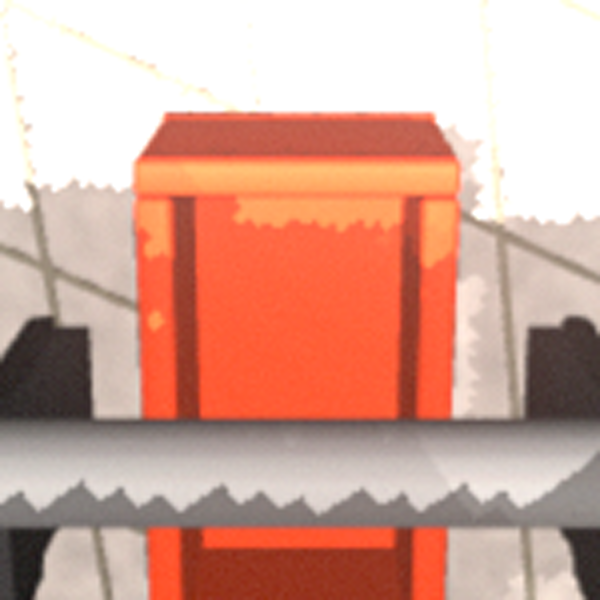

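```bash
python3 -m crank '[{"dx":0,"dy":0,"dz":0,"rx":0,"ry":0,"rz":0,"gripper":-1},{"dx":0,"dy":0,"dz":0,"rx":0,"ry":0,"rz":0,"gripper":-1},{"dx":0,"dy":0,"dz":0,"rx":0,"ry":0,"rz":0,"gripper":-1},{"dx":0,"dy":0,"dz":0,"rx":0,"ry":0,"rz":0,"gripper":-1},{"dx":0,"dy":0,"dz":0,"rx":0,"ry":0,"rz":0,"gripper":-1}]'; python3 -m crank '[{"dx":0,"dy":0,"dz":0,"rx":0,"ry":0,"rz":0,"gripper":-1}]'; python3 -c "
from h import *
plan(.641,.141,.12,-16,180)"
```

```text
time_s: 29.0
tool_pos: [0.4605, 0.1171, -0.017]
ee_rot: [[0.584, 0.811, -0.0], [0.811, -0.584, 0.0], [-0.0, -0.0, -1.0]]
wrist_force: [-0.2, -0.1, 2.3]
gripper_width: 0.0417
time_s: 29.12
tool_pos: [0.4605, 0.1171, -0.017]
ee_rot: [[0.584, 0.811, -0.0], [0.811, -0.584, 0.0], [0.0, -0.0, -1.0]]
wrist_force: [-1.6, 1.1, 2.9]
gripper_width: 0.0418
t 29.12 tcp [ 0.4605  0.1171 -0.017 ] psi 54.24 w 41.8 F [-1.6  1.1  2.9] tilt [-0.01  0.01]
 turn rz total units 0.3902 then shift units (tool) [ 0.6675 -0.2908 -0.548 ] | shift in current axes [ 0.4994  0.5298 -0.548 ]
```

```bash
python3 -m crank '[{"dx":0,"dy":0,"dz":-0.05,"rx":0,"ry":0,"rz":0,"gripper":-1},{"dx":0,"dy":0,"dz":-0.1,"rx":0,"ry":0,"rz":0,"gripper":-1},{"dx":0,"dy":0,"dz":-0.1,"rx":0,"ry":0,"rz":0,"gripper":-1},{"dx":0,"dy":0,"dz":-0.1,"rx":0,"ry":0,"rz":0,"gripper":-1},{"dx":0,"dy":0,"dz":-0.05,"rx":0,"ry":0,"rz":0,"gripper":-1},{"dx":0.08,"dy":0.085,"dz":0,"rx":0,"ry":0,"rz":0,"gripper":-1},{"dx":0.12,"dy":0.13,"dz":0,"rx":0,"ry":0,"rz":0,"gripper":-1},{"dx":0.12,"dy":0.13,"dz":0,"rx":0,"ry":0,"rz":0,"gripper":-1}]'
python3 -m crank '[{"dx":0.12,"dy":0.13,"dz":0,"rx":0,"ry":0,"rz":0,"gripper":-1},{"dx":0.06,"dy":0.055,"dz":0,"rx":0,"ry":0,"rz":0,"gripper":-1},{"dx":0,"dy":0,"dz":0,"rx":0,"ry":0,"rz":0.039,"gripper":-1},{"dx":0,"dy":0,"dz":0,"rx":0,"ry":0,"rz":0.05,"gripper":-1},{"dx":0,"dy":0,"dz":0,"rx":0,"ry":0,"rz":0.05,"gripper":-1},{"dx":0,"dy":0,"dz":0,"rx":0,"ry":0,"rz":0.05,"gripper":-1},{"dx":0,"dy":0,"dz":0,"rx":0,"ry":0,"rz":0.05,"gripper":-1},{"dx":0,"dy":0,"dz":0,"rx":0,"ry":0,"rz":0.05,"gripper":-1}]'
python3 -m crank '[{"dx":0,"dy":0,"dz":0,"rx":0,"ry":0,"rz":0.05,"gripper":-1},{"dx":0,"dy":0,"dz":0,"rx":0,"ry":0,"rz":0.05,"gripper":-1},{"dx":0,"dy":0,"dz":0,"rx":0,"ry":0,"rz":0,"gripper":-1},{"dx":0,"dy":0,"dz":0,"rx":0,"ry":0,"rz":0,"gripper":-1}]'
python3 -c "
from h import *
plan(.641,.141,.0,-16,180)"; python3 sc.py f1 scene 300 165 95 75;python3 -c "
from h import *
cv2.imwrite('pics/f1w.png',imaging.camera('wrist')['color'][:,:,::-1])"
```

```text
time_s: 30.12
tool_pos: [0.5783, 0.1316, 0.0827]
ee_rot: [[0.584, 0.811, -0.0], [0.811, -0.584, -0.0], [-0.0, -0.0, -1.0]]
wrist_force: [0.4, 0.0, -1.3]
gripper_width: 0.0418
time_s: 31.12
tool_pos: [0.6407, 0.1409, 0.0822]
ee_rot: [[0.999, 0.033, -0.001], [0.033, -0.999, -0.0], [-0.001, 0.0, -1.0]]
wrist_force: [-0.7, -0.8, -1.4]
gripper_width: 0.0416
time_s: 31.62
tool_pos: [0.6409, 0.141, 0.0825]
ee_rot: [[0.963, -0.269, -0.001], [-0.269, -0.963, -0.0], [-0.001, 0.0, -1.0]]
wrist_force: [-0.4, -0.9, -1.3]
gripper_width: 0.0415
t 31.62 tcp [0.6409 0.141  0.0825] psi -15.61 w 41.5 F [-0.4 -0.9 -1.3] tilt [-0.04 -0.01]
 turn rz total units 0.0022 then shift units (tool) [ 4.000e-04 -2.000e-04  3.302e-01] | shift in current axes [ 6.000e-04 -2.000e-04  3.302e-01]
k 8
```

View pics/f1.png

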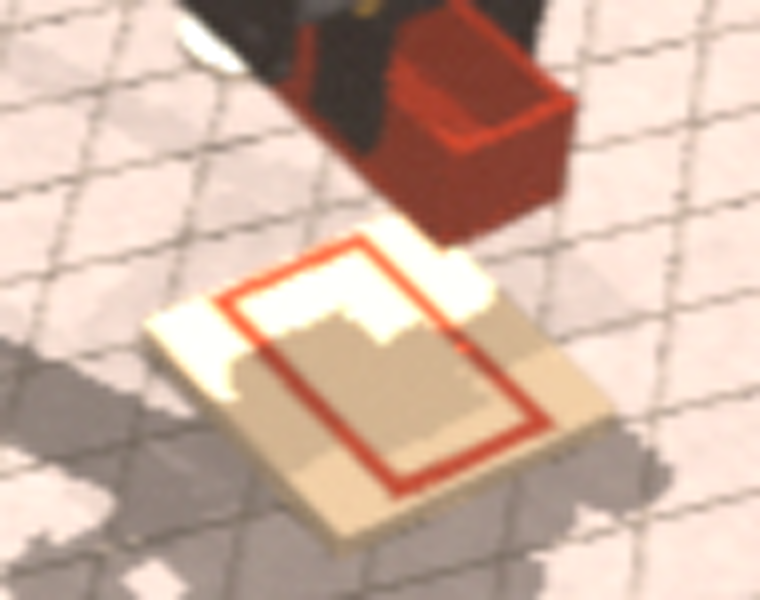

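View pics/f1w.png

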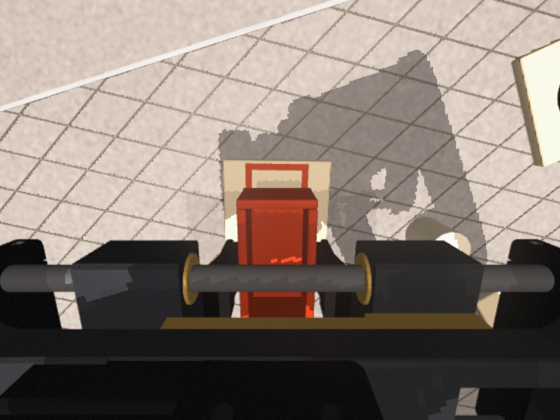

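```bash
python3 -m crank '[{"dx":0,"dy":0,"dz":0.06,"rx":0,"ry":0,"rz":0.002,"gripper":-1},{"dx":0,"dy":0,"dz":0.09,"rx":0,"ry":0,"rz":0,"gripper":-1},{"dx":0,"dy":0,"dz":0.09,"rx":0,"ry":0,"rz":0,"gripper":-1},{"dx":0,"dy":0,"dz":0.06,"rx":0,"ry":0,"rz":0,"gripper":-1},{"dx":0,"dy":0,"dz":0.034,"rx":0,"ry":0,"rz":0,"gripper":-1},{"dx":0,"dy":0,"dz":0,"rx":0,"ry":0,"rz":0,"gripper":-1},{"dx":0,"dy":0,"dz":0,"rx":0,"ry":0,"rz":0,"gripper":-1}]'
python3 -c "
from ov import *
plan(.641,.141,-.005,-16,180)
show('f2','scene',350,212,26,[(rect(.641,.1395,.012,.094,.058,-16),(255,0,255)),(rect(.641,.1395,.012,.078,.042,-16),(0,255,255))])"; python3 sc.py f3 wrist 200 140 150 180
```

```text
time_s: 32.6
tool_pos: [0.642, 0.1411, 0.0003]
ee_rot: [[0.961, -0.278, 0.002], [-0.278, -0.961, 0.0], [0.001, -0.001, -1.0]]
wrist_force: [-0.0, -0.2, -1.8]
gripper_width: 0.0418
t 32.6 tcp [6.420e-01 1.411e-01 3.000e-04] psi -16.14 w 41.8 F [-0.  -0.2 -1.8] tilt [0.09 0.01]
 turn rz total units -0.0008 then shift units (tool) [-0.0036  0.0015  0.0212] | shift in current axes [-0.0037  0.0015  0.0212]
k 3
```

View pics/f2.png

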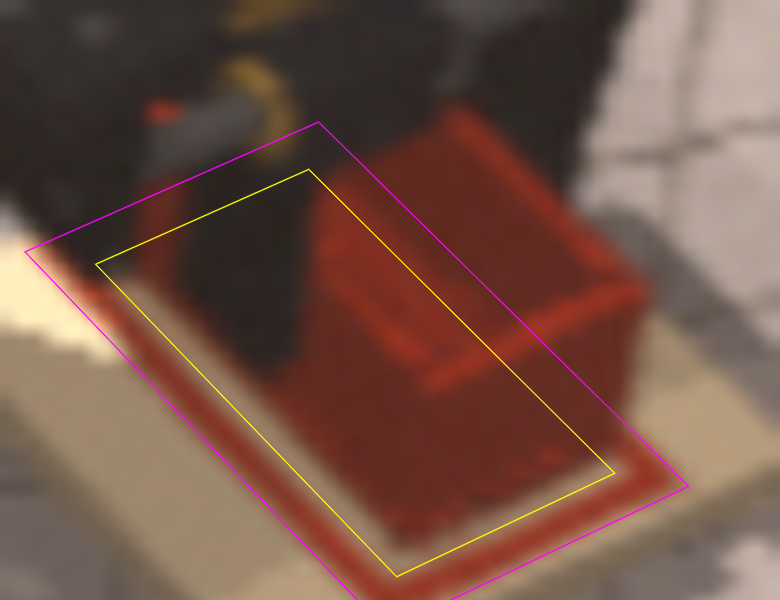

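View pics/f3.png

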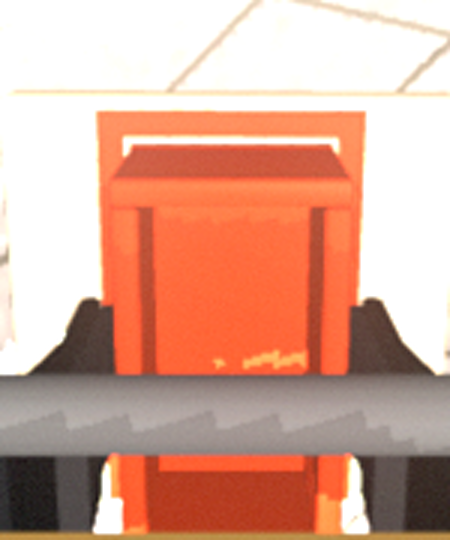

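```bash
python3 -m crank '[{"dx":-0.003,"dy":0,"dz":0.01,"rx":0,"ry":0,"rz":0,"gripper":-1},{"dx":0,"dy":0,"dz":0.009,"rx":0,"ry":0,"rz":0,"gripper":-1},{"dx":0,"dy":0,"dz":0,"rx":0,"ry":0,"rz":0,"gripper":-1},{"dx":0,"dy":0,"dz":0,"rx":0,"ry":0,"rz":0,"gripper":-1}]'
python3 -c "
from ov import *
plan(.641,.141,-.005,-16,180)
show('f4','scene',350,212,26,[(rect(.641,.1395,.012,.094,.058,-16),(255,0,255)),(rect(.641,.1395,.012,.078,.042,-16),(0,255,255))])"; python3 sc.py f5 wrist 210 155 140 105
```

```text
time_s: 33.2
tool_pos: [0.6406, 0.1413, -0.005]
ee_rot: [[0.961, -0.278, 0.0], [-0.278, -0.961, 0.0], [0.0, -0.0, -1.0]]
wrist_force: [-0.6, -0.3, 2.0]
gripper_width: 0.0418
t 33.2 tcp [ 0.6406  0.1413 -0.005 ] psi -16.14 w 41.8 F [-0.6 -0.3  2. ] tilt [0.02 0.01]
 turn rz total units -0.0008 then shift units (tool) [0.0017 0.0008 0.0001] | shift in current axes [0.0017 0.0008 0.0001]
k 5
```

View pics/f4.png

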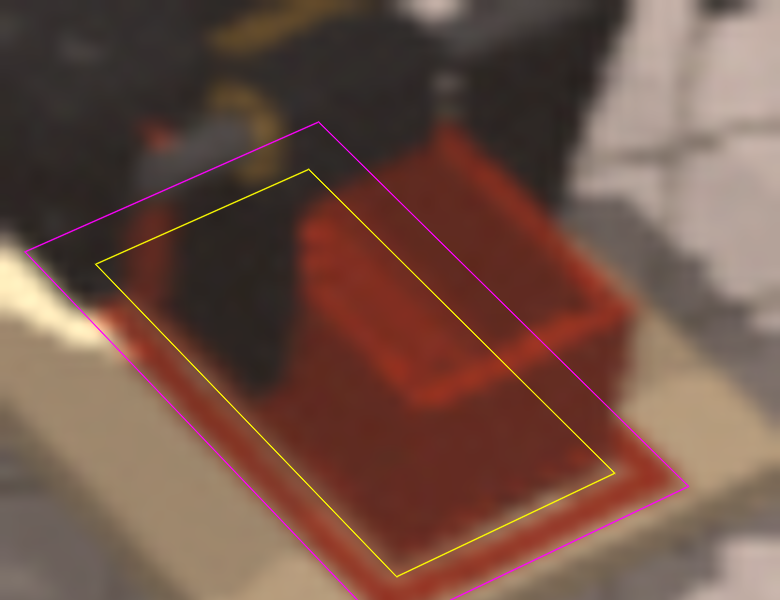

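View pics/f5.png

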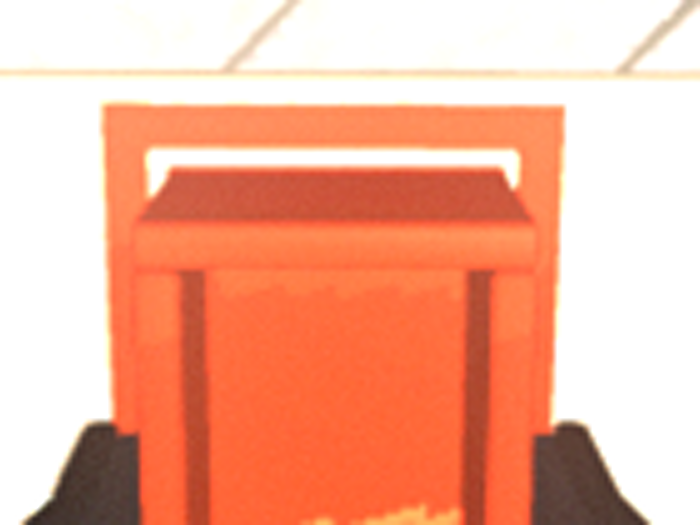

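```bash
python3 -m crank '[{"dx":0,"dy":0,"dz":-0.01,"rx":0,"ry":0,"rz":0,"gripper":-1},{"dx":0.003,"dy":0,"dz":0,"rx":0,"ry":0,"rz":0,"gripper":-1},{"dx":0,"dy":0,"dz":0.006,"rx":0,"ry":0,"rz":0,"gripper":-1},{"dx":0,"dy":0,"dz":0.005,"rx":0,"ry":0,"rz":0,"gripper":-1},{"dx":0,"dy":0,"dz":0,"rx":0,"ry":0,"rz":0,"gripper":-1},{"dx":0,"dy":0,"dz":0,"rx":0,"ry":0,"rz":0,"gripper":-1}]'
python3 sc.py f6 wrist 210 155 140 105
```

```text
time_s: 34.05
tool_pos: [0.6411, 0.141, -0.005]
ee_rot: [[0.961, -0.278, -0.0], [-0.278, -0.961, -0.0], [-0.0, 0.0, -1.0]]
wrist_force: [-3.0, -0.3, 5.3]
gripper_width: 0.0414
k 5
```

View pics/f6.png

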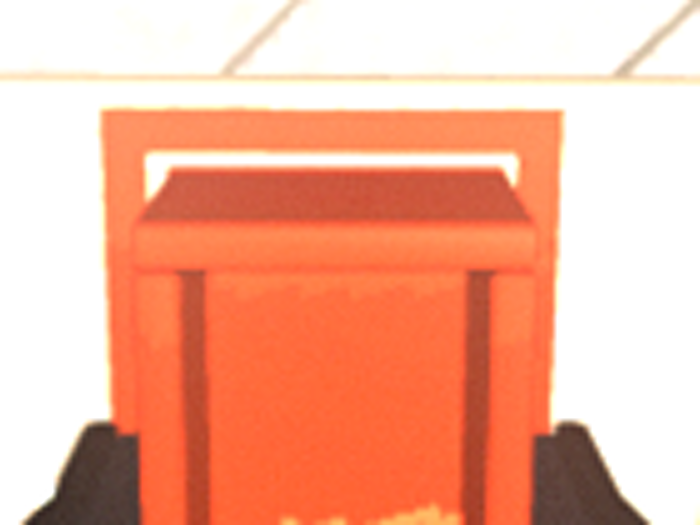

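```bash
python3 -m crank '[{"dx":0,"dy":0,"dz":0,"rx":0,"ry":0,"rz":0,"gripper":0.2},{"dx":0,"dy":0,"dz":0,"rx":0,"ry":0,"rz":0,"gripper":0.6},{"dx":0,"dy":0,"dz":0,"rx":0,"ry":0,"rz":0,"gripper":0.6},{"dx":0,"dy":0,"dz":-0.08,"rx":0,"ry":0,"rz":0,"gripper":0.8},{"dx":0,"dy":0,"dz":-0.12,"rx":0,"ry":0,"rz":0,"gripper":1},{"dx":0,"dy":0,"dz":-0.12,"rx":0,"ry":0,"rz":0,"gripper":1},{"dx":0,"dy":0,"dz":-0.12,"rx":0,"ry":0,"rz":0,"gripper":1},{"dx":0,"dy":0,"dz":0,"rx":0,"ry":0,"rz":0,"gripper":1}]'
python3 sc.py f7 wrist 190 100 170 160
python3 sc.py f8 scene 300 165 95 75
python3 -c "
from h import *
plan(.383,.310,.10,-16,180)"
```

```text
time_s: 35.1
tool_pos: [0.6442, 0.1414, 0.1096]
ee_rot: [[0.961, -0.278, 0.008], [-0.278, -0.961, 0.001], [0.008, -0.003, -1.0]]
wrist_force: [-0.1, 0.9, 0.2]
gripper_width: 0.0867
k 3
k 8
t 35.2 tcp [0.6415 0.1411 0.1053] psi -16.14 w 87.1 F [-0.7  0.5 -0.9] tilt [0.08 0.01]
 turn rz total units -0.0008 then shift units (tool) [-1.1801 -0.3646  0.0211] | shift in current axes [-1.181  -0.3616  0.0197]
```

View pics/f7.png

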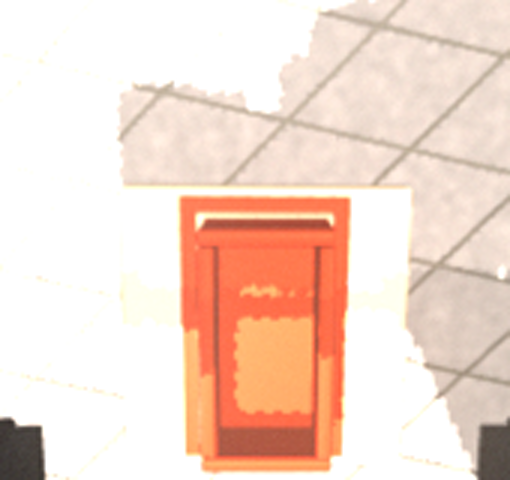

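View pics/f8.png

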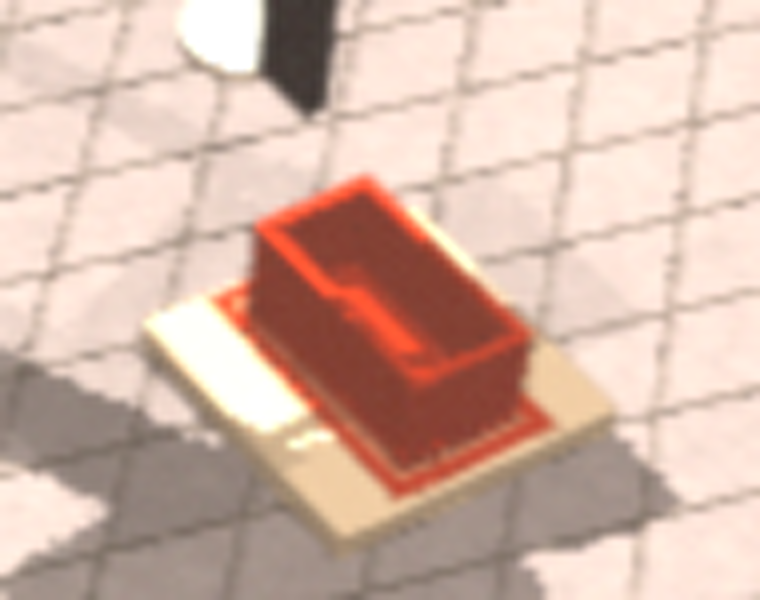

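```bash
python3 -m crank '[{"dx":-0.15,"dy":-0.046,"dz":0,"rx":0,"ry":0,"rz":0,"gripper":1},{"dx":-0.2,"dy":-0.061,"dz":0,"rx":0,"ry":0,"rz":0,"gripper":1},{"dx":-0.2,"dy":-0.061,"dz":0,"rx":0,"ry":0,"rz":0,"gripper":1},{"dx":-0.2,"dy":-0.061,"dz":0,"rx":0,"ry":0,"rz":0,"gripper":1},{"dx":-0.2,"dy":-0.061,"dz":0,"rx":0,"ry":0,"rz":0,"gripper":1},{"dx":-0.15,"dy":-0.046,"dz":0.02,"rx":0,"ry":0,"rz":0,"gripper":1},{"dx":-0.08,"dy":-0.025,"dz":0,"rx":0,"ry":0,"rz":0,"gripper":1},{"dx":0,"dy":0,"dz":0,"rx":0,"ry":0,"rz":-0.046,"gripper":1}]'
python3 -m crank '[{"dx":0,"dy":0,"dz":0,"rx":0,"ry":0,"rz":-0.046,"gripper":1},{"dx":0,"dy":0,"dz":0,"rx":0,"ry":0,"rz":-0.046,"gripper":1},{"dx":0,"dy":0,"dz":0,"rx":0,"ry":0,"rz":0,"gripper":1},{"dx":0,"dy":0,"dz":0,"rx":0,"ry":0,"rz":0,"gripper":1}]'
python3 sc.py g1 wrist 200 130 150 120
python3 -c "
from ov import *
plan(.383,.310,.0,8.7,180)
c=imaging.camera('wrist');print(pj(c,[.383,.31,.059]),pj(c,circ(.383,.31,.046,.021)[::18]))"
```

```text
time_s: 36.2
tool_pos: [0.3802, 0.31, 0.0978]
ee_rot: [[0.991, -0.131, -0.003], [-0.131, -0.991, -0.001], [-0.003, 0.002, -1.0]]
wrist_force: [-0.8, 0.2, -0.7]
gripper_width: 0.0873
time_s: 36.7
tool_pos: [0.3824, 0.3094, 0.0987]
ee_rot: [[0.989, 0.148, -0.001], [0.148, -0.989, -0.001], [-0.001, 0.001, -1.0]]
wrist_force: [0.5, -0.2, 0.7]
gripper_width: 0.0871
k 5
t 36.75 tcp [0.3825 0.3095 0.0989] psi 8.56 w 87.0 F [0.  0.4 0.9] tilt [-0.05 -0.03]
 turn rz total units -0.0008 then shift units (tool) [ 0.0021 -0.0017  0.3954] | shift in current axes [ 0.0025 -0.0019  0.3954]
[[277.0599972  222.13854711]] [[280.60054436 195.24302802]
 [253.7516937  215.12127036]
 [274.61768784 239.9351126 ]
 [300.32125868 219.8496156 ]]
```

View pics/g1.png

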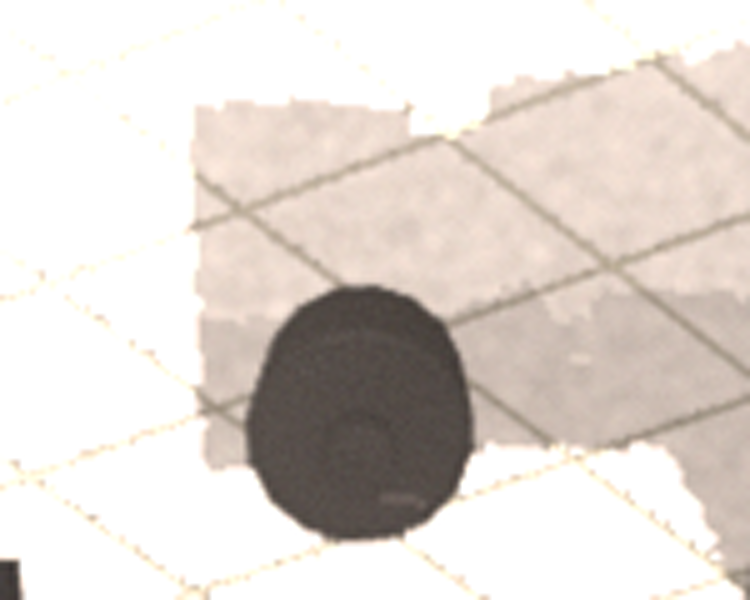

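```bash
python3 -c "
from ov import *
c=imaging.camera('wrist')
q=lambda L: np.array([(200+(x+.5)/5-.5,130+(y+.5)/5-.5) for x,y in L])
print(bp(c,q([(360,446)]),.059), bp(c,q([(247,437),(472,437)]),.046).mean(0), bp(c,q([(360,540)]),.046)+[.021*np.cos(.15),.021*np.sin(.15),0])
plan(.383,.312,.0,8.7,180)"
```

```text
[[0.38532856 0.31510951 0.059     ]] [0.38326497 0.31511482 0.046     ] [[0.38469781 0.31533146 0.046     ]]
t 36.85 tcp [0.3828 0.3096 0.0992] psi 8.61 w 86.6 F [-0.5 -0.6  0.4] tilt [-0.02 -0.01]
 turn rz total units -0.0005 then shift units (tool) [ 0.0024 -0.0092  0.3967] | shift in current axes [ 0.0025 -0.0093  0.3967]
```

```bash
python3 -m crank '[{"dx":0.006,"dy":-0.012,"dz":0.08,"rx":0,"ry":0,"rz":0,"gripper":1},{"dx":0,"dy":0,"dz":0.1,"rx":0,"ry":0,"rz":0,"gripper":1},{"dx":0,"dy":0,"dz":0.1,"rx":0,"ry":0,"rz":0,"gripper":1},{"dx":0,"dy":0,"dz":0.08,"rx":0,"ry":0,"rz":0,"gripper":1},{"dx":0,"dy":0,"dz":0.037,"rx":0,"ry":0,"rz":0,"gripper":1},{"dx":0,"dy":0,"dz":0,"rx":0,"ry":0,"rz":0,"gripper":1}]'
python3 sc.py g2 scene 275 95 90 70
python3 -m crank '[{"dx":0,"dy":0,"dz":0,"rx":0,"ry":0,"rz":0,"gripper":0},{"dx":0,"dy":0,"dz":0,"rx":0,"ry":0,"rz":0,"gripper":-1},{"dx":0,"dy":0,"dz":0,"rx":0,"ry":0,"rz":0,"gripper":-1},{"dx":0,"dy":0,"dz":0,"rx":0,"ry":0,"rz":0,"gripper":-1},{"dx":0,"dy":0,"dz":0,"rx":0,"ry":0,"rz":0,"gripper":-1},{"dx":0,"dy":0,"dz":0,"rx":0,"ry":0,"rz":0,"gripper":-1},{"dx":0,"dy":0,"dz":0,"rx":0,"ry":0,"rz":0,"gripper":-1}]'
python3 -m crank '[{"dx":0,"dy":0,"dz":0,"rx":0,"ry":0,"rz":0,"gripper":-1}]'
python3 sc.py g3 wrist 200 150 150 120
python3 -c "
from ov import *
plan(.6735,-.1500,.09,8.7,180)"
```

```text
time_s: 37.6
tool_pos: [0.3835, 0.3127, -0.0003]
ee_rot: [[0.989, 0.151, -0.001], [0.151, -0.989, -0.001], [-0.001, 0.0, -1.0]]
wrist_force: [0.1, 0.0, 0.4]
gripper_width: 0.0869
k 8
time_s: 38.52
tool_pos: [0.3839, 0.3131, 0.0002]
ee_rot: [[0.988, 0.151, 0.0], [0.151, -0.988, 0.0], [0.0, -0.0, -1.0]]
wrist_force: [-0.8, 1.0, 0.1]
gripper_width: 0.041
time_s: 38.65
tool_pos: [0.3839, 0.3131, 0.0002]
ee_rot: [[0.989, 0.151, 0.0], [0.151, -0.989, 0.0], [0.0, -0.0, -1.0]]
wrist_force: [-0.5, 2.0, 1.6]
gripper_width: 0.0412
k 5
t 38.7 tcp [3.84e-01 3.13e-01 2.00e-04] psi 8.69 w 41.2 F [ 0.6  0.7 -0.2] tilt [0.   0.01]
 turn rz total units -0.0 then shift units (tool) [ 0.8647  2.0061 -0.3592] | shift in current axes [ 0.8649  2.0059 -0.3595]
```

View pics/g2.png

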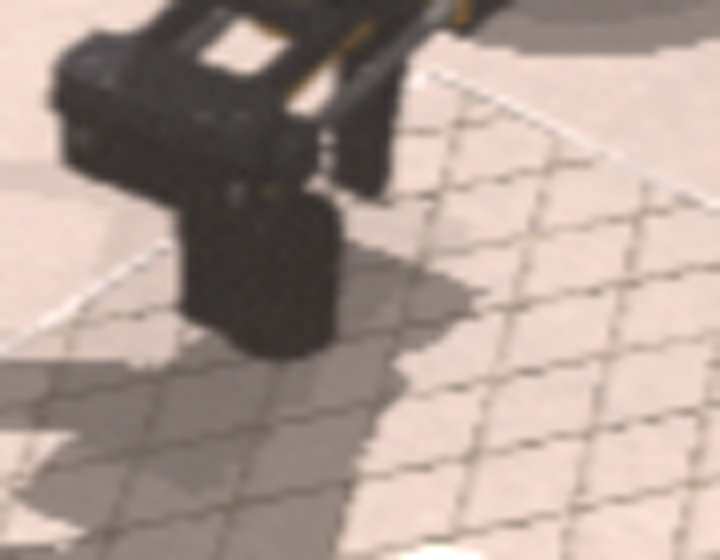

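View pics/g3.png

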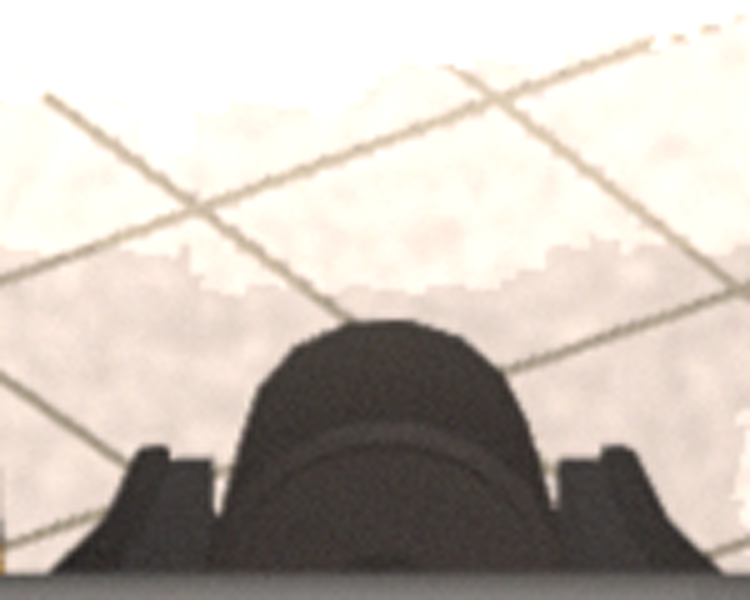

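```bash
python3 -m crank '[{"dx":0,"dy":0,"dz":-0.04,"rx":0,"ry":0,"rz":0,"gripper":-1},{"dx":0,"dy":0,"dz":-0.1,"rx":0,"ry":0,"rz":0,"gripper":-1},{"dx":0,"dy":0,"dz":-0.12,"rx":0,"ry":0,"rz":0,"gripper":-1},{"dx":0,"dy":0,"dz":-0.12,"rx":0,"ry":0,"rz":0,"gripper":-1},{"dx":0,"dy":0,"dz":-0.1,"rx":0,"ry":0,"rz":0,"gripper":-1},{"dx":0,"dy":0,"dz":0,"rx":0,"ry":0,"rz":0,"gripper":-1}]'
python3 -m crank '[{"dx":0.05,"dy":0.116,"dz":0,"rx":0,"ry":0,"rz":0,"gripper":-1},{"dx":0.08,"dy":0.186,"dz":0,"rx":0,"ry":0,"rz":0,"gripper":-1},{"dx":0.08,"dy":0.186,"dz":0,"rx":0,"ry":0,"rz":0,"gripper":-1},{"dx":0.08,"dy":0.186,"dz":0,"rx":0,"ry":0,"rz":0,"gripper":-1},{"dx":0.08,"dy":0.186,"dz":0,"rx":0,"ry":0,"rz":0,"gripper":-1},{"dx":0.08,"dy":0.186,"dz":0,"rx":0,"ry":0,"rz":0,"gripper":-1},{"dx":0.08,"dy":0.186,"dz":0,"rx":0,"ry":0,"rz":0,"gripper":-1},{"dx":0.08,"dy":0.186,"dz":0,"rx":0,"ry":0,"rz":0,"gripper":-1}]'
python3 -m crank '[{"dx":0.08,"dy":0.186,"dz":0,"rx":0,"ry":0,"rz":0,"gripper":-1},{"dx":0.08,"dy":0.186,"dz":0,"rx":0,"ry":0,"rz":0,"gripper":-1},{"dx":0.06,"dy":0.139,"dz":0,"rx":0,"ry":0,"rz":0,"gripper":-1},{"dx":0.035,"dy":0.077,"dz":0,"rx":0,"ry":0,"rz":0,"gripper":-1},{"dx":0,"dy":0,"dz":0,"rx":0,"ry":0,"rz":0,"gripper":-1},{"dx":0,"dy":0,"dz":0,"rx":0,"ry":0,"rz":0,"gripper":-1}]'
python3 -c "
from ov import *
plan(.6735,-.1500,.016,8.7,180)
cv2.imwrite('pics/g4.png',imaging.camera('wrist')['color'][:,:,::-1])"
```

```text
time_s: 39.45
tool_pos: [0.3856, 0.3138, 0.1227]
ee_rot: [[0.988, 0.151, 0.004], [0.151, -0.989, 0.002], [0.005, -0.002, -1.0]]
wrist_force: [0.4, 0.1, -2.2]
gripper_width: 0.0411
time_s: 40.45
tool_pos: [0.5878, -0.0159, 0.1183]
ee_rot: [[0.989, 0.151, -0.002], [0.151, -0.989, 0.0], [-0.002, -0.001, -1.0]]
wrist_force: [0.3, 1.1, -0.8]
gripper_width: 0.041
time_s: 41.2
tool_pos: [0.6724, -0.1491, 0.1187]
ee_rot: [[0.988, 0.151, -0.002], [0.151, -0.988, 0.001], [-0.002, -0.002, -1.0]]
wrist_force: [-0.4, -0.3, -1.6]
gripper_width: 0.0411
t 41.2 tcp [ 0.6724 -0.1491  0.1187] psi 8.71 w 41.1 F [-0.4 -0.3 -1.6] tilt [-0.14  0.07]
 turn rz total units 0.0 then shift units (tool) [0.004  0.0041 0.4107] | shift in current axes [0.0049 0.0047 0.4107]
```

View pics/g4.png

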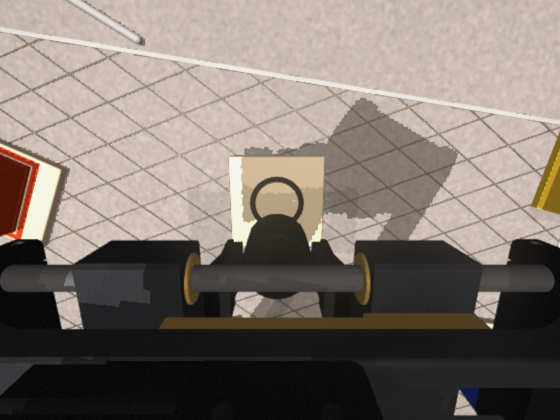

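Descend to about 4 mm above the bat.

```bash
python3 -m crank '[{"dx":0.003,"dy":0.003,"dz":0.08,"rx":0,"ry":0,"rz":0,"gripper":-1},{"dx":0,"dy":0,"dz":0.1,"rx":0,"ry":0,"rz":0,"gripper":-1},{"dx":0,"dy":0,"dz":0.1,"rx":0,"ry":0,"rz":0,"gripper":-1},{"dx":0,"dy":0,"dz":0.08,"rx":0,"ry":0,"rz":0,"gripper":-1},{"dx":0,"dy":0,"dz":0.05,"rx":0,"ry":0,"rz":0,"gripper":-1},{"dx":0,"dy":0,"dz":0,"rx":0,"ry":0,"rz":0,"gripper":-1},{"dx":0,"dy":0,"dz":0,"rx":0,"ry":0,"rz":0,"gripper":-1}]'
python3 -c "
from ov import *
plan(.6735,-.1500,.0122,8.7,180)"
python3 sc.py g5 wrist 200 140 150 110; python3 sc.py g6 scene 230 255 90 75
```

```text
time_s: 42.12
tool_pos: [0.6752, -0.151, 0.0187]
ee_rot: [[0.989, 0.151, 0.002], [0.151, -0.989, -0.001], [0.002, 0.001, -1.0]]
wrist_force: [-0.3, 0.6, 0.0]
gripper_width: 0.0413
t 42.12 tcp [ 0.6752 -0.151   0.0187] psi 8.7 w 41.3 F [-0.3  0.6  0. ] tilt [ 0.09 -0.03]
 turn rz total units -0.0 then shift units (tool) [-0.0061 -0.005   0.0259] | shift in current axes [-0.0061 -0.005   0.0259]
k 5
k 8
```

View pics/g5.png

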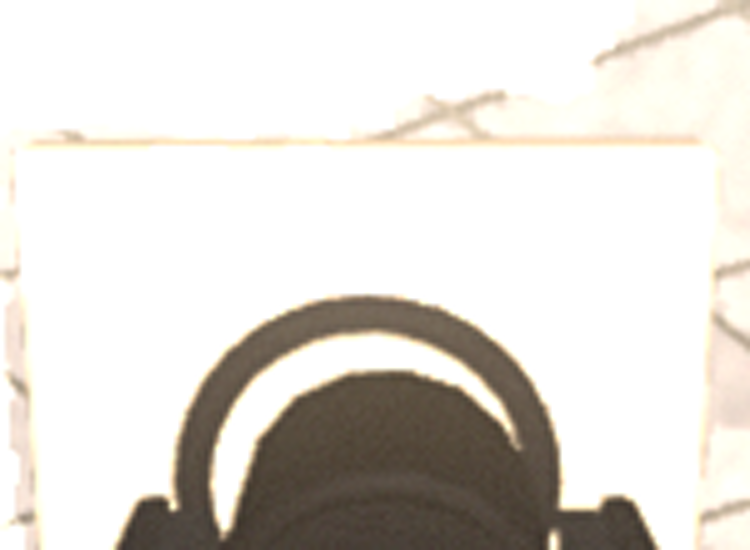

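View pics/g6.png

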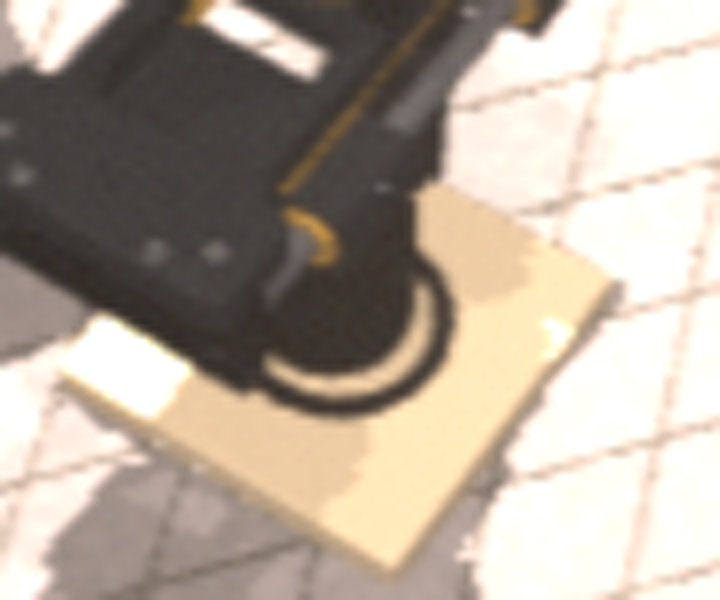

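```bash
python3 -m crank '[{"dx":0,"dy":-0.01,"dz":0.01,"rx":0,"ry":0,"rz":0,"gripper":-1},{"dx":0,"dy":0,"dz":0.01,"rx":0,"ry":0,"rz":0,"gripper":-1},{"dx":0,"dy":0,"dz":0,"rx":0,"ry":0,"rz":0,"gripper":-1},{"dx":0,"dy":0,"dz":0,"rx":0,"ry":0,"rz":0,"gripper":-1}]'
python3 -c "
from ov import *
plan(.6735,-.1500,.0122,8.7,180)"
python3 sc.py g7 wrist 200 140 150 110; python3 sc.py g8 scene 230 255 90 75
```

```text
time_s: 42.72
tool_pos: [0.6739, -0.1483, 0.0126]
ee_rot: [[0.988, 0.151, -0.0], [0.151, -0.988, 0.0], [-0.0, -0.0, -1.0]]
wrist_force: [-0.5, 0.7, -0.5]
gripper_width: 0.0411
t 42.73 tcp [ 0.6739 -0.1483  0.0126] psi 8.7 w 41.1 F [-0.5  0.7 -0.5] tilt [-0.01  0.  ]
 turn rz total units -0.0 then shift units (tool) [-0.0028  0.0066  0.0015] | shift in current axes [-0.0028  0.0066  0.0015]
k 5
k 8
```

View pics/g7.png

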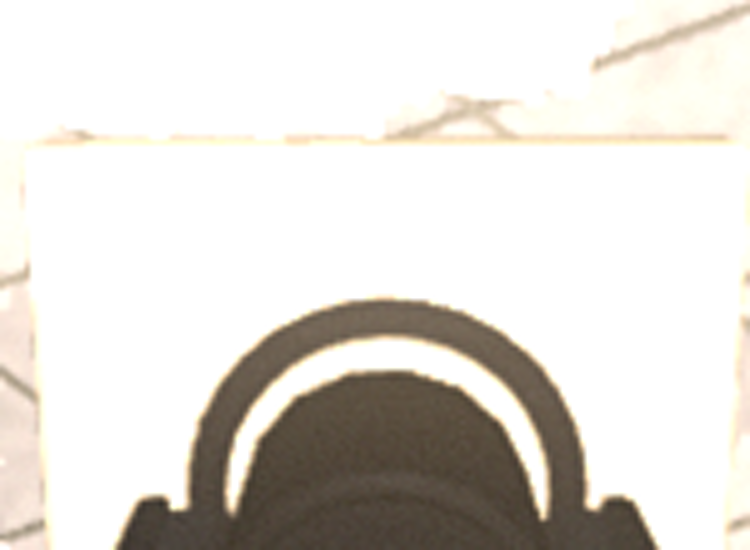

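View pics/g8.png

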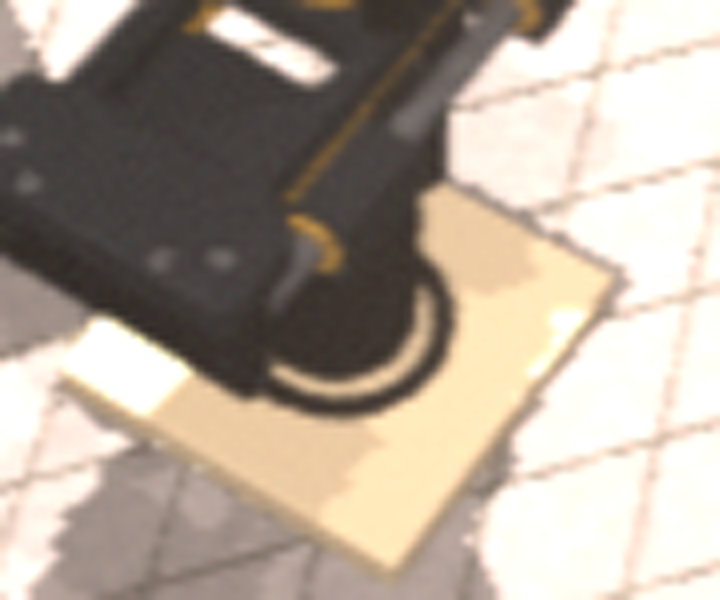

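```bash
python3 -m crank '[{"dx":0,"dy":0,"dz":-0.012,"rx":0,"ry":0,"rz":0,"gripper":-1},{"dx":0.017,"dy":0,"dz":0,"rx":0,"ry":0,"rz":0,"gripper":-1},{"dx":0,"dy":0,"dz":0.006,"rx":0,"ry":0,"rz":0,"gripper":-1},{"dx":0,"dy":0,"dz":0.006,"rx":0,"ry":0,"rz":0,"gripper":-1},{"dx":0,"dy":0,"dz":0,"rx":0,"ry":0,"rz":0,"gripper":-1},{"dx":0,"dy":0,"dz":0,"rx":0,"ry":0,"rz":0,"gripper":-1}]'
python3 -c "
from ov import *
plan(.6735,-.1500,.0122,8.7,180)"
python3 sc.py g9 wrist 200 140 150 110; python3 sc.py g10 scene 230 255 90 75
```

```text
time_s: 43.58
tool_pos: [0.678, -0.1476, 0.0125]
ee_rot: [[0.989, 0.151, -0.0], [0.151, -0.989, 0.0], [-0.0, -0.0, -1.0]]
wrist_force: [-1.0, 0.6, -0.4]
gripper_width: 0.0409
t 43.58 tcp [ 0.678  -0.1476  0.0125] psi 8.7 w 40.9 F [-1.   0.6 -0.4] tilt [-0.02  0.  ]
 turn rz total units -0.0 then shift units (tool) [-0.0193  0.0068  0.0012] | shift in current axes [-0.0193  0.0068  0.0012]
k 5
k 8
```

View pics/g9.png

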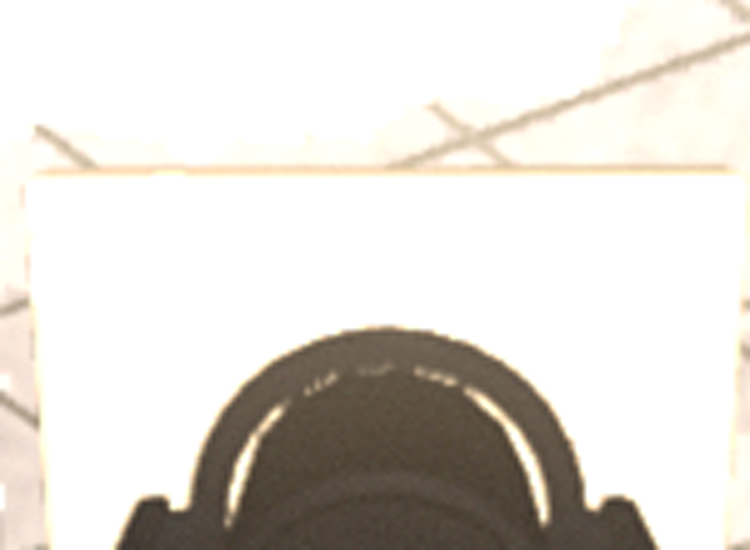

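View pics/g10.png

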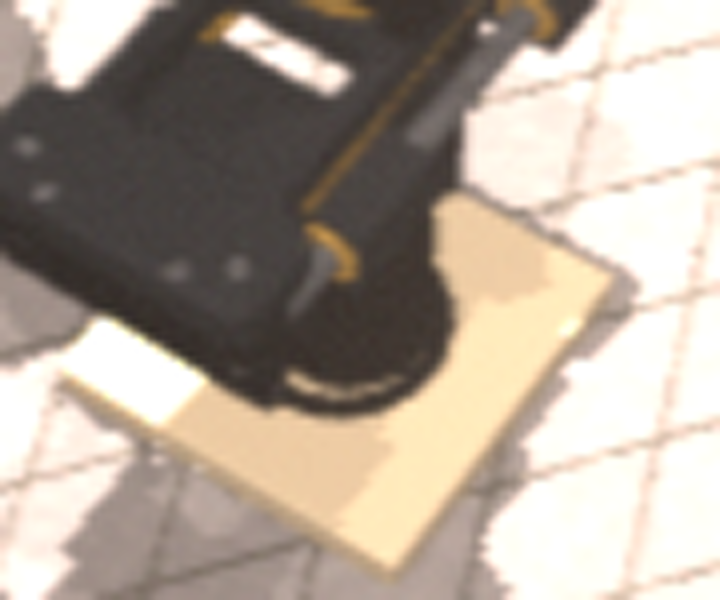

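```bash
python3 -m crank '[{"dx":-0.002,"dy":0.001,"dz":0,"rx":0,"ry":0,"rz":0,"gripper":-1},{"dx":0,"dy":0,"dz":0.003,"rx":0,"ry":0,"rz":0,"gripper":-1},{"dx":0,"dy":0,"dz":0,"rx":0,"ry":0,"rz":0,"gripper":-1}]'
python3 -m crank '[{"dx":0,"dy":0,"dz":0,"rx":0,"ry":0,"rz":0,"gripper":0.2},{"dx":0,"dy":0,"dz":0,"rx":0,"ry":0,"rz":0,"gripper":0.6},{"dx":0,"dy":0,"dz":0,"rx":0,"ry":0,"rz":0,"gripper":1},{"dx":0,"dy":0,"dz":0,"rx":0,"ry":0,"rz":0,"gripper":1},{"dx":0,"dy":0,"dz":-0.06,"rx":0,"ry":0,"rz":0,"gripper":1},{"dx":0,"dy":0,"dz":-0.12,"rx":0,"ry":0,"rz":0,"gripper":1},{"dx":0,"dy":0,"dz":-0.14,"rx":0,"ry":0,"rz":0,"gripper":1},{"dx":0,"dy":0,"dz":-0.1,"rx":0,"ry":0,"rz":0,"gripper":1}]'
python3 sc.py g11 wrist 180 120 195 150; python3 sc.py g12 scene 230 255 90 75
```

```text
time_s: 44.05
tool_pos: [0.6778, -0.148, 0.0123]
ee_rot: [[0.989, 0.151, 0.0], [0.151, -0.989, -0.0], [0.0, 0.0, -1.0]]
wrist_force: [-1.1, -0.2, 1.5]
gripper_width: 0.0409
time_s: 45.05
tool_pos: [0.6788, -0.1483, 0.1204]
ee_rot: [[0.988, 0.151, 0.003], [0.151, -0.988, -0.001], [0.003, 0.002, -1.0]]
wrist_force: [0.3, 0.1, -0.4]
gripper_width: 0.087
k 4
k 8
```

View pics/g11.png

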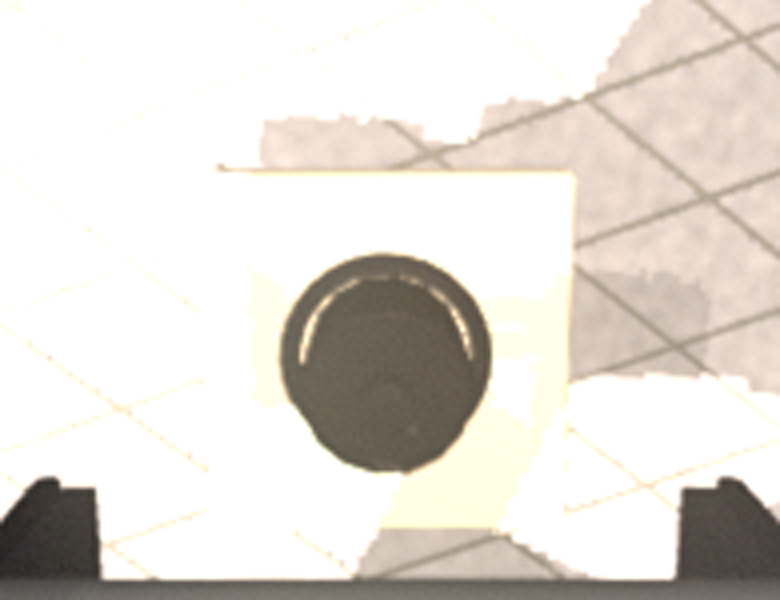

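View pics/g12.png

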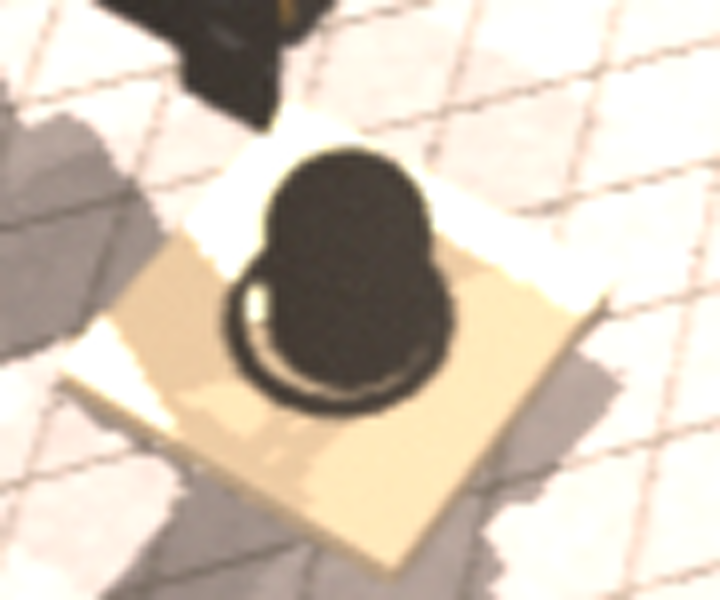

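```bash
python3 -c "
from h import *
w=imaging.camera('wrist')['color'][170:245,240:310,::-1]; s=imaging.camera('scene')['color'][268:312,250:295,::-1]
t=imaging.camera('top')['color'][132:182,310:362,::-1]
g=lambda a:cv2.resize(np.clip(255*(a/255.)**.6,0,255).astype(np.uint8),(400,int(400*a.shape[0]/a.shape[1])),interpolation=cv2.INTER_CUBIC)[:400]
a=[g(w),g(s)];h=min(x.shape[0] for x in a)
cv2.imwrite('pics/g13.png',np.hstack([x[:h] for x in a])); cv2.imwrite('pics/g14.png',g(t))"
```

```text
(no output)
```

View pics/g13.png

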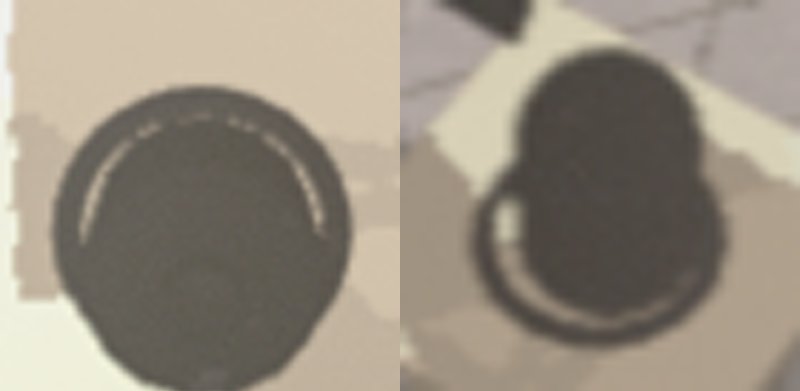

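View pics/g14.png

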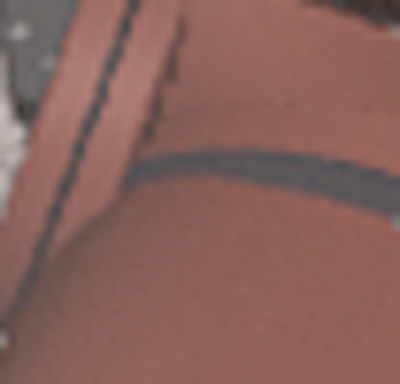

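```bash
cat >> ov.py <<'E'
def show2(name,cam,u,v,r,curves,size=600,g=.6):
    c=imaging.camera(cam); k=size/(2*r); im=c['color'][v-r:v+r,u-r:u+r,::-1]
    im=np.clip(255*(im/255.)**g,0,255).astype(np.uint8); im=cv2.resize(im,(size,size),interpolation=cv2.INTER_CUBIC)
    for P,col in curves:
        q=(pj(c,P)-[u-r,v-r]+.5)*k-.5
        cv2.polylines(im,[np.round(q*8).astype(int)],False,col,1,cv2.LINE_AA,3)
    return im
E
python3 -c "
from ov import *
x,y=.6735,-.1500
C=[(circ(x,y,.012,.029),(0,0,255)),(circ(x,y,.012,.023),(0,0,255)),(circ(x,y,.012,.021),(0,255,255)),(circ(x,y,.058,.021),(0,255,255))]
a=show2('','scene',272,293,22,C,400,.45)
x,y=.6760,-.1485
C=[(circ(x,y,.012,.029),(0,0,255)),(circ(x,y,.012,.023),(0,0,255)),(circ(x,y,.012,.021),(0,255,255)),(circ(x,y,.058,.021),(0,255,255))]
b=show2('','wrist',275,215,45,C,400,.45)
cv2.imwrite('pics/g15.png',np.hstack([a,b]))"
```

```text
(no output)
```

View pics/g15.png

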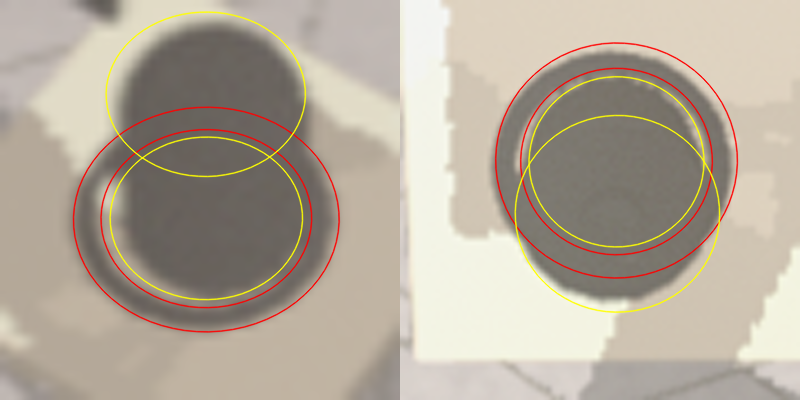

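```bash
python3 -m crank '[{"dx":0,"dy":0,"dz":-0.1,"rx":0,"ry":0,"rz":0,"gripper":1},{"dx":-0.1,"dy":0.08,"dz":-0.1,"rx":0,"ry":0,"rz":0,"gripper":1},{"dx":-0.17,"dy":0.14,"dz":0,"rx":0,"ry":0,"rz":0,"gripper":1},{"dx":-0.17,"dy":0.14,"dz":0,"rx":0,"ry":0,"rz":0,"gripper":1},{"dx":-0.17,"dy":0.14,"dz":0,"rx":0,"ry":0,"rz":0,"gripper":1},{"dx":-0.17,"dy":0.14,"dz":0,"rx":0,"ry":0,"rz":0,"gripper":1},{"dx":-0.17,"dy":0.14,"dz":0,"rx":0,"ry":0,"rz":0,"gripper":1},{"dx":-0.17,"dy":0.14,"dz":0,"rx":0,"ry":0,"rz":0,"gripper":1}]'
python3 -m crank '[{"dx":-0.17,"dy":0.14,"dz":0,"rx":0,"ry":0,"rz":0,"gripper":1},{"dx":-0.1,"dy":0.1,"dz":0,"rx":0,"ry":0,"rz":0,"gripper":1},{"dx":-0.05,"dy":0.06,"dz":0,"rx":0,"ry":0,"rz":0,"gripper":1},{"dx":0,"dy":0,"dz":0,"rx":0,"ry":0,"rz":0,"gripper":1}]'
python3 -c "
from h import *
cv2.imwrite('pics/h1.png',imaging.camera('top')['color'][:,:,::-1])
cv2.imwrite('pics/h2.png',imaging.camera('scene')['color'][:,:,::-1])"
```

```text
time_s: 46.4
tool_pos: [0.4339, -0.4182, 0.1654]
ee_rot: [[0.988, 0.151, -0.001], [0.151, -0.988, 0.002], [-0.001, -0.002, -1.0]]
wrist_force: [-0.1, -0.0, -1.1]
gripper_width: 0.0873
time_s: 46.9
tool_pos: [0.3674, -0.504, 0.1659]
ee_rot: [[0.989, 0.15, -0.001], [0.15, -0.989, 0.002], [-0.0, -0.002, -1.0]]
wrist_force: [0.2, 0.2, 0.1]
gripper_width: 0.0872
```

View pics/h1.png

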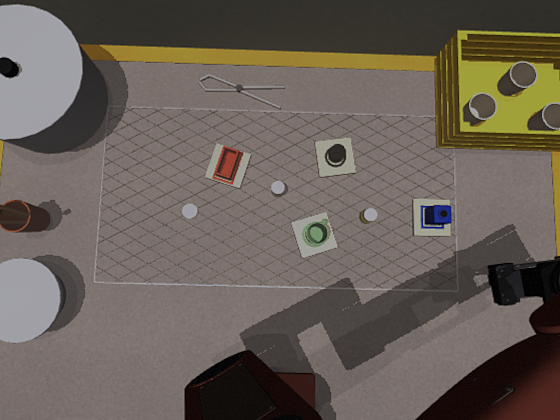

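View pics/h2.png

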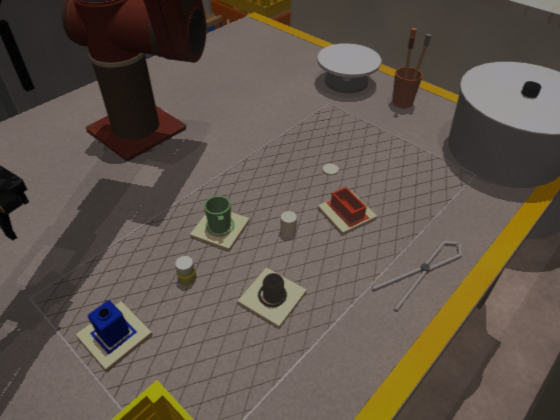

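```bash
cat > fin.py <<'E'
from ov import *
R=(0,0,255);Y=(0,255,255)
pads={'top':dict(c=(.6704,-.149),t=(.457,-.0949),v=(.5122,-.4106),d=(.6375,.141)),'scene':dict(c=(.6735,-.1502),t=(.4605,-.0967),v=(.5145,-.412),d=(.641,.139))}
px={'top':dict(c=(335,157),t=(315,233),v=(434,216),d=(228,165)),'scene':dict(c=(272,290),t=(219,222),v=(112,330),d=(347,208))}
out=[]
for cam in('top','scene'):
    for k in 'ctvd':
        x,y=pads[cam][k]
        if k=='c': C=[(circ(x,y,.012,.029),R),(circ(x,y,.012,.021),Y),(circ(x,y,.058,.021),Y)]
        if k=='t': C=[(circ(x,y,.012,.033),R),(circ(x,y,.012,.025),Y),(circ(x,y,.080,.029),Y)]
        if k=='v': C=[(rect(x,y,.012,.062,.062,.3),R),(rect(x,y,.012,.046,.046,.3),Y),(rect(x,y,.078,.046,.046,.3),Y)]
        if k=='d': C=[(rect(x,y,.012,.094,.058,-16),R),(rect(x,y,.012,.078,.042,-16),Y),(rect(x,y,.048,.078,.042,-16),Y)]
        im=show2('',cam,*px[cam][k],24 if cam=='top' else 26,C,390,.55); cv2.imwrite(f'pics/fin_{cam}_{k}.png',im); out.append(im)
for i,n in((0,'fa'),(2,'fb'),(4,'fc'),(6,'fd')): cv2.imwrite(f'pics/{n}.png',np.hstack(out[i:i+2]))
E
python3 fin.py
```

```text
(no output)
```

View pics/fa.png

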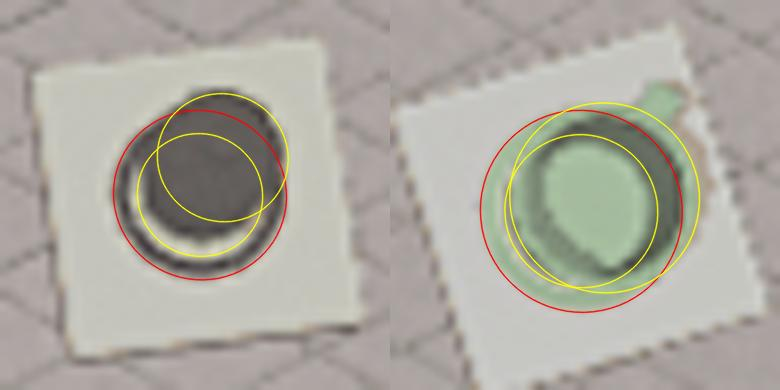

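View pics/fc.png

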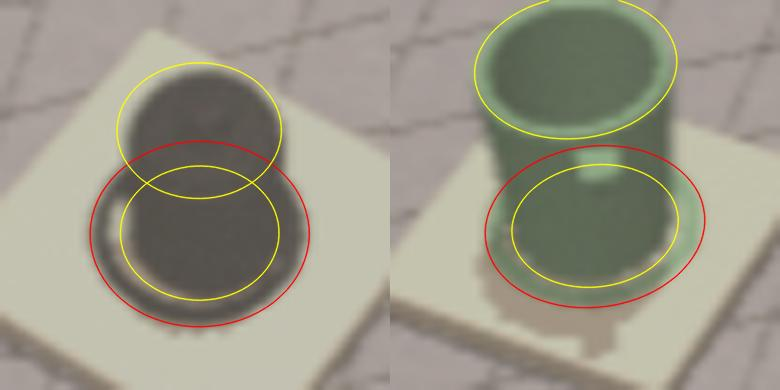

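View pics/fb.png

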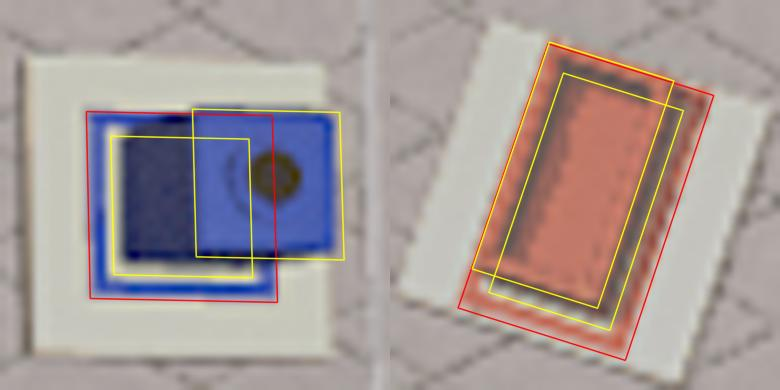

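View pics/fd.png

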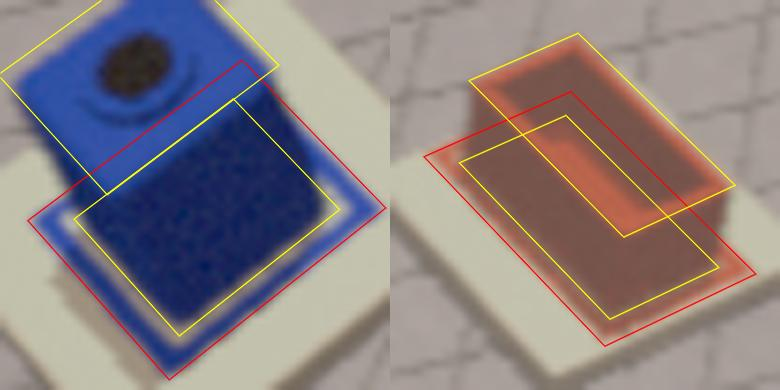

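```bash
python3 -c "
from h import *
plan(.40,-.43,.12,8.7,180)"
```

```text
t 47.4 tcp [ 0.3684 -0.5035  0.167 ] psi 8.74 w 87.1 F [-0.5  0.3  0.4] tilt [ 0.01 -0.01]
 turn rz total units 0.0002 then shift units (tool) [ 0.1692 -0.2715  0.1881] | shift in current axes [ 0.1694 -0.2714  0.1881]
```

```bash
python3 -m crank '[{"dx":0.085,"dy":-0.136,"dz":0.09,"rx":0,"ry":0,"rz":0,"gripper":1},{"dx":0.085,"dy":-0.136,"dz":0.09,"rx":0,"ry":0,"rz":0,"gripper":1},{"dx":0,"dy":0,"dz":0,"rx":0,"ry":0,"rz":0,"gripper":1},{"dx":0,"dy":0,"dz":0,"rx":0,"ry":0,"rz":0,"gripper":1}]'
python3 -c "
from h import *
cv2.imwrite('pics/i1.png',imaging.camera('wrist')['color'][:,:,::-1])"
```

```text
time_s: 47.9
tool_pos: [0.4, -0.4308, 0.1226]
ee_rot: [[0.988, 0.152, 0.0], [0.152, -0.988, -0.001], [0.0, 0.001, -1.0]]
wrist_force: [-0.4, -0.3, 1.6]
gripper_width: 0.087
```

View pics/i1.png

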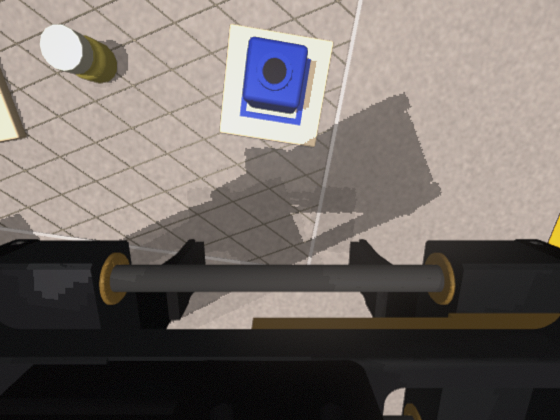

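```bash
python3 -c "
from h import *
im=imaging.camera('wrist')['color'][20:150,215:340,::-1]
im=np.clip(255*(im/255.)**.7,0,255).astype(np.uint8)
cv2.imwrite('pics/i2.png',cv2.resize(im[60:120],None,fx=6,fy=6,interpolation=cv2.INTER_CUBIC))"
```

```text
(no output)
```

View pics/i2.png

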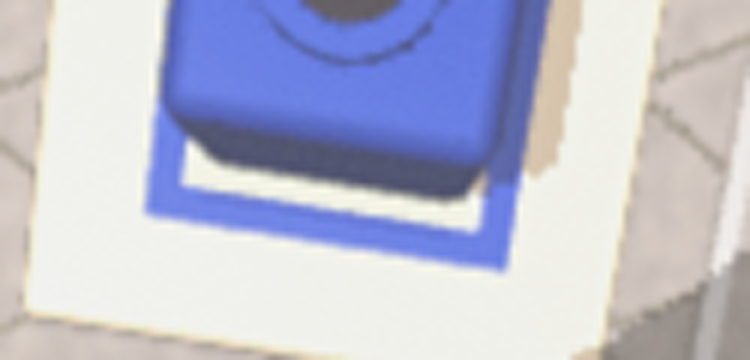

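```bash
python3 -c "
from h import *
plan(.565,-.165,.12,8.7,180)"
```

```text
t 48.0 tcp [ 0.3999 -0.4318  0.1231] psi 8.66 w 86.9 F [ 1.  -0.4  0.3] tilt [ 0.06 -0.12]
 turn rz total units -0.0002 then shift units (tool) [ 0.8144 -0.9548  0.0123] | shift in current axes [ 0.8137 -0.9554  0.0108]
```

```bash
python3 -m crank '[{"dx":0.1,"dy":-0.115,"dz":0,"rx":0,"ry":0,"rz":0,"gripper":1},{"dx":0.14,"dy":-0.165,"dz":0,"rx":0,"ry":0,"rz":0,"gripper":1},{"dx":0.14,"dy":-0.165,"dz":0,"rx":0,"ry":0,"rz":0,"gripper":1},{"dx":0.14,"dy":-0.165,"dz":0,"rx":0,"ry":0,"rz":0,"gripper":1},{"dx":0.14,"dy":-0.165,"dz":0,"rx":0,"ry":0,"rz":0,"gripper":1},{"dx":0.155,"dy":-0.18,"dz":0,"rx":0,"ry":0,"rz":0,"gripper":1},{"dx":0,"dy":0,"dz":0,"rx":0,"ry":0,"rz":0,"gripper":1},{"dx":0,"dy":0,"dz":0,"rx":0,"ry":0,"rz":0,"gripper":1}]'
python3 -c "
from h import *
cv2.imwrite('pics/i3.png',imaging.camera('wrist')['color'][:,:,::-1])
im=imaging.camera('wrist')['color'][20:150,210:340,::-1]
im=np.clip(255*(im/255.)**.6,0,255).astype(np.uint8)
cv2.imwrite('pics/i4.png',cv2.resize(im[:100],None,fx=6,fy=6,interpolation=cv2.INTER_CUBIC))"
```

```text
time_s: 49.0
tool_pos: [0.5652, -0.1645, 0.1224]
ee_rot: [[0.989, 0.151, 0.0], [0.151, -0.989, -0.001], [0.0, 0.001, -1.0]]
wrist_force: [0.6, -0.5, -0.5]
gripper_width: 0.0873
```

View pics/i4.png

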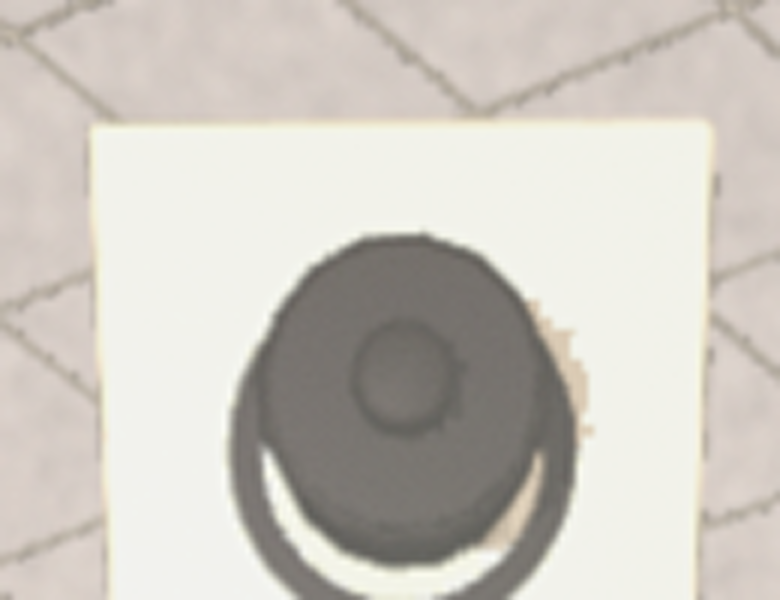

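```bash
python3 -c "
from h import *
c=imaging.camera('wrist');im=c['color'][75:140,230:320,::-1]
im=np.clip(255*(im/255.)**.6,0,255).astype(np.uint8)
cv2.imwrite('pics/i5.png',cv2.resize(im,None,fx=8,fy=8,interpolation=cv2.INTER_CUBIC))
plan(.345,-.115,.12,8.7,180)"
```

```text
t 49.15 tcp [ 0.5645 -0.1652  0.1221] psi 8.57 w 86.9 F [-0.2 -0.   0.2] tilt [ 0.   -0.02]
 turn rz total units -0.0007 then shift units (tool) [-0.8377 -0.3312  0.0082] | shift in current axes [-0.8384 -0.3292  0.0081]
```

View pics/i5.png

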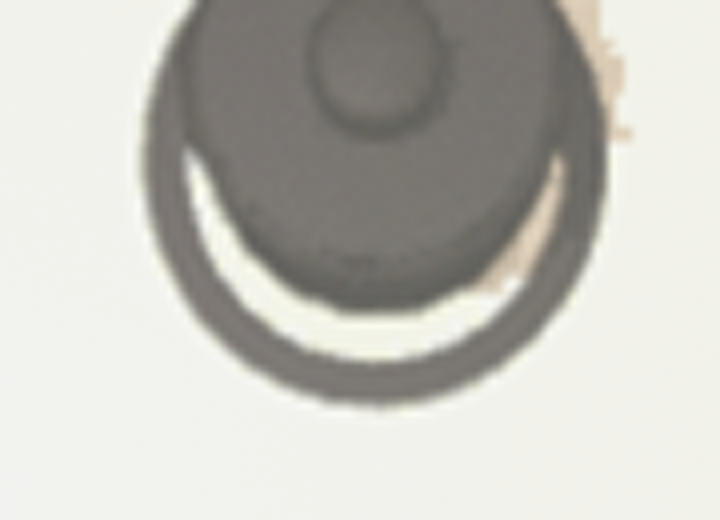

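View pics/i3.png

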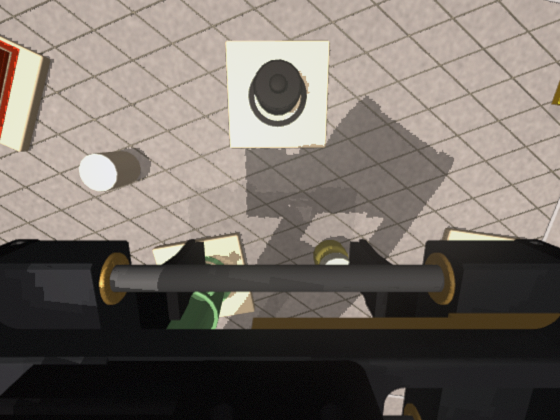

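```bash
python3 -c "
from h import *
plan(.6778,-.148,.12,8.7,180)"
```

```text
t 49.15 tcp [ 0.5645 -0.1652  0.1221] psi 8.57 w 86.9 F [-0.2 -0.   0.2] tilt [ 0.   -0.02]
 turn rz total units -0.0007 then shift units (tool) [0.4582 0.0007 0.0082] | shift in current axes [ 4.582e-01 -4.000e-04  8.200e-03]
```

```bash
python3 -m crank '[{"dx":0.09,"dy":0,"dz":0,"rx":0,"ry":0,"rz":-0.0005,"gripper":1},{"dx":0.15,"dy":0,"dz":0,"rx":0,"ry":0,"rz":0,"gripper":1},{"dx":0.15,"dy":0,"dz":0,"rx":0,"ry":0,"rz":0,"gripper":1},{"dx":0.068,"dy":0,"dz":0,"rx":0,"ry":0,"rz":0,"gripper":1},{"dx":0,"dy":0,"dz":0,"rx":0,"ry":0,"rz":0,"gripper":1},{"dx":0,"dy":0,"dz":0,"rx":0,"ry":0,"rz":0,"gripper":1}]'; python3 -c "
from h import *
plan(.6778,-.148,.0135,8.7,180)"
```

```text
time_s: 49.9
tool_pos: [0.6772, -0.147, 0.1216]
ee_rot: [[0.988, 0.151, -0.001], [0.151, -0.988, 0.0], [-0.001, -0.0, -1.0]]
wrist_force: [0.3, -0.1, -0.4]
gripper_width: 0.0869
t 49.9 tcp [ 0.6772 -0.147   0.1216] psi 8.71 w 86.9 F [ 0.3 -0.1 -0.4] tilt [-0.05  0.  ]
 turn rz total units 0.0 then shift units (tool) [0.0018 0.0042 0.4325] | shift in current axes [0.0022 0.0043 0.4325]
```

```bash
python3 -m crank '[{"dx":0.002,"dy":0.004,"dz":0.09,"rx":0,"ry":0,"rz":0,"gripper":1},{"dx":0,"dy":0,"dz":0.1,"rx":0,"ry":0,"rz":0,"gripper":1},{"dx":0,"dy":0,"dz":0.1,"rx":0,"ry":0,"rz":0,"gripper":1},{"dx":0,"dy":0,"dz":0.08,"rx":0,"ry":0,"rz":0,"gripper":1},{"dx":0,"dy":0,"dz":0.05,"rx":0,"ry":0,"rz":0,"gripper":1},{"dx":0,"dy":0,"dz":0.0125,"rx":0,"ry":0,"rz":0,"gripper":1},{"dx":0,"dy":0,"dz":0,"rx":0,"ry":0,"rz":0,"gripper":1},{"dx":0,"dy":0,"dz":0,"rx":0,"ry":0,"rz":0,"gripper":1}]'
python3 -m crank '[{"dx":0,"dy":0,"dz":0,"rx":0,"ry":0,"rz":0,"gripper":0.1},{"dx":0,"dy":0,"dz":0,"rx":0,"ry":0,"rz":0,"gripper":0.1},{"dx":0,"dy":0,"dz":0,"rx":0,"ry":0,"rz":0,"gripper":0.1},{"dx":0,"dy":0,"dz":0,"rx":0,"ry":0,"rz":0,"gripper":-1},{"dx":0,"dy":0,"dz":0,"rx":0,"ry":0,"rz":0,"gripper":-1},{"dx":0,"dy":0,"dz":0,"rx":0,"ry":0,"rz":0,"gripper":-1},{"dx":0,"dy":0,"dz":0,"rx":0,"ry":0,"rz":0,"gripper":-1},{"dx":0,"dy":0,"dz":0,"rx":0,"ry":0,"rz":0,"gripper":-1}]'; python3 sc.py j1 wrist 200 140 150 110
```

```text
time_s: 50.9
tool_pos: [0.6798, -0.1471, 0.015]
ee_rot: [[0.988, 0.153, 0.002], [0.153, -0.988, -0.001], [0.002, 0.001, -1.0]]
wrist_force: [0.6, -0.8, -0.5]
gripper_width: 0.0867
time_s: 51.9
tool_pos: [0.6788, -0.147, 0.0138]
ee_rot: [[0.988, 0.153, 0.0], [0.153, -0.988, -0.0], [0.0, 0.0, -1.0]]
wrist_force: [0.4, 0.3, -0.1]
gripper_width: 0.0409
k 5
```

View pics/j1.png

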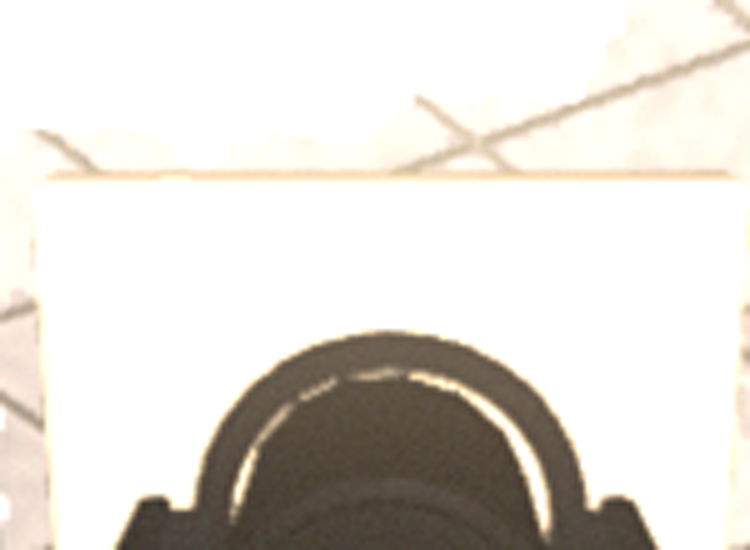

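```bash
python3 -m crank '[{"dx":0,"dy":0,"dz":-0.01,"rx":0,"ry":0,"rz":0,"gripper":-1},{"dx":-0.009,"dy":0.0015,"dz":0,"rx":0,"ry":0,"rz":0,"gripper":-1},{"dx":0,"dy":0,"dz":0,"rx":0,"ry":0,"rz":0,"gripper":-1},{"dx":0,"dy":0,"dz":0.006,"rx":0,"ry":0,"rz":0,"gripper":-1},{"dx":0,"dy":0,"dz":0.005,"rx":0,"ry":0,"rz":0,"gripper":-1},{"dx":0,"dy":0,"dz":0,"rx":0,"ry":0,"rz":0,"gripper":-1},{"dx":0,"dy":0,"dz":0,"rx":0,"ry":0,"rz":0,"gripper":-1}]'; python3 sc.py j2 wrist 200 140 150 110
```

```text
time_s: 52.82
tool_pos: [0.6767, -0.1475, 0.0137]
ee_rot: [[0.988, 0.153, -0.0], [0.153, -0.988, 0.0], [-0.0, -0.0, -1.0]]
wrist_force: [-1.5, 0.1, 1.4]
gripper_width: 0.0406
k 5
```

View pics/j2.png

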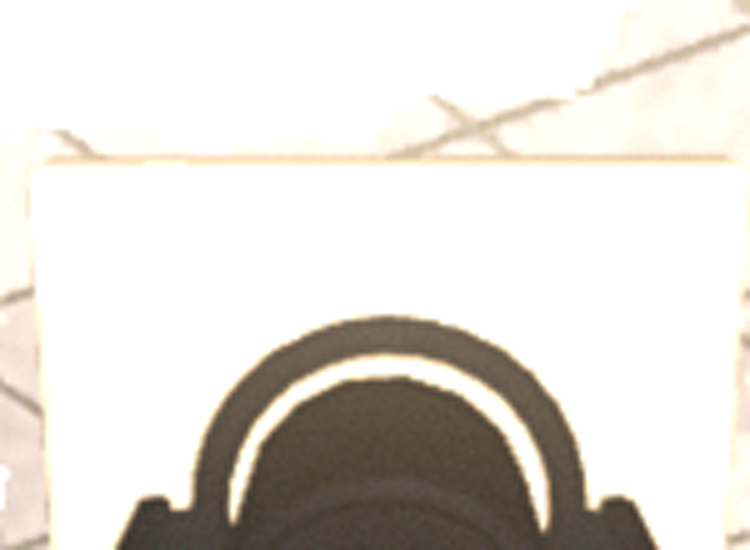

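```bash
python3 -m crank '[{"dx":0,"dy":0,"dz":0,"rx":0,"ry":0,"rz":0,"gripper":0.2},{"dx":0,"dy":0,"dz":0,"rx":0,"ry":0,"rz":0,"gripper":0.6},{"dx":0,"dy":0,"dz":0,"rx":0,"ry":0,"rz":0,"gripper":1},{"dx":0,"dy":0,"dz":0,"rx":0,"ry":0,"rz":0,"gripper":1},{"dx":0,"dy":0,"dz":-0.07,"rx":0,"ry":0,"rz":0,"gripper":1},{"dx":0,"dy":0,"dz":-0.13,"rx":0,"ry":0,"rz":0,"gripper":1},{"dx":0,"dy":0,"dz":-0.14,"rx":0,"ry":0,"rz":0,"gripper":1},{"dx":0,"dy":0,"dz":-0.1,"rx":0,"ry":0,"rz":0,"gripper":1}]'
python3 -m crank '[{"dx":-0.1,"dy":0,"dz":0,"rx":0,"ry":0,"rz":0,"gripper":1},{"dx":-0.16,"dy":0,"dz":0,"rx":0,"ry":0,"rz":0,"gripper":1},{"dx":-0.14,"dy":0,"dz":0,"rx":0,"ry":0,"rz":0,"gripper":1},{"dx":-0.06,"dy":0,"dz":0,"rx":0,"ry":0,"rz":0,"gripper":1},{"dx":0,"dy":0,"dz":0,"rx":0,"ry":0,"rz":0,"gripper":1},{"dx":0,"dy":0,"dz":0,"rx":0,"ry":0,"rz":0,"gripper":1}]'
python3 -c "
from h import *
c=imaging.camera('wrist');im=c['color'][75:140,230:320,::-1]
im=np.clip(255*(im/255.)**.6,0,255).astype(np.uint8)
cv2.imwrite('pics/j3.png',cv2.resize(im,None,fx=8,fy=8,interpolation=cv2.INTER_CUBIC))
plan(.345,-.115,.12,8.7,180)"
```

```text
time_s: 53.88
tool_pos: [0.6779, -0.1479, 0.1274]
ee_rot: [[0.988, 0.153, 0.004], [0.153, -0.988, -0.001], [0.003, 0.002, -1.0]]
wrist_force: [-0.6, 0.9, -0.3]
gripper_width: 0.0868
time_s: 54.62
tool_pos: [0.5643, -0.1653, 0.1243]
ee_rot: [[0.988, 0.153, 0.002], [0.153, -0.988, -0.0], [0.002, 0.001, -1.0]]
wrist_force: [0.1, 0.3, 0.6]
gripper_width: 0.0874
t 54.67 tcp [ 0.5642 -0.1651  0.124 ] psi 8.81 w 87.1 F [ 0.  -0.1 -0. ] tilt [ 0.07 -0.01]
 turn rz total units 0.0006 then shift units (tool) [-0.8363 -0.3308  0.0158] | shift in current axes [-0.8357 -0.3324  0.0148]
```

View pics/j3.png

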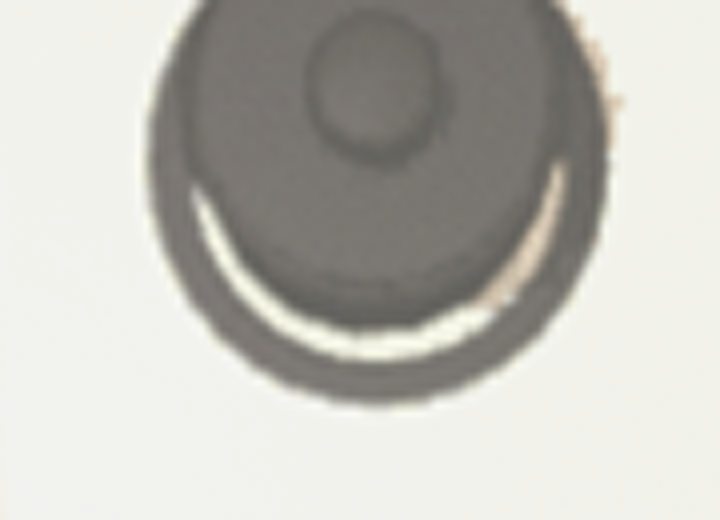

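```bash
python3 -m crank '[{"dx":-0.11,"dy":-0.044,"dz":0,"rx":0,"ry":0,"rz":0,"gripper":1},{"dx":-0.17,"dy":-0.068,"dz":0,"rx":0,"ry":0,"rz":0,"gripper":1},{"dx":-0.17,"dy":-0.068,"dz":0,"rx":0,"ry":0,"rz":0,"gripper":1},{"dx":-0.17,"dy":-0.068,"dz":0,"rx":0,"ry":0,"rz":0,"gripper":1},{"dx":-0.14,"dy":-0.056,"dz":0,"rx":0,"ry":0,"rz":0,"gripper":1},{"dx":-0.076,"dy":-0.028,"dz":0,"rx":0,"ry":0,"rz":0,"gripper":1},{"dx":0,"dy":0,"dz":0,"rx":0,"ry":0,"rz":0,"gripper":1},{"dx":0,"dy":0,"dz":0,"rx":0,"ry":0,"rz":0,"gripper":1}]'
python3 -c "
from h import *
c=imaging.camera('wrist');im=c['color'][:,:,::-1]; cv2.imwrite('pics/k1.png',im);im=im[20:150,210:340]
im=np.clip(255*(im/255.)**.6,0,255).astype(np.uint8)
cv2.imwrite('pics/k2.png',cv2.resize(im,(600,600),interpolation=cv2.INTER_CUBIC))
plan(.345,-.115,.12,8.7,180)"
```

```text
time_s: 55.68
tool_pos: [0.345, -0.1154, 0.1241]
ee_rot: [[0.988, 0.153, 0.001], [0.153, -0.988, -0.001], [0.001, 0.001, -1.0]]
wrist_force: [-0.1, 0.4, 0.2]
gripper_width: 0.087
t 55.73 tcp [ 0.3449 -0.1154  0.1239] psi 8.8 w 86.8 F [-0.1  0.6 -0. ] tilt [ 0.04 -0.02]
 turn rz total units 0.0006 then shift units (tool) [ 0.0006 -0.0014  0.0158] | shift in current axes [ 0.0006 -0.0014  0.0158]
```

View pics/k2.png

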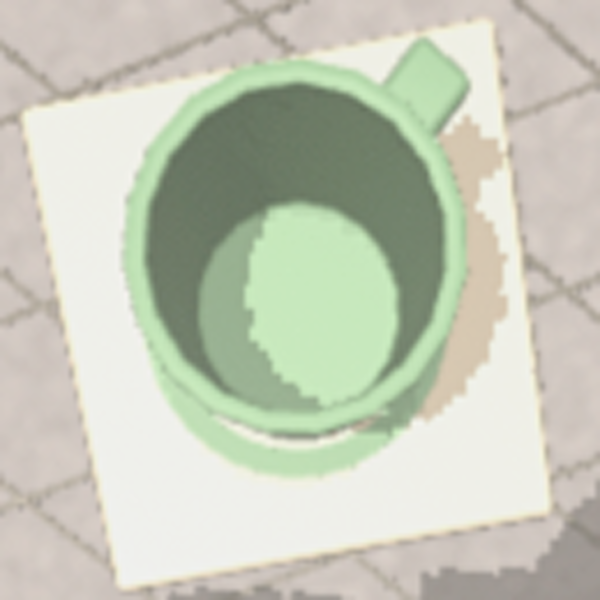

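```bash
python3 -m crank '[{"dx":0,"dy":0,"dz":-0.05,"rx":0,"ry":0,"rz":0.046,"gripper":1},{"dx":0,"dy":0,"dz":0,"rx":0,"ry":0,"rz":0.046,"gripper":1},{"dx":0,"dy":0,"dz":0,"rx":0,"ry":0,"rz":0.046,"gripper":1}]'; python3 -c "
from h import *
plan(.531,.173,.12,-16,180)"
```

```text
time_s: 56.1
tool_pos: [0.3447, -0.1153, 0.1363]
ee_rot: [[0.96, -0.281, 0.0], [-0.281, -0.96, 0.0], [0.0, -0.0, -1.0]]
wrist_force: [0.2, -0.2, 0.2]
gripper_width: 0.0869
t 56.1 tcp [ 0.3447 -0.1153  0.1363] psi -16.3 w 86.9 F [ 0.2 -0.2  0.2] tilt [0. 0.]
 turn rz total units -0.0017 then shift units (tool) [ 0.3986 -1.3139  0.0651] | shift in current axes [ 0.3916 -1.316   0.0652]
```

```bash
python3 -m crank '[{"dx":0.04,"dy":-0.14,"dz":0,"rx":0,"ry":0,"rz":-0.0015,"gripper":1},{"dx":0.06,"dy":-0.2,"dz":0,"rx":0,"ry":0,"rz":0,"gripper":1},{"dx":0.06,"dy":-0.2,"dz":0,"rx":0,"ry":0,"rz":0,"gripper":1},{"dx":0.06,"dy":-0.2,"dz":0,"rx":0,"ry":0,"rz":0,"gripper":1},{"dx":0.06,"dy":-0.2,"dz":0,"rx":0,"ry":0,"rz":0,"gripper":1},{"dx":0.06,"dy":-0.2,"dz":0.03,"rx":0,"ry":0,"rz":0,"gripper":1},{"dx":0.05,"dy":-0.174,"dz":0.03,"rx":0,"ry":0,"rz":0,"gripper":1},{"dx":0,"dy":0,"dz":0,"rx":0,"ry":0,"rz":0,"gripper":1}]'
python3 -m crank '[{"dx":0,"dy":0,"dz":0,"rx":0,"ry":0,"rz":0,"gripper":1}]'
python3 -c "
from h import *
c=imaging.camera('wrist');im=c['color'][:,:,::-1]; cv2.imwrite('pics/l1.png',im);im=im[20:160,210:350]
im=np.clip(255*(im/255.)**.8,0,255).astype(np.uint8)
cv2.imwrite('pics/l2.png',cv2.resize(im,(600,600),interpolation=cv2.INTER_CUBIC))
plan(.6411,.141,.10,-16,180)"
```

```text
time_s: 57.1
tool_pos: [0.5279, 0.1773, 0.119]
ee_rot: [[0.963, -0.269, -0.002], [-0.269, -0.963, 0.0], [-0.002, 0.001, -1.0]]
wrist_force: [0.2, -1.3, -0.4]
gripper_width: 0.0872
time_s: 57.22
tool_pos: [0.5269, 0.1746, 0.1201]
ee_rot: [[0.963, -0.271, -0.002], [-0.271, -0.963, -0.001], [-0.002, 0.001, -1.0]]
wrist_force: [0.4, -0.4, 0.1]
gripper_width: 0.0871
t 57.27 tcp [0.527  0.1741 0.1205] psi -15.78 w 87.1 F [ 0.1  0.1 -0.1] tilt [-0.06 -0.03]
 turn rz total units 0.0012 then shift units (tool) [0.4753 0.0015 0.0822] | shift in current axes [0.4754 0.0032 0.0818]
```

View pics/l2.png

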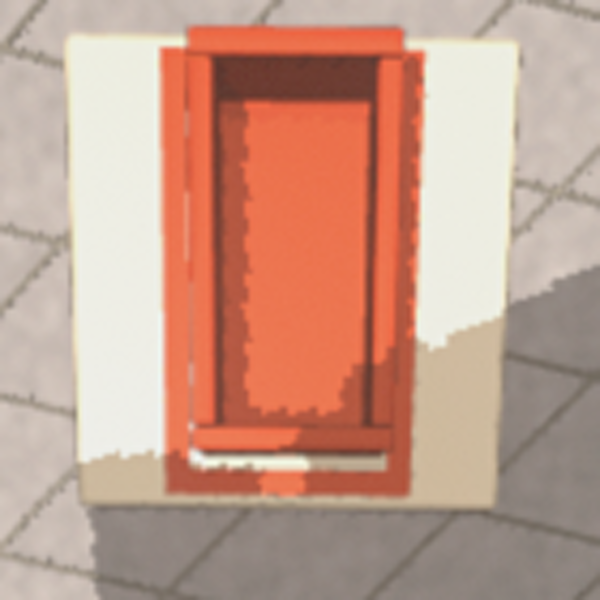

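```bash
python3 -m crank '[{"dx":0,"dy":0,"dz":-0.06,"rx":0,"ry":0,"rz":-0.045,"gripper":1},{"dx":0,"dy":0,"dz":0,"rx":0,"ry":0,"rz":-0.044,"gripper":1},{"dx":0,"dy":0.14,"dz":0,"rx":0,"ry":0,"rz":0,"gripper":1},{"dx":-0.004,"dy":0.2,"dz":0,"rx":0,"ry":0,"rz":0,"gripper":1},{"dx":-0.004,"dy":0.2,"dz":0,"rx":0,"ry":0,"rz":0,"gripper":1},{"dx":-0.004,"dy":0.2,"dz":0,"rx":0,"ry":0,"rz":0,"gripper":1},{"dx":-0.004,"dy":0.2,"dz":0,"rx":0,"ry":0,"rz":0,"gripper":1},{"dx":-0.004,"dy":0.2,"dz":0,"rx":0,"ry":0,"rz":0,"gripper":1}]'
python3 -c "
from h import *
plan(.518,-.4112,.13,0.24,180)"
```

```text
time_s: 58.28
tool_pos: [0.5227, -0.1132, 0.1368]
ee_rot: [[1.0, 0.002, 0.001], [0.002, -1.0, -0.001], [0.001, 0.001, -1.0]]
wrist_force: [0.4, -0.2, -0.2]
gripper_width: 0.0869
t 58.27 tcp [ 0.5227 -0.1132  0.1368] psi 0.14 w 86.9 F [ 0.4 -0.2 -0.2] tilt [ 0.08 -0.04]
 turn rz total units -0.0006 then shift units (tool) [-0.0238  1.1919  0.0273] | shift in current axes [-0.0217  1.1919  0.028 ]
```

```bash
python3 -m crank '[{"dx":-0.004,"dy":0.2,"dz":0,"rx":0,"ry":0,"rz":0,"gripper":1},{"dx":-0.004,"dy":0.2,"dz":0,"rx":0,"ry":0,"rz":0,"gripper":1},{"dx":-0.004,"dy":0.2,"dz":0,"rx":0,"ry":0,"rz":0,"gripper":1},{"dx":-0.004,"dy":0.2,"dz":0,"rx":0,"ry":0,"rz":0,"gripper":1},{"dx":-0.003,"dy":0.17,"dz":0,"rx":0,"ry":0,"rz":0,"gripper":1},{"dx":-0.002,"dy":0.12,"dz":0,"rx":0,"ry":0,"rz":0,"gripper":1},{"dx":0,"dy":0,"dz":0,"rx":0,"ry":0,"rz":0,"gripper":1},{"dx":0,"dy":0,"dz":0,"rx":0,"ry":0,"rz":0,"gripper":1}]'
python3 -c "
from h import *
c=imaging.camera('wrist');im=c['color'][:,:,::-1]; im=im[120:250,210:345]
im=np.clip(255*(im/255.)**.7,0,255).astype(np.uint8)
cv2.imwrite('pics/n1.png',cv2.resize(im,(620,597),interpolation=cv2.INTER_CUBIC))
plan(.518,-.4112,.0295,0.24,180)"
```

```text
time_s: 59.28
tool_pos: [0.5185, -0.3829, 0.1362]
ee_rot: [[1.0, 0.003, -0.0], [0.003, -1.0, 0.0], [-0.0, -0.0, -1.0]]
wrist_force: [-0.3, 0.0, 1.5]
gripper_width: 0.0868
t 59.33 tcp [ 0.5188 -0.3824  0.1362] psi 0.23 w 86.9 F [ 0.7 -0.2  0.2] tilt [0.   0.02]
 turn rz total units -0.0001 then shift units (tool) [-0.0036  0.115   0.4268] | shift in current axes [-0.0036  0.1152  0.4268]
```

View pics/n1.png

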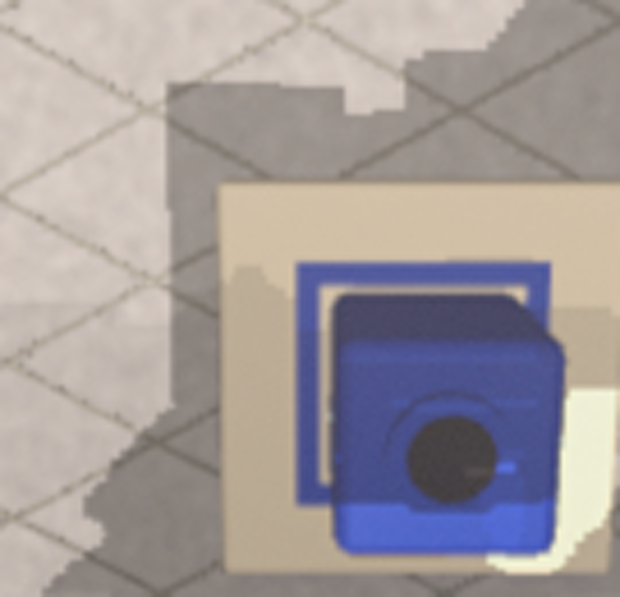

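```bash
python3 -m crank '[{"dx":0,"dy":0,"dz":-0.1,"rx":0,"ry":0,"rz":0,"gripper":1},{"dx":-0.12,"dy":0.12,"dz":-0.1,"rx":0,"ry":0,"rz":0,"gripper":1},{"dx":-0.16,"dy":0.15,"dz":0,"rx":0,"ry":0,"rz":0,"gripper":1},{"dx":-0.16,"dy":0.15,"dz":0,"rx":0,"ry":0,"rz":0,"gripper":1},{"dx":-0.12,"dy":0.1,"dz":0,"rx":0,"ry":0,"rz":0,"gripper":1},{"dx":0,"dy":0,"dz":0,"rx":0,"ry":0,"rz":0,"gripper":1},{"dx":0,"dy":0,"dz":0,"rx":0,"ry":0,"rz":0,"gripper":1}]'
python3 -c "
from h import *
a=imaging.camera('top')['color'];b=imaging.camera('scene')['color']
cv2.imwrite('pics/z1.png',a[:,:,::-1])
o=cv2.imread('pics/top0.png')[:,:,::-1]
for n,(u,v) in dict(jar=(370,215),post=(278,188)).items():
    A=a[v-14:v+14,u-14:u+14].astype(int);O=o[v-14:v+14,u-14:u+14].astype(int); print(n,abs(A-O).mean())
    print(cv2.phaseCorrelate(A.mean(2).astype(np.float32),O.mean(2).astype(np.float32)))"
python3 fin.py
```

```text
time_s: 60.2
tool_pos: [0.3803, -0.5126, 0.1862]
ee_rot: [[1.0, 0.005, 0.0], [0.005, -1.0, 0.0], [0.0, -0.0, -1.0]]
wrist_force: [0.1, 1.2, -0.1]
gripper_width: 0.0871
jar 1.1938775510204083
((-0.021111494928906183, 0.02590777940291744), 0.9987992158201006)
post 1.0994897959183674
((-0.0376283659324006, 0.006978611724205663), 0.9953541582160526)
```

View pics/z1.png

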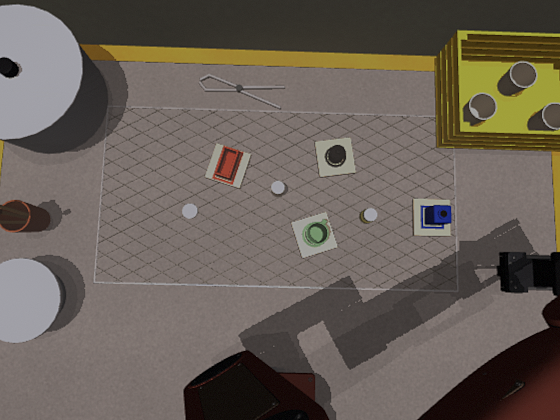

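View pics/fc.png

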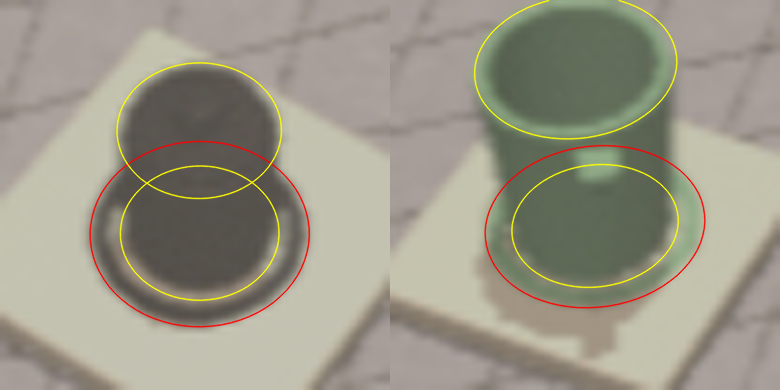

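```bash
python3 -c "
from plant import bot
print(bot.sign_off())"
```

```text
the job is handed in; nothing more can be done
None
```

I placed all four pieces upright on their matching bats, set each one down in light contact, released them, and backed the arm off. The job is handed in at about 60 s.

**Last camera checks**

| Piece | Offset from outline centre | Notes |
|---|---|---|
| Caddy | under 0.5 mm | After I regrasped it: it first stood about 2.3 mm off |
| Tumbler | about 1 mm | |
| Vase | about 1.5 mm | Sides lined up with the outline |
| Dish | about 1.5 mm | Long side lined up with the outline |

- **Bystanders:** in the top camera's before-and-after pictures, the glaze jar and kiln post shifted less than 0.05 px.
- **Vase and dish not corrected:** I left their offsets, which are close to my measuring error of about 1 mm.

**What disagreed or failed**

- **Camera disagreement:** the top and scene cameras disagreed by 3–4 mm. I trusted the close wrist-camera views of the gaps around each piece instead.
- **Dish grasp:** the first try closed above the rim without touching the dish, because the fingertips stand about 30 mm above the reported tool point. I lowered the gripper and the second try held.

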